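Load the spindle borer and wind it in with the fold-out crank

TASK

Load the small boring machine: lay every wooden spindle lying on the plywood board in the V-grooves of its carriage, one to a groove, and then swing the steel hold-down strap fully shut over them. Only after that unfold the folded handle of the crank wheel until it stands upright, turn the wheel clockwise (seen from above) until the carriage is wound fully home at its stop, and finally fold the handle flat again. Do not disturb the tools and other things lying about on the bench.

Things in the scene. Friction and masses are not known exactly. Their poses are not given: they have to be found in the camera images.
- spindle0: Loose beech stair-spindle blank, 190 mm long, about 160 g: a square middle 40 x 40 mm, 70 mm long, and on either side a turned round end, diameter 34 mm, length 60 mm. Origin at its centre; own x runs along its length, y and z are normal to the square's flats. At the start it lies on a flat on a 4 mm thick plywood board, 200 x 280 mm, its origin 24 mm above the bench. All are alike; two or three are present.
- spindle1: Loose beech stair-spindle blank, 190 mm long, about 160 g: a square middle 40 x 40 mm, 70 mm long, and on either side a turned round end, diameter 34 mm, length 60 mm. Origin at its centre; own x runs along its length, y and z are normal to the square's flats. At the start it lies on a flat on a 4 mm thick plywood board, 200 x 280 mm, its origin 24 mm above the bench. All are alike; two or three are present.
- spindle2: Loose beech stair-spindle blank, 190 mm long, about 160 g: a square middle 40 x 40 mm, 70 mm long, and on either side a turned round end, diameter 34 mm, length 60 mm. Origin at its centre; own x runs along its length, y and z are normal to the square's flats. At the start it lies on a flat on a 4 mm thick plywood board, 200 x 280 mm, its origin 24 mm above the bench. All are alike; two or three are present.
- groove0 (a point): Where the centre of a spindle seated in V-groove 0 belongs, 66 mm above the bench; three parallel grooves 70 mm apart; this is nearest the robot. Each groove is a pair of 90-degree V-supports, 25 mm thick, centred 65 mm before and behind this point along the groove, that hold the spindle's round ends. Between them the space is free for block and fingers, down to the carriage plate 36 mm under this point. V mouth about 50 mm wide, lips 5 mm above this point.
- groove1 (a point): Where the centre of a spindle seated in V-groove 1 belongs, 66 mm above the bench; three parallel grooves 70 mm apart; this is the middle one. Axes of the three groove points: y along the groove towards the drills, x across the row away from the robot (from groove 0 to 2), z up. The points move with the carriage; the machine's place and heading vary from start to start.
- groove2 (a point): Where the centre of a spindle seated in V-groove 2 belongs, 66 mm above the bench; three parallel grooves 70 mm apart; this is the farthest. It must be reached past the strap's pivot, which stands 72 mm beyond this point.
- strap (a joint): Angle of the hold-down strap, rad: 0 = fully shut over the middle of all three grooves; starts open at 1.35 to 1.55, swung towards the crank's side; limit 1.6. Growing = counterclockwise from above. A steel bar 30 mm wide, 10 mm thick, swinging level, underside 97 mm above the bench: it passes 3 mm or more over seated spindles. 0.15 N m of friction; stays where left.
- strap_knob (a point): Middle of the strap's upright black round knob, diameter 26 mm, from 107 to 150 mm above the bench (this point at 131 mm), at the strap's free end, 265 mm from its pivot.
- strap_pivot (a point): Point on the strap's upright pivot axis, at the far end of the carriage, at the height of the knob's middle (131 mm above the bench).
- crank (a joint): Angle of the crank wheel, rad, growing as it is turned clockwise seen from above. Limits 0 and 12.57 (two turns); it starts between 0 and 1.2. 12.57 is the stop where the carriage is fully home. About 0.25 N m of friction; stays where left. It winds the carriage 4 mm per rad towards the drills (50 mm in all).
- handle (a joint): Fold angle of the crank handle, rad: 0 = folded flat across the wheel, pointing from the hinge to the wheel's axis, 1.57 = upright, against its stop. It starts at 0 to 0.25. About 0.15 N m of friction; stays where it is left.
- handle_hinge (a point): The hinge of the folding handle: 65 mm from the wheel's axis, 66 mm above the bench, 20 mm above the wheel's flat top. The hinge pin is level and at right angles to the line from here to the wheel's axis. Moves round with the wheel.
- crank_axis (a point): Point on the upright axis of the crank wheel, level with the handle's hinge (66 mm above the bench). The wheel is a flat aluminium disc of diameter 170 mm, its top 46 mm above the bench.
- handle_end (a point): Centre of the free end of the handle, 78 mm from its hinge along the handle. The handle is a black round sleeve of diameter 22 mm, from 12 to 78 mm from the hinge, which spins freely about its own length. Folded, its end lies 13 mm past the wheel's axis and its underside 9 mm above the wheel; upright, its end is 144 mm above the bench.
- glue: Bystander: white glue bottle, diameter 56 mm, 150 mm tall; origin under its centre.
- mallet: Bystander: wooden mallet lying down, head 70 x 120 x 55 mm, handle 170 mm long; origin under the head.
- offcut: Bystander: flat wooden offcut 60 x 110 x 28 mm; origin under its centre.
- jar: Bystander: glass jar, diameter 72 mm, 80 mm tall; origin under its centre.
- batten: Bystander: plain square batten 200 x 26 x 26 mm, no round ends; origin under its centre.
- trysquare: Bystander: joiner's try square lying flat, stock 20 x 110 mm, blade 150 mm; origin under the stock.
- wax: Bystander: flat metal tin, diameter 90 mm, 35 mm high; origin under its centre.

How it is judged (in metres and radians):
On the way, in this order (a step that is already met when the one before it is completed fails the run):
1. every spindle lies in a groove of the carriage, one to a groove, the strap still open (((x of spindle0 in the frame of groove0 between -0.006 and 0.006 m and z of spindle0 in the frame of groove0 between -0.005 and 0.005 m and y of spindle0 in the frame of groove0 between -0.022 and 0.022 m and angle between the x axis of spindle0 and the y axis of groove0, either way round below 0.1 rad) or (x of spindle0 in the frame of groove1 between -0.006 and 0.006 m and z of spindle0 in the frame of groove1 between -0.005 and 0.005 m and y of spindle0 in the frame of groove1 between -0.022 and 0.022 m and angle between the x axis of spindle0 and the y axis of groove1, either way round below 0.1 rad) or (x of spindle0 in the frame of groove2 between -0.006 and 0.006 m and z of spindle0 in the frame of groove2 between -0.005 and 0.005 m and y of spindle0 in the frame of groove2 between -0.022 and 0.022 m and angle between the x axis of spindle0 and the y axis of groove2, either way round below 0.1 rad)) and ((x of spindle1 in the frame of groove0 between -0.006 and 0.006 m and z of spindle1 in the frame of groove0 between -0.005 and 0.005 m and y of spindle1 in the frame of groove0 between -0.022 and 0.022 m and angle between the x axis of spindle1 and the y axis of groove0, either way round below 0.1 rad) or (x of spindle1 in the frame of groove1 between -0.006 and 0.006 m and z of spindle1 in the frame of groove1 between -0.005 and 0.005 m and y of spindle1 in the frame of groove1 between -0.022 and 0.022 m and angle between the x axis of spindle1 and the y axis of groove1, either way round below 0.1 rad) or (x of spindle1 in the frame of groove2 between -0.006 and 0.006 m and z of spindle1 in the frame of groove2 between -0.005 and 0.005 m and y of spindle1 in the frame of groove2 between -0.022 and 0.022 m and angle between the x axis of spindle1 and the y axis of groove2, either way round below 0.1 rad)) and ((x of spindle2 in the frame of groove0 between -0.006 and 0.006 m and z of spindle2 in the frame of groove0 between -0.005 and 0.005 m and y of spindle2 in the frame of groove0 between -0.022 and 0.022 m and angle between the x axis of spindle2 and the y axis of groove0, either way round below 0.1 rad) or (x of spindle2 in the frame of groove1 between -0.006 and 0.006 m and z of spindle2 in the frame of groove1 between -0.005 and 0.005 m and y of spindle2 in the frame of groove1 between -0.022 and 0.022 m and angle between the x axis of spindle2 and the y axis of groove1, either way round below 0.1 rad) or (x of spindle2 in the frame of groove2 between -0.006 and 0.006 m and z of spindle2 in the frame of groove2 between -0.005 and 0.005 m and y of spindle2 in the frame of groove2 between -0.022 and 0.022 m and angle between the x axis of spindle2 and the y axis of groove2, either way round below 0.1 rad)) and value of joint strap above 0.5 rad), for 0.2 s.
2. the strap is swung fully shut over them (((x of spindle0 in the frame of groove0 between -0.006 and 0.006 m and z of spindle0 in the frame of groove0 between -0.005 and 0.005 m and y of spindle0 in the frame of groove0 between -0.022 and 0.022 m and angle between the x axis of spindle0 and the y axis of groove0, either way round below 0.1 rad) or (x of spindle0 in the frame of groove1 between -0.006 and 0.006 m and z of spindle0 in the frame of groove1 between -0.005 and 0.005 m and y of spindle0 in the frame of groove1 between -0.022 and 0.022 m and angle between the x axis of spindle0 and the y axis of groove1, either way round below 0.1 rad) or (x of spindle0 in the frame of groove2 between -0.006 and 0.006 m and z of spindle0 in the frame of groove2 between -0.005 and 0.005 m and y of spindle0 in the frame of groove2 between -0.022 and 0.022 m and angle between the x axis of spindle0 and the y axis of groove2, either way round below 0.1 rad)) and ((x of spindle1 in the frame of groove0 between -0.006 and 0.006 m and z of spindle1 in the frame of groove0 between -0.005 and 0.005 m and y of spindle1 in the frame of groove0 between -0.022 and 0.022 m and angle between the x axis of spindle1 and the y axis of groove0, either way round below 0.1 rad) or (x of spindle1 in the frame of groove1 between -0.006 and 0.006 m and z of spindle1 in the frame of groove1 between -0.005 and 0.005 m and y of spindle1 in the frame of groove1 between -0.022 and 0.022 m and angle between the x axis of spindle1 and the y axis of groove1, either way round below 0.1 rad) or (x of spindle1 in the frame of groove2 between -0.006 and 0.006 m and z of spindle1 in the frame of groove2 between -0.005 and 0.005 m and y of spindle1 in the frame of groove2 between -0.022 and 0.022 m and angle between the x axis of spindle1 and the y axis of groove2, either way round below 0.1 rad)) and ((x of spindle2 in the frame of groove0 between -0.006 and 0.006 m and z of spindle2 in the frame of groove0 between -0.005 and 0.005 m and y of spindle2 in the frame of groove0 between -0.022 and 0.022 m and angle between the x axis of spindle2 and the y axis of groove0, either way round below 0.1 rad) or (x of spindle2 in the frame of groove1 between -0.006 and 0.006 m and z of spindle2 in the frame of groove1 between -0.005 and 0.005 m and y of spindle2 in the frame of groove1 between -0.022 and 0.022 m and angle between the x axis of spindle2 and the y axis of groove1, either way round below 0.1 rad) or (x of spindle2 in the frame of groove2 between -0.006 and 0.006 m and z of spindle2 in the frame of groove2 between -0.005 and 0.005 m and y of spindle2 in the frame of groove2 between -0.022 and 0.022 m and angle between the x axis of spindle2 and the y axis of groove2, either way round below 0.1 rad)) and value of joint strap below 0.08 rad), for 0.2 s.
3. the crank handle is unfolded upright, before the wheel is wound (value of joint handle above 1.35 rad and value of joint crank below 3 rad), for 0.2 s.
4. the carriage is wound fully home by the upright handle (value of joint crank above 12.35 rad and value of joint handle above 1 rad), for 0.2 s.
5. the handle is folded flat again (value of joint handle below 0.2 rad), for 0.2 s.
At the end, for the whole second after the job is handed in: Every spindle present lies at rest in a groove of its own (centre within 6 mm across the groove, 5 mm in height and 22 mm along it, aligned within 0.1 rad), the strap is shut (within 0.08 rad), the crank is wound to its stop (above 12.3 rad), and its handle is folded flat (below 0.2 rad) (all of step 2 and linear speed of each of spindle0, spindle1, spindle2 below 0.03 m/s and value of joint crank above 12.3 rad and value of joint handle below 0.2 rad); the robot touches nothing.
It fails at once if a bystanding thing is moved more than 5 cm or knocked over (distance of any of glue, mallet, offcut, jar, batten, trysquare, wax from where it was at the start of the episode above 0.05 m or angle between any of glue, mallet, offcut, jar, batten, trysquare, wax's own z axis and vertical above 0.5 rad).
Of spindle0, spindle1, spindle2 only 2 to 3 are there at a start; the rules pass over those that are not, and their reading is None.
At some moment in a run one of spindle0, spindle1, spindle2 may be knocked a few centimetres aside while the robot is not near it.
Once in a run the grip may slacken for a moment while it holds something.
It also fails if it takes over 210 s, if anything falls off the work surface, if the arm or the gripper's body presses on something with over 40 N, if the wrist force passes 120 N, or if a joint passes its speed limit or range.

ROBOT

A 6-joint arm with a two-finger parallel gripper is mounted at the origin on the work surface. World frame = base frame: x ahead of the robot, y to its left, z up, the work surface at z = 0. Lengths are in m, angles in degrees, forces in N, time in s.
With the tool pointing down it reaches from about 0.275 to 0.825 m from the base axis. Payload 4.9 kg.
Tool frame: the origin (TCP) lies midway between the tips of the shut fingers; the grasp point (between the pads) lies grip_depth behind it (grip_depth is the distance from the TCP to the grasp point, in m); y points along the fingers, z is the direction in which the jaws open and shut, and the axes are right-handed (so a half turn about y gives the same grasp; the last joint's range is limited). The gripper opens to 85 mm and grips with 20 to 120 N. Pads are 22 mm wide; open, the fingers measure 114 mm over their backs; the gripper's body (76 mm by 85 mm) begins 54 mm behind the grasp point. The pads swing forward as they close: fully open they stand 13 mm farther back than shut.
Start: joints at [66.967, 18.69, -11.035, 60.275, 0, 82.311], TCP at [0.146, 0.53, 0.231] pointing down, gripper open.
Joint ranges: [-152.03, 152.03], [-55.5, 102.48], [-74.3, 77.21], [-110.64, 120.58], [-84.22, 78.4], [-180, 180]. Speed limits (degrees/s): [147.25, 147.25, 180, 180, 180, 180].

INTERFACE

Orientations are given as a 3x3 rotation matrix whose columns are the frame's x, y, z axes.
In Python, from cell import * gives the robot as it stands.
- The arm moves only by the shell command python3 -m inch 'ROWS' [OPENING] [FORCE]. ROWS is JSON, a list of rows, each a list of 2 entries, a list of its own where there are three numbers: the shift along the tool's x, y, z in mm, then the turn about the tool's y in degrees. In form: [[[x, y, z], twist], ...]. A call has 1 to 10 rows; each row shifts and turns the commanded pose from where the row before left it, along the tool's axes as they then stand; what a row does not reach is not made up. A row lasts 1/12 s, in which the tool goes at most 41.7 mm and 7.16 degrees, less where a joint would pass 70% of its speed; a pose out of reach is approached as far as the arm can. A call with a gripper value outside its range is refused whole. OPENING is the closure in counts, from 0 (fully open) to 255 (shut), set as the call begins (- or left out, the last holds). The fingers move at their own pace and stop on an object; FORCE is the grip in N (left out, the last holds). Time passes only in rows, so rows that do not move let the fingers close. It gives the time, the measured TCP pose, the force and the opening at its end, in the units of the state.
- sense(): the state, without advancing time (a new reading comes with each control period).
- read_camera(name): name is "side" or "top"; returns a dict with "pixels" (480x640x3 uint8, blue, green, red), "K" (3x3 intrinsics, pixels), "rvec" (rotation vector, rad) and "tvec" (3), from world to camera coordinates, as OpenCV has them. Camera axes: x right, y down, z forward; pixel columns grow to the right and rows downward; lengths in m; the calibration is good to about 2 mm. A picture is of the moment at which its call begins. There is no depth.
- hand_in(): hands the job in, once; it reports no verdict.
The state is a dict: "t": time; "qpos": joint angles; "qd": joint speeds; "effort": joint torques, N m; "tool_pos": TCP position; "tcp_rot": TCP orientation; "wrist_force": force on the tool from outside, world axes, zero at the start; "moment": the same for the moment, N m; "finger_gap": opening from 0.0 (shut) to 1.0 (fully open).
Only numpy, scipy, OpenCV 4.12 (cv2) and the standard library are available. Lean on these libraries where they do the work, as an engineer would, in place of code of your own. Each camera call takes 0.05 s, during which the arm holds its last target.

## Working session

There is one attempt and no reset: what is moved stays moved. The work goes in short steps, Python scripts to look and compute and a shell command to move; the robot and the scene stay as the last step left them, time stands still between calls to the robot, and variables do not carry over. Pictures are saved under pics/ and viewed, and the job is handed in when it is done.

```bash
ls; mkdir -p pics
python3 - <<'E'
from cell import *
import cv2
s=sense()
for k in s: print(k,s[k])
for n in ("top","side"):
    c=read_camera(n); cv2.imwrite(f"pics/{n}0.png",c["pixels"]); print(n,c["K"],c["rvec"],c["tvec"])
E
python3 -c "
import cell;print([n for n in dir(cell) if n[0]!='_'])
try: print(cell.grip_depth)
except Exception as e: print(e)"
```

```text
pics
t 0.0
qpos [ 6.69661135e+01  1.87323790e+01 -1.10919276e+01  6.02757888e+01
  5.46516208e-04  8.23107529e+01]
qd [-0.05926554  0.03337327 -0.12328314  0.0493212   0.02384319 -0.05102187]
effort [ 8.77893683e-06 -4.43398941e+01  2.62439185e+01  1.54376932e-02
 -1.11507102e-04 -1.58433880e-05]
tool_pos [0.1452983  0.52984942 0.23050047]
tcp_rot [[ 9.64351455e-01 -6.92333251e-04  2.64623870e-01]
 [-2.64624663e-01 -1.60397865e-03  9.64350152e-01]
 [-2.43200638e-04 -9.99998474e-01 -1.73000760e-03]]
wrist_force [-0.94814641  0.46617342  0.36351296]
moment [-0.01013721 -0.05236431 -0.05896423]
finger_gap 1.003510471209081
top [[456.02414842   0.         312.89818338]
 [  0.         456.02414842 235.42913656]
 [  0.           0.           1.        ]] [ 2.19390717 -2.16223616  0.0767961 ] [-0.14983449  0.53477061  1.26741346]
side [[566.17535465   0.         315.61038587]
 [  0.         566.17535465 236.38076682]
 [  0.           0.           1.        ]] [ 1.95034191 -0.77565568  0.45315052] [-0.50178889  0.22090097  1.08092699]
['Unreachable', 'grip_depth', 'hand_in', 'read_camera', 'sense']
0.0187
```

View pics/top0.png

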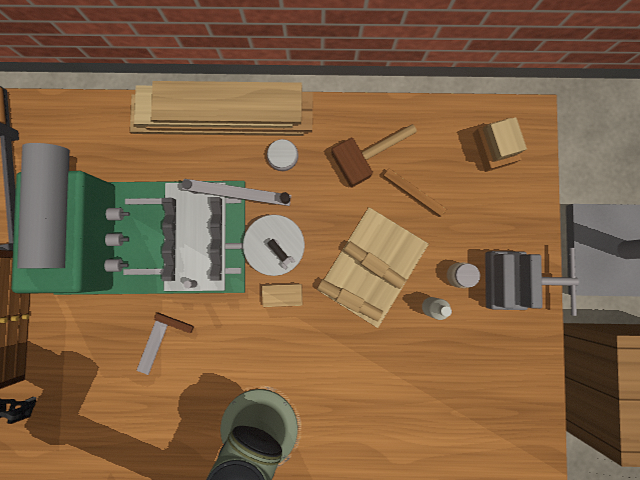

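View pics/side0.png

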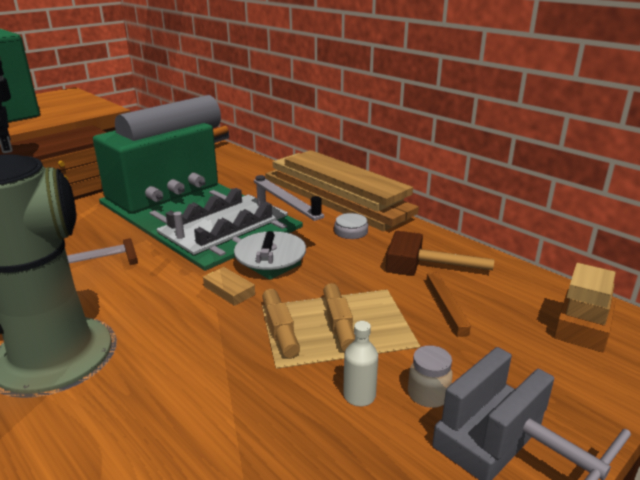

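Two spindles lie on the board (top view about (372,263) and (350,300)). The machine is at the left with its strap knob near (285,198), and the crank is at (273,245). Next I'll write helpers and zoom in.

```bash
cat > h.py <<'E'
from cell import *
import numpy as np, cv2
def cam(n): return read_camera(n)
def ray(c,uv):
    R=cv2.Rodrigues(np.array(c["rvec"],float))[0]; t=np.array(c["tvec"],float).ravel()
    d=R.T@np.linalg.inv(c["K"])@np.array([uv[0],uv[1],1.]); return -R.T@t,d
def onplane(c,uv,z):
    o,d=ray(c,uv); return o+d*(z-o[2])/d[2]
def proj(c,P):
    return cv2.projectPoints(np.array(P,float).reshape(-1,3),np.array(c["rvec"],float),np.array(c["tvec"],float),np.array(c["K"],float),None)[0].reshape(-1,2)
def tri(c1,u1,c2,u2):
    o1,d1=ray(c1,u1);o2,d2=ray(c2,u2);A=np.stack([d1,-d2],1);s=np.linalg.lstsq(A,o2-o1,rcond=None)[0]
    a=o1+s[0]*d1;b=o2+s[1]*d2; return (a+b)/2,np.linalg.norm(a-b)
def crop(img,x0,y0,x1,y1,k,fn): cv2.imwrite(fn,cv2.resize(img[y0:y1,x0:x1],None,fx=k,fy=k,interpolation=cv2.INTER_CUBIC))
E
python3 - <<'E'
from h import *
t=cam("top");
print("base",proj(t,[0,0,0]),"x",proj(t,[.5,0,0]))
crop(t["pixels"],100,160,300,310,4,"pics/t1.png")
crop(t["pixels"],300,190,460,340,4,"pics/t2.png")
E
```

```text
base [[258.98669673 427.84330792]] x [[263.17534697 248.11504807]]
```

View pics/t1.png

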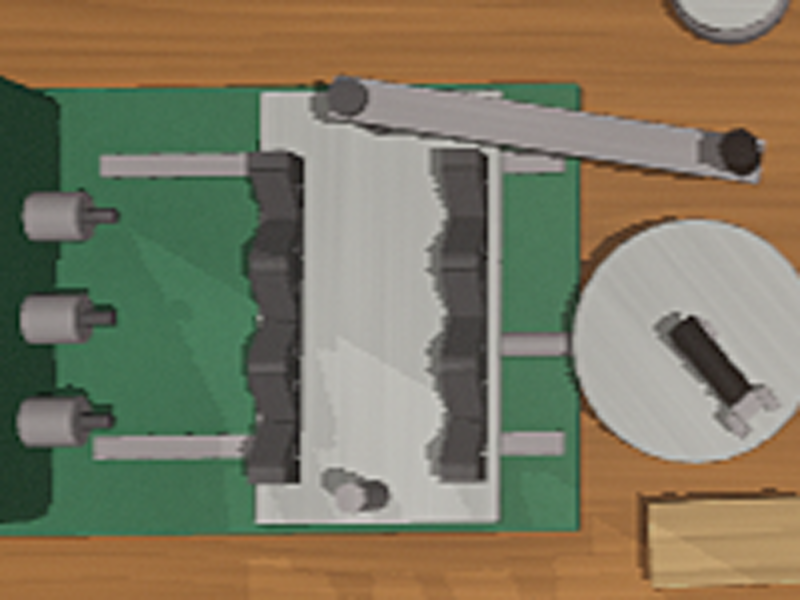

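View pics/t2.png

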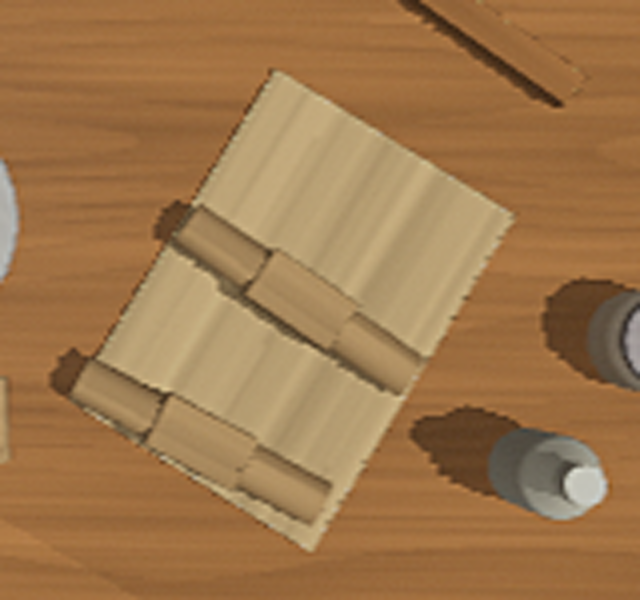

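Run:
```python
from h import *
t=cam("top");s=cam("side")
print("cam",ray(t,(0,0))[0],ray(s,(0,0))[0])
crop(t["pixels"],155,190,235,285,8,"pics/t3.png")
crop(s["pixels"],140,160,340,290,4,"pics/s1.png")
```

```text
cam [ 0.43677727 -0.1522908   1.30414722] [-0.20848823 -0.96308166  0.70569035]
```

View pics/t3.png

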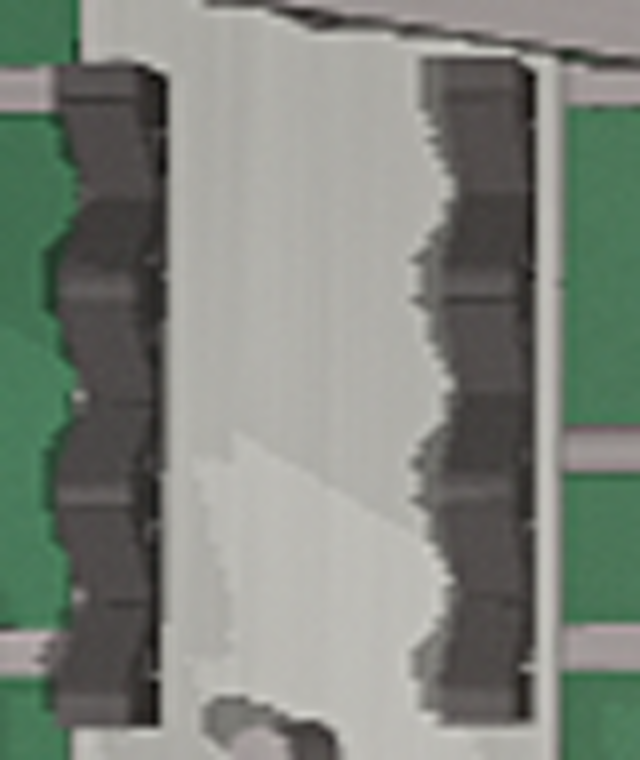

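View pics/s1.png

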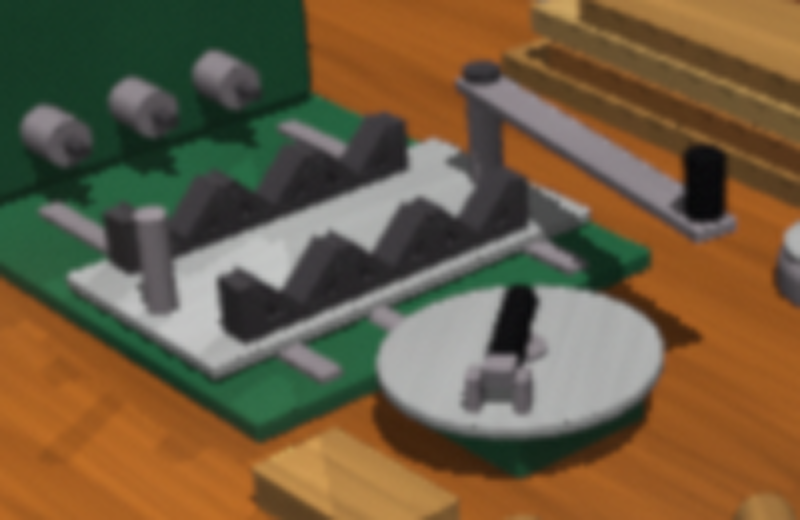

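The V valleys show at crop rows of about 190, 400 and 603. The strap runs from pivot (187,184) to knob (284,197). I'll compute world coordinates from these points.

Run:
```python
from h import *
np.set_printoptions(precision=4,suppress=True)
t=cam("top");s=cam("side")
c3=lambda x,y:(155+x/8-.44,190+y/8-.44); c1=lambda x,y:(100+x/4-.375,160+y/4-.375); c2=lambda x,y:(300+x/4-.375,190+y/4-.375)
s1=lambda x,y:(140+x/4-.375,160+y/4-.375)
f=lambda n,uv,z:print(n,onplane(t,uv,z))
f("base edge far L",c1(100,88),.0);f("base far R",c1(578,85),.0)
f("nearL",c1(100,533),.0);f("nearR",c1(578,530),.0)
f("plate R far",c3(560,62),.03);f("plate R near",c3(553,740),.03)
for z in(.03,): f("Rblk out far",c3(535,64),z);f("Rblk out near",c3(533,722),z);f("Lblk in far",c3(167,72),z);f("Lblk in near",c3(160,724),z)
for n,r,cc in(("g2",192,485),("g1",400,485),("g0",602,485),("g2L",192,120),("g1L",402,115),("g0L",603,110)): f(n,c3(cc,r),.042)
for n,r,cc in(("lipR",76,480),("lipR",283,480),("lipR",490,480),("lipR",707,480),("lipL",82,100),("lipL",283,100),("lipL",492,95),("lipL",706,90)): f(n,c3(cc,r),.071)
f("knob",c1(739,149),.15)
print("knob tri",tri(t,c1(739,149),s,s1(706,155)))
f("pivot cap",c1(348,96),.12); print(tri(t,c1(348,96),s,s1(482,72)))
f("post",c1(348,494),.08)
b=t["pixels"]
f("wheel L",c1(572,340),.046)
f("hinge",c1(748,402),.066)
f("hend",c1(684,328),.066)
```

```text
base edge far L [0.6874 0.4071 0.    ]
base far R [0.6942 0.0598 0.    ]
nearL [0.3667 0.392  0.    ]
nearR [0.374  0.0513 0.    ]
plate R far [0.6406 0.109  0.03  ]
plate R near [0.4024 0.1043 0.03  ]
Rblk out far [0.6397 0.1178 0.03  ]
Rblk out near [0.4085 0.1115 0.03  ]
Lblk in far [0.6351 0.2479 0.03  ]
Lblk in near [0.4059 0.2416 0.03  ]
g2 [0.5925 0.1314 0.042 ]
g1 [0.5198 0.1291 0.042 ]
g0 [0.4498 0.1269 0.042 ]
g2L [0.5907 0.259  0.042 ]
g1L [0.5173 0.2578 0.042 ]
g0L [0.4476 0.2568 0.042 ]
lipR [0.6288 0.1278 0.071 ]
lipR [0.5578 0.1256 0.071 ]
lipR [0.4873 0.1233 0.071 ]
lipR [0.4142 0.121  0.071 ]
lipL [0.625  0.2578 0.071 ]
lipL [0.5559 0.2551 0.071 ]
lipL [0.4848 0.254  0.071 ]
lipL [0.4126 0.2528 0.071 ]
knob [ 0.6246 -0.0687  0.15  ]
knob tri (array([ 0.6257, -0.0687,  0.1456]), np.float64(0.001009640037287912))
pivot cap [0.6612 0.1916 0.12  ]
(array([0.6631, 0.1948, 0.1094]), np.float64(0.0002046460956600582))
post [0.3994 0.1934 0.08  ]
wheel L [0.5066 0.0517 0.046 ]
hinge [ 0.4651 -0.0721  0.066 ]
hend [ 0.5148 -0.0276  0.066 ]
```

Run:
```python
from h import *
t=cam("top");s=cam("side")
crop(t["pixels"],235,205,315,275,9,"pics/t4.png")
crop(s["pixels"],225,225,315,280,8,"pics/s2.png")
```

```text
(no output)
```

View pics/t4.png

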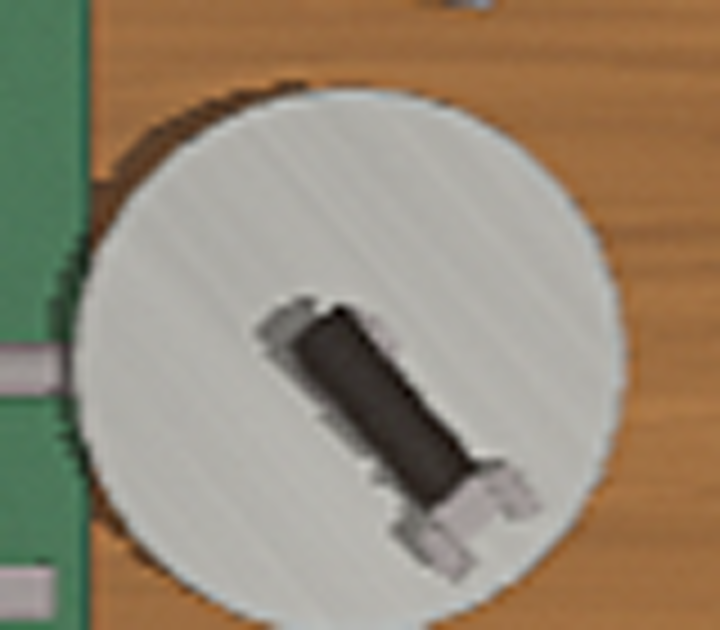

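View pics/s2.png

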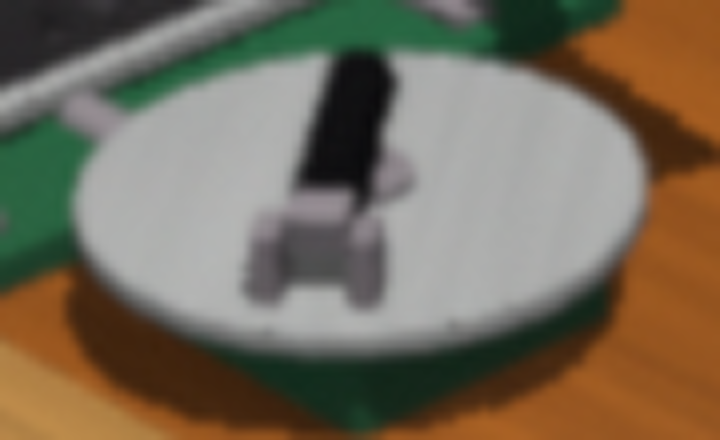

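Run:
```python
from h import *
t=cam("top");s=cam("side")
crop(t["pixels"],315,230,410,330,6,"pics/t5.png")
crop(s["pixels"],250,270,430,370,4,"pics/s3.png")
```

```text
(no output)
```

View pics/t5.png

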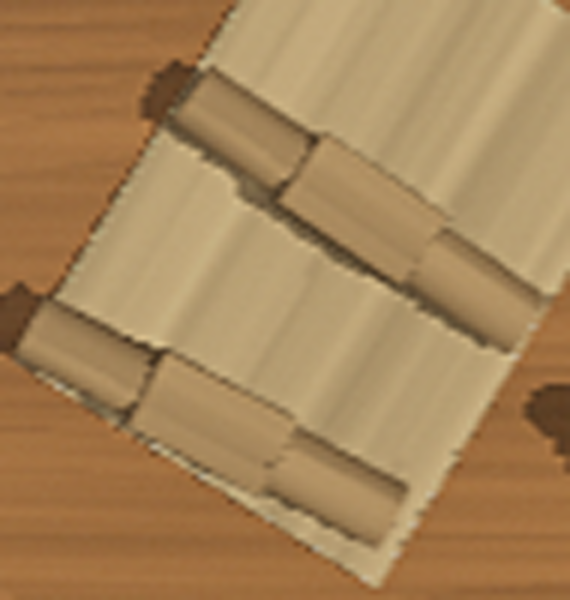

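View pics/s3.png

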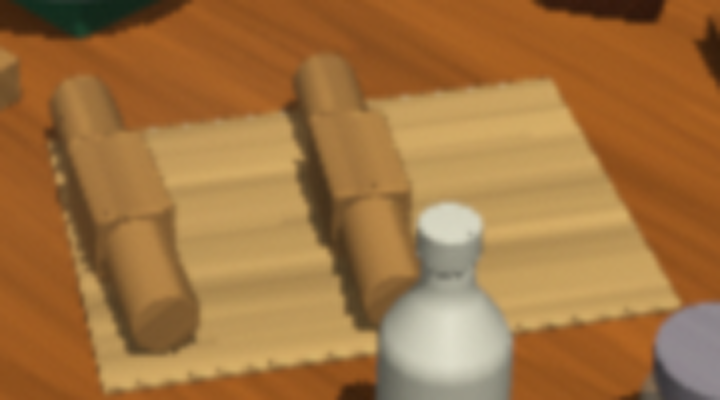

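```bash
cat >> h.py <<'E'
def go(x=None,y=None,z=None,jaw=None):
    s=sense(); p=np.array(s["tool_pos"]); R=np.array(s["tcp_rot"])
    th=np.degrees(np.arctan2(R[1,2],R[0,2]))
    tgt=np.array([p[i] if v is None else v for i,v in enumerate((x,y,z))])
    print("t%.2f pos %s jaw %.1f gap %.3f F %s"%(s["t"],np.round(p,4),th,s["finger_gap"],np.round(s["wrist_force"],1)))
    if jaw is not None: print("twist",np.round((th-jaw+180)%360-180,1))
    for j in ([th] if jaw is None else [th,jaw]):
        a=np.radians(j); Z=np.array([np.cos(a),np.sin(a),0]); X=np.array([np.sin(a),-np.cos(a),0]); d=tgt-p
        print("shift mm at jaw %.1f:"%j,np.round([d@X*1e3,-d[2]*1e3,d@Z*1e3],1))
E
python3 - <<'E'
from h import *
np.set_printoptions(precision=4,suppress=True)
t=cam("top");s=cam("side")
c=lambda x,y:(315+x/6-.42,230+y/6-.42)
for q,e in (([(322,136),(447,218),(408,280),(278,200)],((190,97),(527,322))),([(165,352),(297,417),(262,490),(130,420)],((35,325),(390,520)))):
    P=np.array([onplane(t,c(*u),.044) for u in q]); print(P.mean(0), [np.linalg.norm(P[i]-P[i-1]) for i in range(4)])
    d=P[1]-P[0]+P[2]-P[3]; print("ang",np.degrees(np.arctan2(d[1],d[0]))+180)
    E=[onplane(t,c(*u),.035) for u in e]; d=E[1]-E[0]; print("ends ang",np.degrees(np.arctan2(d[1],d[0]))+180,np.linalg.norm(d),(E[0]+E[1])/2)
c4=lambda x,y:(235+x/9-.44,205+y/9-.44)
print("axis",onplane(t,c4(351,360),.046), "diam",np.linalg.norm(onplane(t,c4(75,360),.046)-onplane(t,c4(627,360),.046)))
print("hinge",onplane(t,c4(470,513),.066),"end",onplane(t,c4(324,326),.07))
for n,u in (("glue",(440,300)),("offcut",(281,283)),("jar",(467,270)),("wax",(282,150)),("mallet",(350,162)),):
  print(n,onplane(t,u,.03))
go(.45,-.32,.2,-35)
E
```

```text
[ 0.4577 -0.3151  0.044 ] [np.float64(0.03583354785705044), np.float64(0.06830238522918487), np.float64(0.033701569396499306), np.float64(0.06963584155616756)]
ang 58.26562930357619
ends ang 56.95676957132822 0.1863041137177437 [ 0.4575 -0.3136  0.035 ]
[ 0.3603 -0.2469  0.044 ] [np.float64(0.03484222045910983), np.float64(0.0669495300608591), np.float64(0.03678958919219269), np.float64(0.06783564194750664)]
ang 63.88131433190803
ends ang 62.183379447182276 0.18534182995341664 [ 0.3586 -0.2469  0.035 ]
axis [ 0.508  -0.0339  0.046 ] diam 0.16967373784026962
hinge [ 0.4612 -0.0726  0.066 ] end [ 0.5168 -0.0278  0.07  ]
glue [ 0.362  -0.4964  0.03  ]
offcut [ 0.4022 -0.0554  0.03  ]
jar [ 0.4459 -0.5719  0.03  ]
wax [ 0.7787 -0.0506  0.03  ]
mallet [ 0.7465 -0.2443  0.03  ]
t0.65 pos [0.1455 0.5304 0.2313] jaw 74.7 gap 1.002 F [-0.4 -0.3  1.1]
twist 109.7
shift mm at jaw 74.7: [ 518.7   31.3 -739.5]
shift mm at jaw -35.0: [522.   31.3 737.2]
```

```bash
python3 -m inch '[[[0,0,0],6.7],[[0,0,0],6.7],[[0,0,0],6.7],[[0,0,0],6.7],[[0,0,0],6.7],[[0,0,0],6.7],[[0,0,0],6.7],[[0,0,0],6.7],[[0,0,0],6.7],[[0,0,0],6.7]]' 0; python3 -m inch '[[[0,0,0],6.7],[[0,0,0],6.7],[[0,0,0],6.7],[[0,0,0],6.7],[[0,0,0],6.7],[[0,0,0],6.6],[[0,0,0],0]]'; python3 -c "
from h import *
go(.4577,-.315,.13,-32.4)"
```

```text
t: 1.48
tool_pos: [0.1455, 0.5304, 0.2313]
tcp_rot: [[0.127, -0.0, 0.992], [-0.992, 0.0, 0.127], [-0.0, -1.0, -0.0]]
wrist_force: [-0.1, -0.7, -0.4]
finger_gap: 1.008
t: 2.07
tool_pos: [0.1874, 0.5088, 0.2312]
tcp_rot: [[-0.485, -0.03, 0.874], [-0.874, 0.014, -0.485], [0.002, -0.999, -0.033]]
wrist_force: [0.6, -0.2, -0.8]
finger_gap: 0.998
t2.07 pos [0.1874 0.5088 0.2312] jaw -29.0 gap 0.998 F [ 0.6 -0.2 -0.8]
twist 3.4
shift mm at jaw -29.0: [589.1 101.2 636.1]
shift mm at jaw -32.4: [550.7 101.2 669.6]
```

```bash
python3 -m inch '[[[25,0,28],0],[[25,0,28],0],[[25,0,28],0],[[25,0,28],0],[[25,0,28],0],[[25,0,28],0],[[25,0,28],0],[[25,0,28],0],[[25,0,28],0],[[0,0,0],0]]'; python3 -c "
from h import *
print(np.round(sense()['qpos'],1),np.round(sense()['tcp_rot'],4))
go(.4577,-.315,.13,-32.4)"
```

```text
t: 2.9
tool_pos: [0.2988, 0.1872, 0.223]
tcp_rot: [[-0.488, -0.03, 0.872], [-0.873, 0.013, -0.488], [0.003, -0.999, -0.032]]
wrist_force: [0.3, 0.1, 0.9]
finger_gap: 1.0
[ 18.9  -1.4 -36.5  56.2   1.2 138.1] [[-0.4882 -0.0298  0.8722]
 [-0.8727  0.0128 -0.4881]
 [ 0.0034 -0.9995 -0.0323]]
t2.90 pos [0.2988 0.1872 0.223 ] jaw -29.2 gap 1.000 F [0.3 0.1 0.9]
twist 3.2
shift mm at jaw -29.2: [360.6  93.  383.9]
shift mm at jaw -32.4: [338.9  93.  403.3]
```

```bash
cat >> h.py <<'E'
def go(x=None,y=None,z=None,jaw=None):
    s=sense(); p=np.array(s["tool_pos"]); R=np.array(s["tcp_rot"])
    th=np.degrees(np.arctan2(R[1,2],R[0,2]))
    tgt=np.array([p[i] if v is None else v for i,v in enumerate((x,y,z))]); d=(tgt-p)*1e3
    print("t%.2f pos %s jaw %.1f gap %.3f F %s tilt %s"%(s["t"],np.round(p,4),th,s["finger_gap"],np.round(s["wrist_force"],1),np.round(R[:2,1],3)))
    print("shift now",np.round(R.T@d,1))
    if jaw is not None:
        tw=(th-jaw+180)%360-180; a=np.radians(tw)
        R2=R@cv2.Rodrigues(np.array([0,a,0.]))[0]
        print("twist",np.round(tw,1),"then shift",np.round(R2.T@d,1))
E
python3 -c "
from h import *
go(.4577,-.315,.15,-32.4)"
```

```text
t2.90 pos [0.2988 0.1872 0.223 ] jaw -29.2 gap 1.000 F [0.3 0.1 0.9] tilt [-0.03   0.013]
shift now [360.4  61.8 386.1]
twist 3.2 then shift [338.5  61.8 405.4]
```

```bash
python3 -m inch '[[[0,0,0],3.2],[[26,3,31],0],[[26,3,31],0],[[26,3,31],0],[[26,3,31],0],[[26,3,31],0],[[26,3,31],0],[[26,3,31],0],[[26,3,31],0],[[26,3,31],0]]'; python3 -m inch '[[[26,3,31],0],[[26,3,31],0],[[26,3,31],0],[[26,3,31],0],[[0,0,0],0],[[0,0,0],0]]'; python3 -c "
from h import *
go(.4577,-.315,.12,-32.4)
t=cam('top');crop(t['pixels'],300,190,460,340,4,'pics/t6.png')
s=cam('side');crop(s['pixels'],200,200,460,400,3,'pics/s6.png')"
```

```text
t: 3.73
tool_pos: [0.4097, -0.1554, 0.1872]
tcp_rot: [[-0.528, -0.031, 0.848], [-0.849, 0.015, -0.528], [0.003, -0.999, -0.034]]
wrist_force: [0.8, 0.2, 0.4]
finger_gap: 1.0
t: 4.23
tool_pos: [0.4594, -0.3085, 0.1703]
tcp_rot: [[-0.53, -0.032, 0.847], [-0.848, 0.016, -0.53], [0.003, -0.999, -0.035]]
wrist_force: [-0.8, 0.3, 0.1]
finger_gap: 1.006
t4.23 pos [ 0.4594 -0.3085  0.1703] jaw -32.0 gap 1.006 F [-0.8  0.3  0.1] tilt [-0.032  0.016]
shift now [ 6.2 50.2  3.8]
twist 0.4 then shift [ 6.2 50.2  3.8]
```

View pics/s6.png

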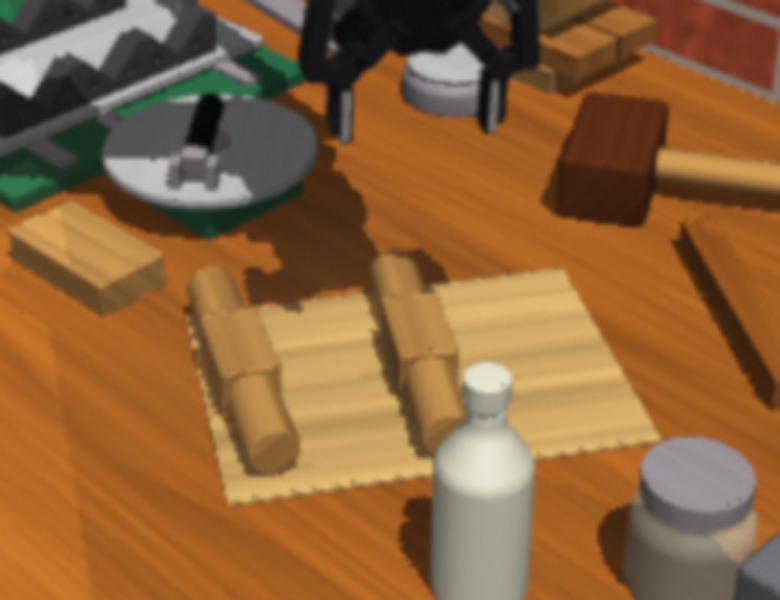

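View pics/t6.png

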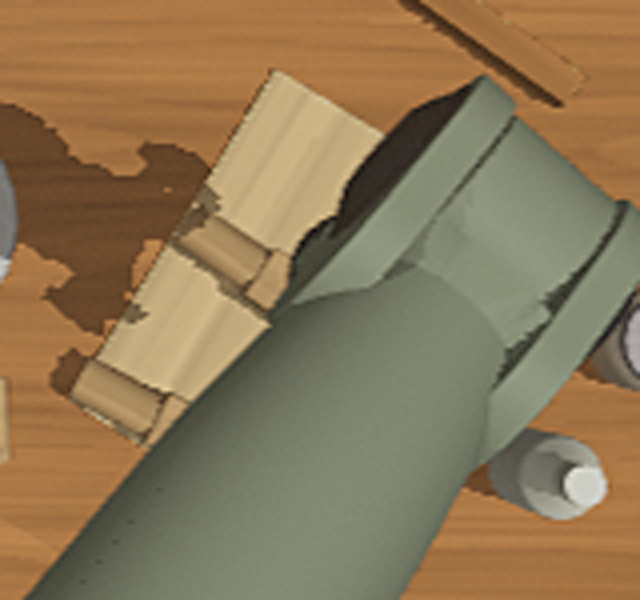

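```bash
python3 -c "
from h import *
go(.4577,-.315,.010)"; python3 -m inch '[[[3,15,3],0],[[3,25,3],0],[[0,25,0],0],[[0,25,0],0],[[0,15,0],0],[[0,0,0],0],[[0,0,0],0]]';python3 -c "
from h import *
go(.4577,-.315,.010)
s=cam('side');crop(s['pixels'],250,230,430,370,4,'pics/s7.png')"
```

```text
t4.33 pos [ 0.4587 -0.3061  0.1709] jaw -31.9 gap 0.998 F [ 0.2  0.4 -0.3] tilt [-0.032  0.016]
shift now [  7.6 160.7   9.7]
t: 4.92
tool_pos: [0.4573, -0.312, 0.0663]
tcp_rot: [[-0.527, -0.033, 0.849], [-0.85, 0.016, -0.527], [0.003, -0.999, -0.036]]
wrist_force: [-0.7, -0.5, 1.0]
finger_gap: 1.005
t4.92 pos [ 0.4573 -0.312   0.0663] jaw -31.8 gap 1.005 F [-0.7 -0.5  1. ] tilt [-0.033  0.016]
shift now [ 2.2 56.2  4. ]
```

View pics/s7.png

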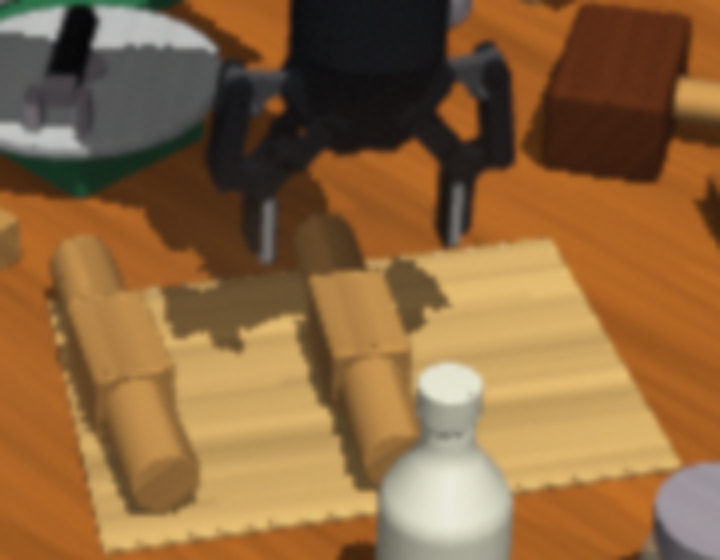

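```bash
python3 -m inch '[[[1,14,2],0],[[1,14,2],0],[[0,14,0],0],[[0,13,0],0],[[0,0,0],0],[[0,0,0],0]]';python3 -c "
from h import *
go(.4577,-.315,.010)
s=cam('side');crop(s['pixels'],250,230,430,370,4,'pics/s8.png')"
```

```text
t: 5.47
tool_pos: [0.4589, -0.3167, 0.0122]
tcp_rot: [[-0.528, -0.031, 0.849], [-0.849, 0.014, -0.528], [0.004, -0.999, -0.034]]
wrist_force: [0.6, 0.1, 1.0]
finger_gap: 1.0
t5.47 pos [ 0.4589 -0.3167  0.0122] jaw -31.9 gap 1.000 F [0.6 0.1 1. ] tilt [-0.031  0.014]
shift now [-0.9  2.3 -1.8]
```

View pics/s8.png

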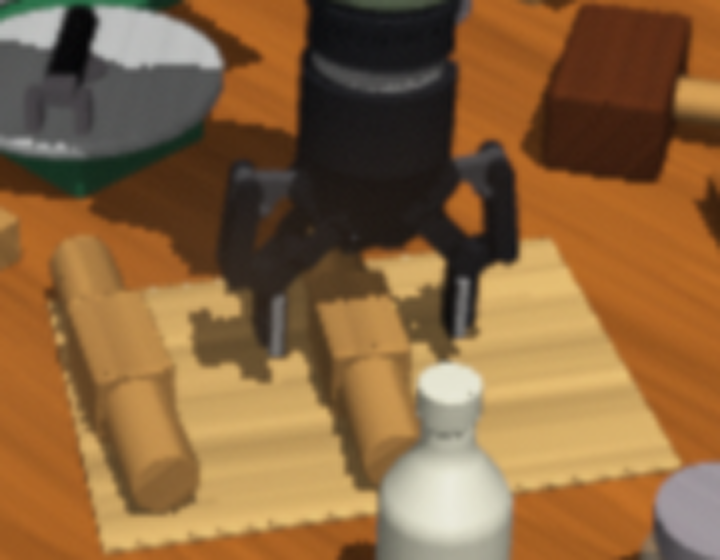

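Fingers straddle the square middle of spindle A. Closing the grip.

```bash
python3 -m inch '[[[0,0,0],0],[[0,0,0],0],[[0,0,0],0],[[0,0,0],0],[[0,0,0],0],[[0,0,0],0],[[0,0,0],0],[[0,0,0],0],[[0,0,0],0],[[0,0,0],0]]' 255 60; python3 -m inch '[[[0,-5,0],0],[[0,-15,0],0],[[0,-30,0],0],[[0,-40,0],0],[[0,-40,0],0],[[0,-40,0],0],[[0,-20,0],0],[[0,0,0],0],[[0,0,0],0]]'; python3 -c "
from h import *
go(.5905,.1935,.2,1.2)
s=cam('side');crop(s['pixels'],200,130,440,330,3,'pics/s9.png')"
```

```text
t: 6.35
tool_pos: [0.4586, -0.317, 0.0122]
tcp_rot: [[-0.528, -0.031, 0.849], [-0.849, 0.014, -0.528], [0.004, -0.999, -0.034]]
wrist_force: [-2.2, 1.3, 7.2]
finger_gap: 0.462
t: 7.1
tool_pos: [0.4649, -0.3201, 0.2022]
tcp_rot: [[-0.528, -0.029, 0.849], [-0.849, 0.013, -0.528], [0.004, -0.999, -0.032]]
wrist_force: [-0.4, 0.4, -1.9]
finger_gap: 0.465
t7.10 pos [ 0.4649 -0.3201  0.2022] jaw -31.9 gap 0.465 F [-0.4  0.4 -1.9] tilt [-0.029  0.013]
shift now [-502.4    5.3 -164.5]
twist -33.1 then shift [-510.7    5.3  136.5]
```

View pics/s9.png

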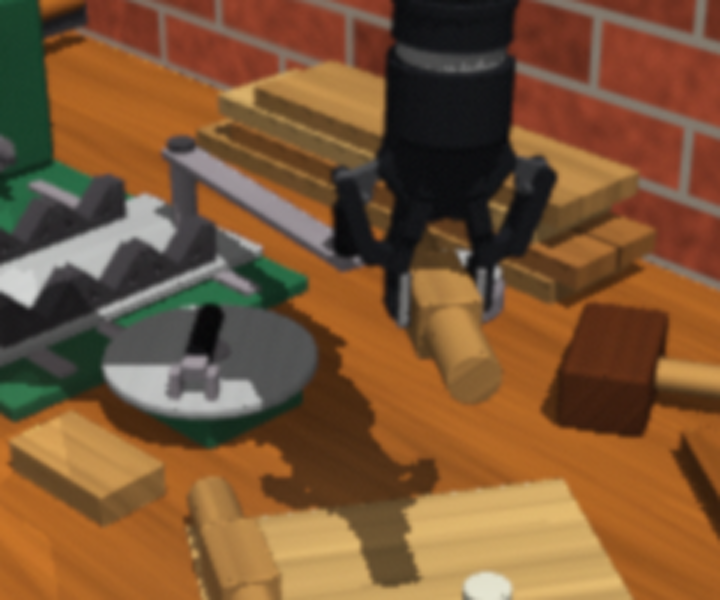

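```bash
python3 -m inch '[[[0,0,0],-6.6],[[0,0,0],-6.6],[[0,0,0],-6.6],[[0,0,0],-6.6],[[0,0,0],-6.7],[[0,0,0],0]]'; python3 -m inch '[[[-35,0,9.5],0],[[-35,0,9.5],0],[[-35,0,9.5],0],[[-35,0,9.5],0],[[-35,0,9.5],0],[[-35,0,9.5],0],[[-35,0,9.5],0],[[-35,0,9.5],0],[[0,0,0],0],[[0,0,0],0]]'; python3 -c "
from h import *
go(.5905,.1935,.2,1.2)"
```

```text
t: 7.65
tool_pos: [0.463, -0.3185, 0.1984]
tcp_rot: [[0.023, -0.035, 0.999], [-1.0, 0.018, 0.023], [-0.019, -0.999, -0.034]]
wrist_force: [-0.2, 0.3, -1.5]
finger_gap: 0.459
t: 8.48
tool_pos: [0.5335, -0.0361, 0.2015]
tcp_rot: [[0.022, -0.034, 0.999], [-1.0, 0.015, 0.023], [-0.016, -0.999, -0.034]]
wrist_force: [0.2, -1.3, -1.8]
finger_gap: 0.456
t8.48 pos [ 0.5335 -0.0361  0.2015] jaw 1.3 gap 0.456 F [ 0.2 -1.3 -1.8] tilt [-0.034  0.015]
shift now [-228.2    3.    62.2]
twist 0.1 then shift [-228.3    3.    61.8]
```

```bash
python3 -m inch '[[[-33,0,9],0],[[-33,0,9],0],[[-33,0,9],0],[[-33,0,9],0],[[-33,0,9],0],[[-33,0,9],0],[[-30,2,8],0],[[0,0,0],0],[[0,0,0],0]]'; python3 -c "
from h import *
go(.5905,.1935,.1,1.2)
s=cam('side');crop(s['pixels'],100,100,360,290,3,'pics/s10.png')
s=cam('top');crop(s['pixels'],100,130,300,310,4,'pics/t10.png')"
```

```text
t: 9.23
tool_pos: [0.5911, 0.1911, 0.2011]
tcp_rot: [[0.02, -0.034, 0.999], [-1.0, 0.014, 0.021], [-0.015, -0.999, -0.033]]
wrist_force: [0.4, -0.7, -2.3]
finger_gap: 0.459
t9.23 pos [0.5911 0.1911 0.2011] jaw 1.2 gap 0.459 F [ 0.4 -0.7 -2.3] tilt [-0.034  0.014]
shift now [ -1.  101.1   2.8]
twist 0.0 then shift [ -1.  101.1   2.8]
```

View pics/s10.png

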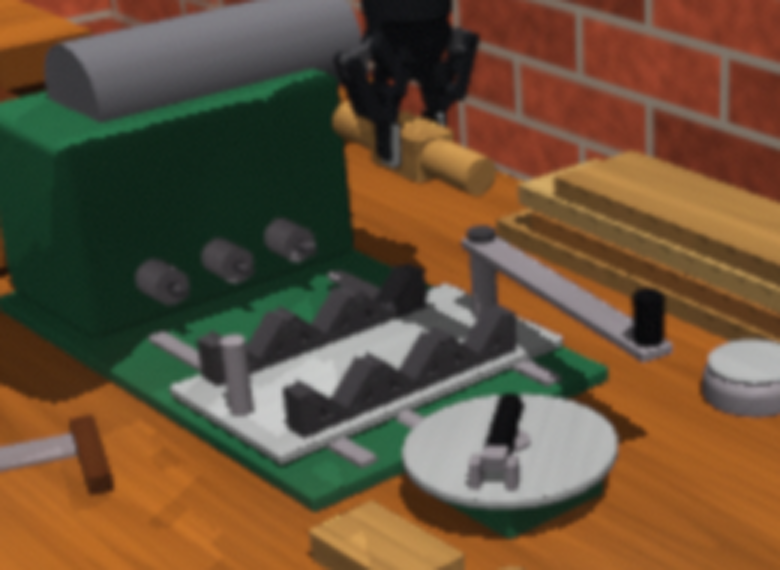

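View pics/t10.png

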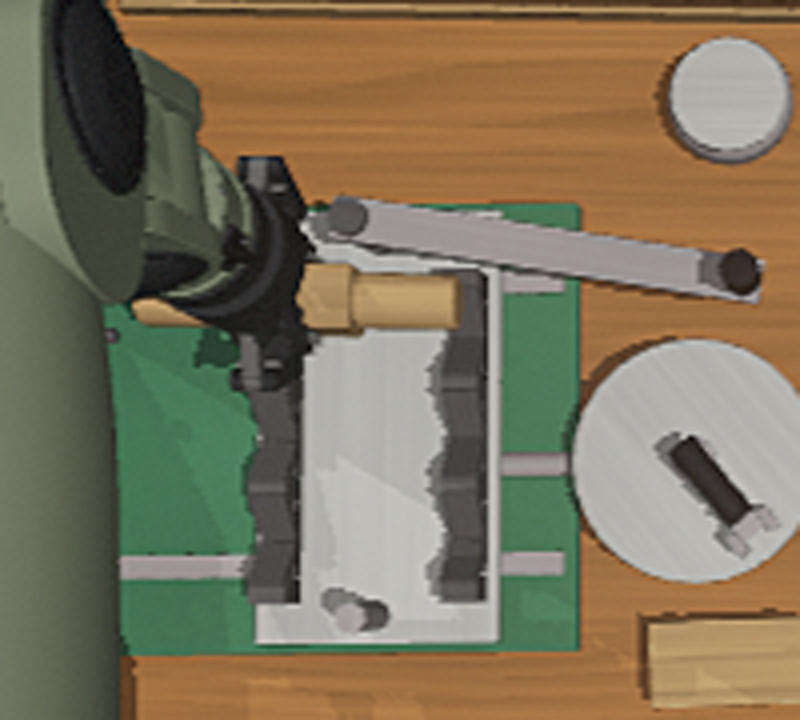

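Run:
```python
from h import *
t=cam('top')
for u,z in (((458,303),.214),((405,277),.214),((405,328),.205),((352,300),.214)):
    print(u,onplane(t,(100+u[0]/4-.375,130+u[1]/4-.375),z))
```

```text
(458, 303) [0.5911471  0.09589683 0.214     ]
(405, 277) [0.60653881 0.12847065 0.214     ]
(405, 328) [0.57665778 0.12972573 0.205     ]
(352, 300) [0.59208703 0.16004752 0.214     ]
```

```bash
python3 -m inch '[[[0,15,1],0],[[0,30,1],0],[[0,30,0],0],[[0,25,0],0],[[0,15,0],0],[[0,10,0],0],[[0,0,0],0],[[0,0,0],0]]'; python3 -c "
from h import *
go(.5905,.1935,.055,1.2)
s=cam('side');crop(s['pixels'],140,130,340,280,4,'pics/s11.png')"
```

```text
t: 10.05
tool_pos: [0.5897, 0.1922, 0.078]
tcp_rot: [[0.019, -0.032, 0.999], [-1.0, 0.015, 0.02], [-0.016, -0.999, -0.031]]
wrist_force: [-0.1, 0.2, 0.1]
finger_gap: 0.461
t10.05 pos [0.5897 0.1922 0.078 ] jaw 1.1 gap 0.461 F [-0.1  0.2  0.1] tilt [-0.032  0.015]
shift now [-0.9 23.   1.5]
twist -0.1 then shift [-0.9 23.   1.5]
```

View pics/s11.png

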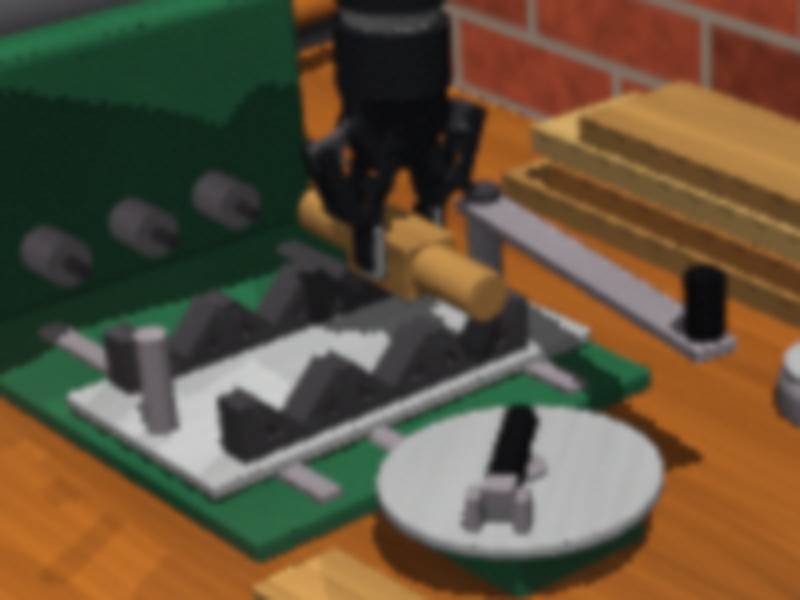

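```bash
python3 -m inch '[[[0,8,1],0],[[0,6,0],0],[[0,5,0],0],[[0,2,0],0],[[0,0,0],0],[[0,0,0],0]]'; python3 -c "
from h import *
go(.5905,.1935,.055,1.2)
s=cam('side');crop(s['pixels'],140,130,340,280,4,'pics/s12.png')"
```

```text
t: 10.6
tool_pos: [0.59, 0.1936, 0.0567]
tcp_rot: [[0.021, -0.031, 0.999], [-1.0, 0.015, 0.022], [-0.016, -0.999, -0.031]]
wrist_force: [0.0, -0.4, -1.3]
finger_gap: 0.459
t10.60 pos [0.59   0.1936 0.0567] jaw 1.2 gap 0.459 F [ 0.  -0.4 -1.3] tilt [-0.031  0.015]
shift now [0.1 1.7 0.5]
twist 0.0 then shift [0.1 1.7 0.5]
```

View pics/s12.png

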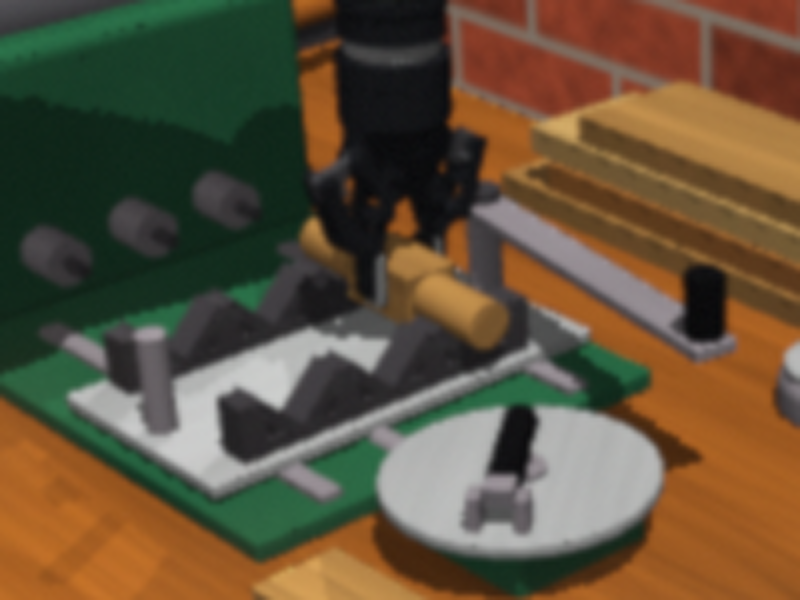

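```bash
python3 -m inch '[[[0,2,0.5],0],[[0,1,0],0],[[0,0,0],0],[[0,0,0],0]]'; python3 -m inch '[[[0,0,0],0],[[0,0,0],0],[[0,0,0],0],[[0,0,0],0],[[0,0,0],0]]' 100; python3 -m inch '[[[0,-8,0],0],[[0,-15,0],0],[[0,-25,0],0],[[0,-40,0],0],[[0,-40,0],0],[[0,-10,0],0],[[0,0,0],0]]';python3 -c "
from h import *
go(.5905,.1935,.055,1.2)
s=cam('side');crop(s['pixels'],140,130,340,280,4,'pics/s13.png')"
```

```text
t: 10.98
tool_pos: [0.5908, 0.1936, 0.0552]
tcp_rot: [[0.022, -0.03, 0.999], [-1.0, 0.015, 0.022], [-0.016, -0.999, -0.03]]
wrist_force: [-2.5, -1.1, 7.9]
finger_gap: 0.459
t: 11.4
tool_pos: [0.585, 0.1939, 0.0526]
tcp_rot: [[0.022, -0.041, 0.999], [-1.0, 0.015, 0.022], [-0.016, -0.999, -0.041]]
wrist_force: [-11.4, -0.1, 3.7]
finger_gap: 0.609
t: 11.98
tool_pos: [0.5979, 0.1921, 0.1967]
tcp_rot: [[0.021, -0.022, 1.0], [-1.0, 0.017, 0.021], [-0.017, -1.0, -0.022]]
wrist_force: [0.9, 0.2, 0.4]
finger_gap: 0.61
t11.98 pos [0.5979 0.1921 0.1967] jaw 1.2 gap 0.610 F [0.9 0.2 0.4] tilt [-0.022  0.017]
shift now [  0.9 141.9  -4.2]
twist 0.0 then shift [  0.9 141.9  -4.2]
```

View pics/s13.png

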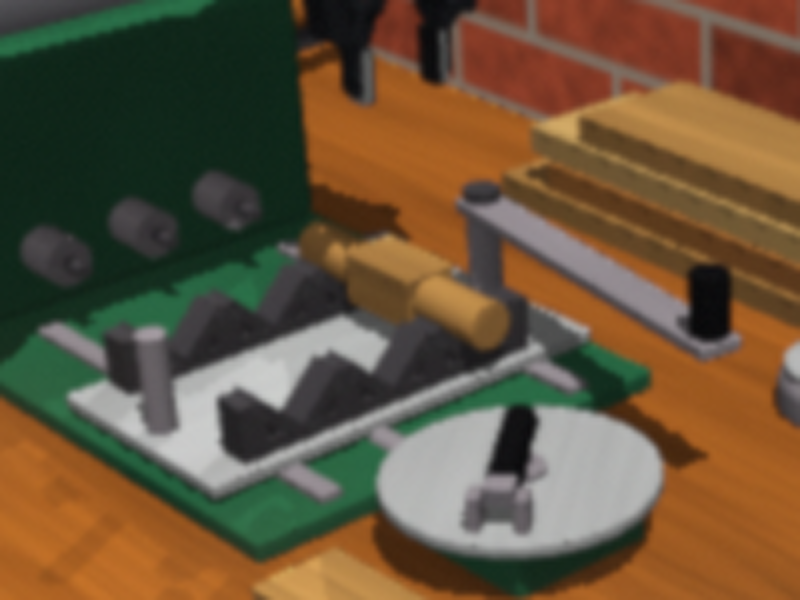

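Spindle A is seated in groove 2. The strap only moved a hair. Going for spindle B.

```bash
python3 -c "
from h import *
go(.36,-.247,.2,-27)"; python3 -m inch '[[[32,0,-17],0],[[32,0,-17],0],[[32,0,-17],0],[[32,0,-17],0],[[32,0,-17],0],[[32,0,-17],0],[[32,0,-17],0],[[32,0,-17],0],[[0,0,0],0],[[0,0,0],0]]' 0; python3 -c "
from h import *
go(.36,-.247,.2,-27)
t=cam('top');cv2.imwrite('pics/t14.png',t['pixels'])"
```

```text
t12.03 pos [0.5963 0.1918 0.1939] jaw 1.2 gap 0.604 F [-0.8 -0.6 -1.3] tilt [-0.026  0.016]
shift now [ 433.6   -6.9 -245.7]
twist 28.2 then shift [498.2  -6.9 -11.4]
t: 12.87
tool_pos: [0.4626, -0.0684, 0.1905]
tcp_rot: [[0.017, -0.034, 0.999], [-1.0, 0.016, 0.018], [-0.017, -0.999, -0.033]]
wrist_force: [-0.5, 0.6, -0.6]
finger_gap: 1.001
t12.87 pos [ 0.4626 -0.0684  0.1905] jaw 1.0 gap 1.001 F [-0.5  0.6 -0.6] tilt [-0.034  0.016]
shift now [ 176.6   -9.  -106. ]
twist 28.0 then shift [205.7  -9.  -10.6]
```

View pics/t14.png

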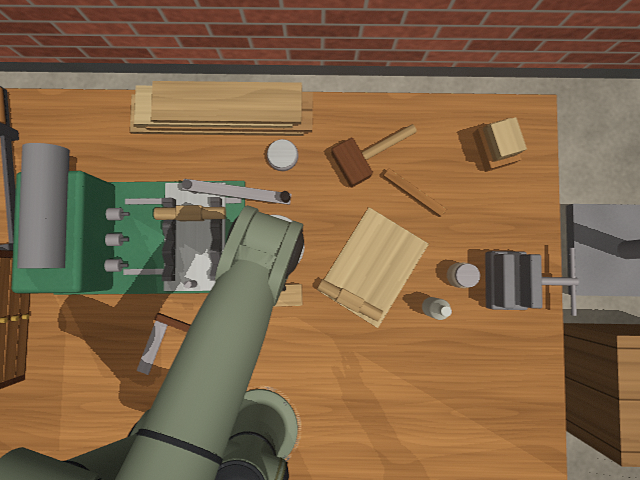

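```bash
python3 -m inch '[[[0,0,0],5.6],[[0,0,0],5.6],[[0,0,0],5.6],[[0,0,0],5.6],[[0,0,0],5.6],[[0,0,0],0]]';python3 -c "
from h import *
go(.36,-.247,.1,-27)
t=cam('top');crop(t['pixels'],315,230,410,330,6,'pics/t15.png')"
```

```text
t: 13.42
tool_pos: [0.4643, -0.0658, 0.191]
tcp_rot: [[-0.45, -0.032, 0.893], [-0.893, 0.016, -0.449], [0.001, -0.999, -0.036]]
wrist_force: [-0.2, 0.2, 0.3]
finger_gap: 0.999
t13.42 pos [ 0.4643 -0.0658  0.191 ] jaw -26.7 gap 0.999 F [-0.2  0.2  0.3] tilt [-0.032  0.016]
shift now [208.7  91.5  -8.4]
twist 0.3 then shift [208.7  91.5  -7.4]
```

View pics/t15.png

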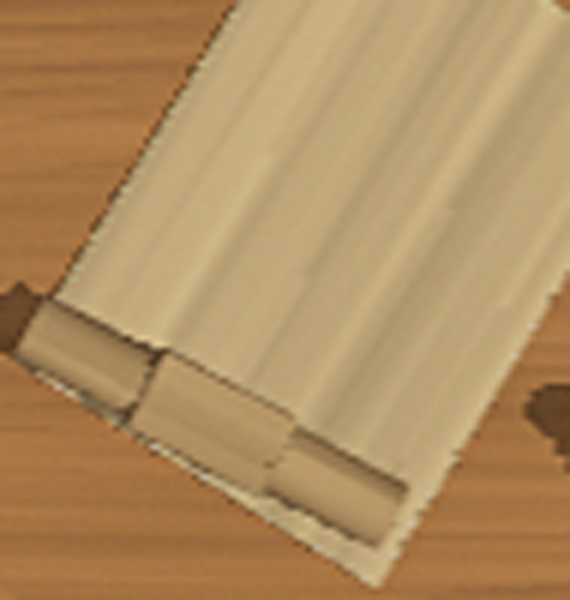

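Spindle B is unmoved. Moving over it.

```bash
python3 -m inch '[[[35,0,-1],0],[[35,0,-1],0],[[35,10,-1],0],[[35,20,-1],0],[[35,20,-1],0],[[34,20,-1],0],[[0,20,0],0],[[0,20,0],0],[[0,0,0],0],[[0,0,0],0]]';python3 -c "
from h import *
go(.36,-.247,.011,-27)
s=cam('side');crop(s['pixels'],220,230,400,370,4,'pics/s16.png')"
```

```text
t: 14.3
tool_pos: [0.3606, -0.2484, 0.0815]
tcp_rot: [[-0.449, -0.034, 0.893], [-0.894, 0.017, -0.448], [-0.0, -0.999, -0.038]]
wrist_force: [0.7, 0.2, 0.8]
finger_gap: 1.001
t14.30 pos [ 0.3606 -0.2484  0.0815] jaw -26.7 gap 1.001 F [0.7 0.2 0.8] tilt [-0.034  0.017]
shift now [-1.  70.4  1.5]
twist 0.3 then shift [-1.  70.4  1.5]
```

View pics/s16.png

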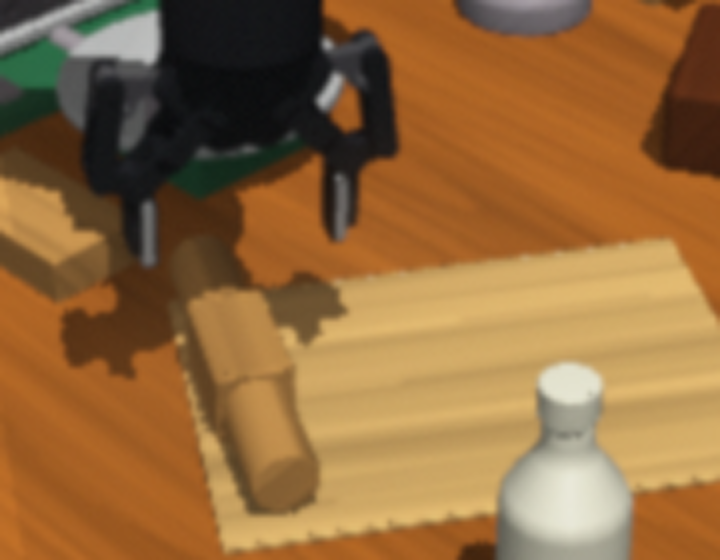

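```bash
python3 -m inch '[[[0,18,1],0],[[0,18,1],0],[[0,17,0],0],[[0,15,0],0],[[0,0,0],0],[[0,0,0],0]]'; python3 -m inch '[[[0,0,0],0],[[0,0,0],0],[[0,0,0],0],[[0,0,0],0],[[0,0,0],0],[[0,0,0],0],[[0,0,0],0],[[0,0,0],0],[[0,0,0],0],[[0,0,0],0]]' 255 60; python3 -m inch '[[[0,-5,0],0],[[0,-15,0],0],[[0,-30,0],0],[[0,-40,0],0],[[0,-40,0],0],[[0,-40,0],0],[[0,-20,0],0],[[0,0,0],0],[[0,0,0],0]]'; python3 -c "
from h import *
go(.450,.1905,.2,1.2)
s=cam('side');crop(s['pixels'],180,130,420,330,3,'pics/s17.png')"
```

```text
t: 14.85
tool_pos: [0.3615, -0.2492, 0.0148]
tcp_rot: [[-0.449, -0.031, 0.893], [-0.894, 0.015, -0.449], [0.001, -0.999, -0.035]]
wrist_force: [0.2, -0.6, 0.7]
finger_gap: 1.004
t: 15.68
tool_pos: [0.3609, -0.2497, 0.0154]
tcp_rot: [[-0.45, -0.031, 0.892], [-0.893, 0.014, -0.45], [0.001, -0.999, -0.034]]
wrist_force: [-2.7, 1.3, 10.8]
finger_gap: 0.457
t: 16.43
tool_pos: [0.3674, -0.2529, 0.2053]
tcp_rot: [[-0.451, -0.029, 0.892], [-0.893, 0.013, -0.45], [0.002, -0.999, -0.032]]
wrist_force: [0.6, 0.3, -2.2]
finger_gap: 0.46
t16.43 pos [ 0.3674 -0.2529  0.2053] jaw -26.8 gap 0.460 F [ 0.6  0.3 -2.2] tilt [-0.029  0.013]
shift now [-433.1    8.6 -125.8]
twist -28.0 then shift [-441.5    8.6   92.1]
```

View pics/s17.png

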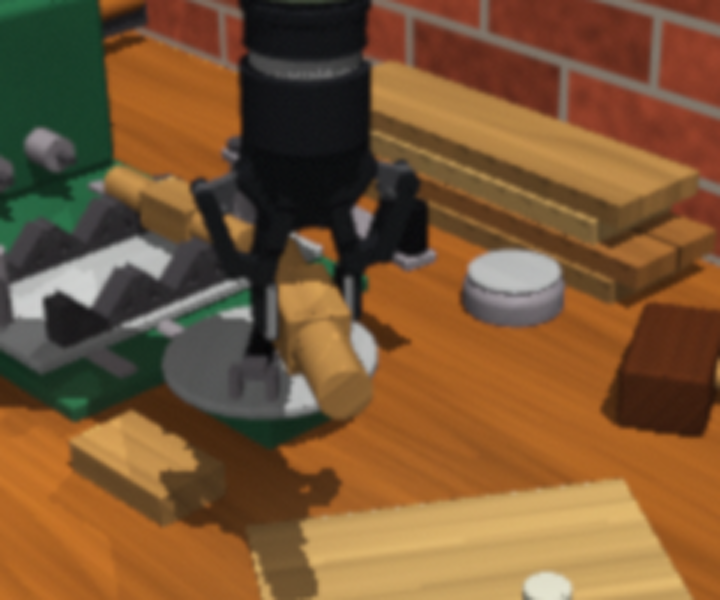

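```bash
python3 -m inch '[[[0,0,0],-5.6],[[0,0,0],-5.6],[[0,0,0],-5.6],[[0,0,0],-5.6],[[0,0,0],-5.6],[[0,0,0],0]]'; python3 -m inch '[[[-36,0,7],0],[[-36,0,7],0],[[-36,0,7],0],[[-36,0,7],0],[[-36,0,7],0],[[-36,0,7],0],[[-36,0,7],0],[[-36,0,7],0],[[0,0,0],0],[[0,0,0],0]]'; python3 -c "
from h import *
go(.45,.1905,.2,1.2)"
```

```text
t: 16.98
tool_pos: [0.3655, -0.2512, 0.202]
tcp_rot: [[0.022, -0.034, 0.999], [-1.0, 0.018, 0.023], [-0.019, -0.999, -0.034]]
wrist_force: [1.1, 0.4, -1.6]
finger_gap: 0.458
t: 17.82
tool_pos: [0.4156, 0.0385, 0.2056]
tcp_rot: [[0.024, -0.034, 0.999], [-1.0, 0.015, 0.024], [-0.016, -0.999, -0.034]]
wrist_force: [0.4, -0.6, -1.4]
finger_gap: 0.459
t17.82 pos [0.4156 0.0385 0.2056] jaw 1.4 gap 0.459 F [ 0.4 -0.6 -1.4] tilt [-0.034  0.015]
shift now [-151.1    6.7   38.2]
twist 0.2 then shift [-151.2    6.7   37.7]
```

```bash
python3 -m inch '[[[-34,0,9],0.2],[[-34,0,9],0],[[-34,0,9],0],[[-34,0,9],0],[[-15,4,2],0],[[0,0,0],0],[[0,0,0],0]]'
python3 - <<'E'
from h import *
go(.45,.1905,.065,1.2)
s=cam('side');crop(s['pixels'],100,100,360,290,3,'pics/s18.png')
t=cam('top');crop(t['pixels'],100,160,300,310,4,'pics/t18.png')
E
```

```text
t: 18.4
tool_pos: [0.4511, 0.1875, 0.2028]
tcp_rot: [[0.016, -0.034, 0.999], [-1.0, 0.014, 0.017], [-0.014, -0.999, -0.034]]
wrist_force: [-0.2, -0.3, -1.4]
finger_gap: 0.46
t18.40 pos [0.4511 0.1875 0.2028] jaw 1.0 gap 0.460 F [-0.2 -0.3 -1.4] tilt [-0.034  0.014]
shift now [ -1.1 137.8   3.6]
twist -0.2 then shift [ -1.1 137.8   3.6]
```

View pics/t18.png

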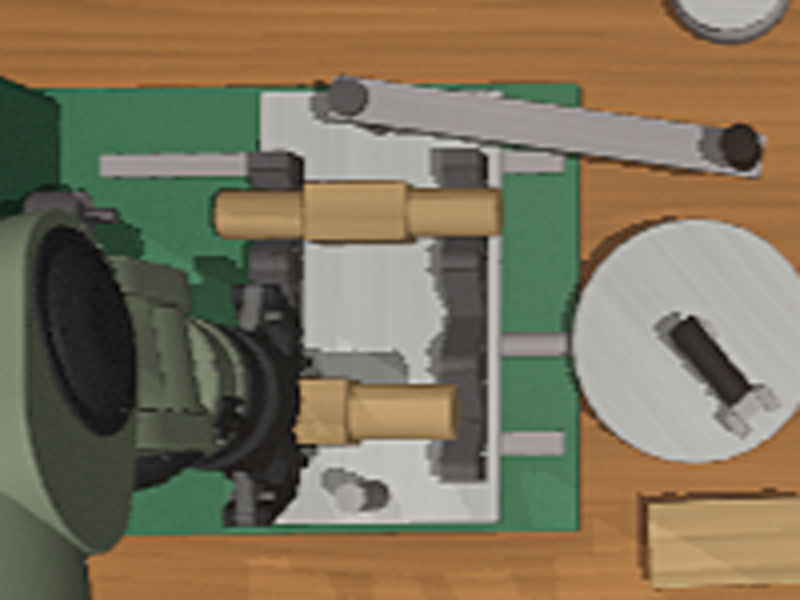

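View pics/s18.png

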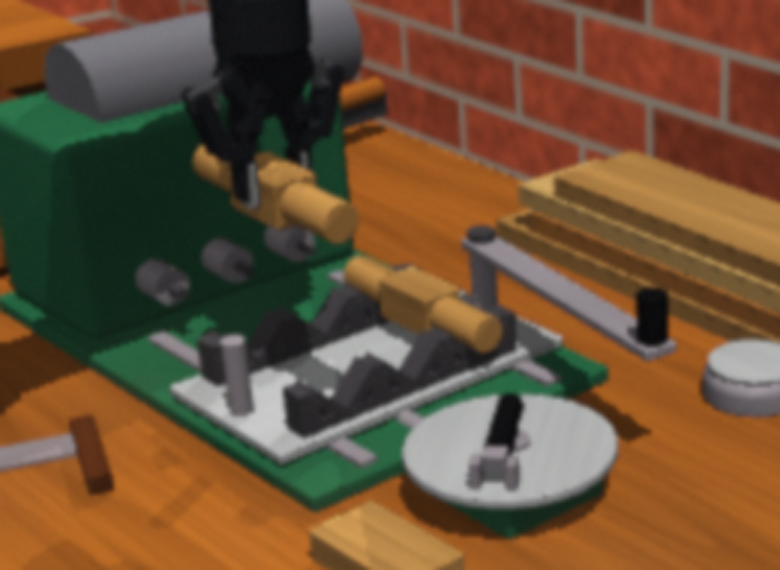

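The locator post stands close to groove 0, so I'll use groove 1 instead, which has more finger clearance.

```bash
python3 -m inch '[[[0,0,30],-0.2],[[-1,0,40],0],[[0,20,3],0],[[0,30,0],0],[[0,30,0],0],[[0,15,0],0],[[0,0,0],0],[[0,0,0],0]]'
python3 - <<'E'
from h import *
go(.5205,.192,.058,1.2)
s=cam('side');crop(s['pixels'],140,130,340,280,4,'pics/s19.png')
E
```

```text
t: 19.17
tool_pos: [0.5211, 0.1908, 0.1064]
tcp_rot: [[0.019, -0.034, 0.999], [-1.0, 0.014, 0.019], [-0.015, -0.999, -0.033]]
wrist_force: [0.2, -0.4, -1.2]
finger_gap: 0.456
t19.17 pos [0.5211 0.1908 0.1064] jaw 1.1 gap 0.456 F [ 0.2 -0.4 -1.2] tilt [-0.034  0.014]
shift now [-0.5 48.4  1.1]
twist -0.1 then shift [-0.5 48.4  1.1]
```

View pics/s19.png

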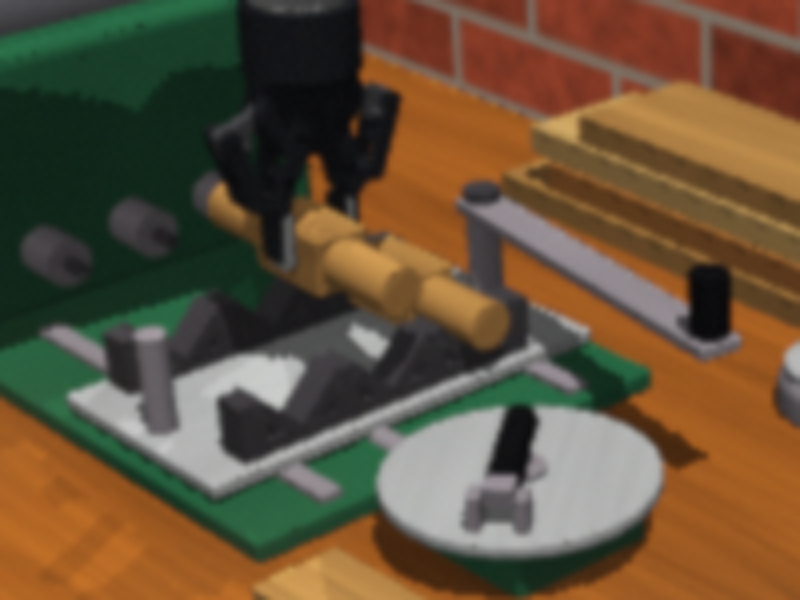

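```bash
python3 -m inch '[[[0,15,1],0],[[0,15,0],0],[[0,10,0],0],[[0,5,0],0],[[0,3,0],0],[[0,0,0],0],[[0,0,0],0]]'
python3 - <<'E'
from h import *
go(.5205,.192,.057,1.2)
E
```

```text
t: 19.8
tool_pos: [0.5213, 0.1929, 0.0596]
tcp_rot: [[0.021, -0.031, 0.999], [-1.0, 0.014, 0.021], [-0.015, -0.999, -0.031]]
wrist_force: [-1.5, -1.6, -0.0]
finger_gap: 0.461
t19.80 pos [0.5213 0.1929 0.0596] jaw 1.2 gap 0.461 F [-1.5 -1.6 -0. ] tilt [-0.031  0.014]
shift now [ 1.   2.6 -0.7]
twist 0.0 then shift [ 1.   2.6 -0.7]
```

```bash
python3 -m inch '[[[0,2,-0.5],0],[[0,1,0],0],[[0,0,0],0],[[0,0,0],0]]'; python3 -m inch '[[[0,0,0],0],[[0,0,0],0],[[0,0,0],0],[[0,0,0],0],[[0,0,0],0]]' 115;  python3 - <<'E'
from h import *
go(.5205,.192,.2,1.2)
s=cam('side');crop(s['pixels'],140,130,340,280,4,'pics/s20.png')
E
```

```text
t: 20.13
tool_pos: [0.5211, 0.1931, 0.0586]
tcp_rot: [[0.021, -0.029, 0.999], [-1.0, 0.014, 0.021], [-0.015, -0.999, -0.029]]
wrist_force: [-7.0, -1.5, 17.3]
finger_gap: 0.46
t: 20.55
tool_pos: [0.5208, 0.1933, 0.0557]
tcp_rot: [[0.021, -0.031, 0.999], [-1.0, 0.015, 0.022], [-0.016, -0.999, -0.031]]
wrist_force: [0.6, -0.3, 0.8]
finger_gap: 0.552
t20.55 pos [0.5208 0.1933 0.0557] jaw 1.2 gap 0.552 F [ 0.6 -0.3  0.8] tilt [-0.031  0.015]
shift now [  -1.  -144.2   -4.8]
twist 0.0 then shift [  -1.  -144.2   -4.8]
```

View pics/s20.png

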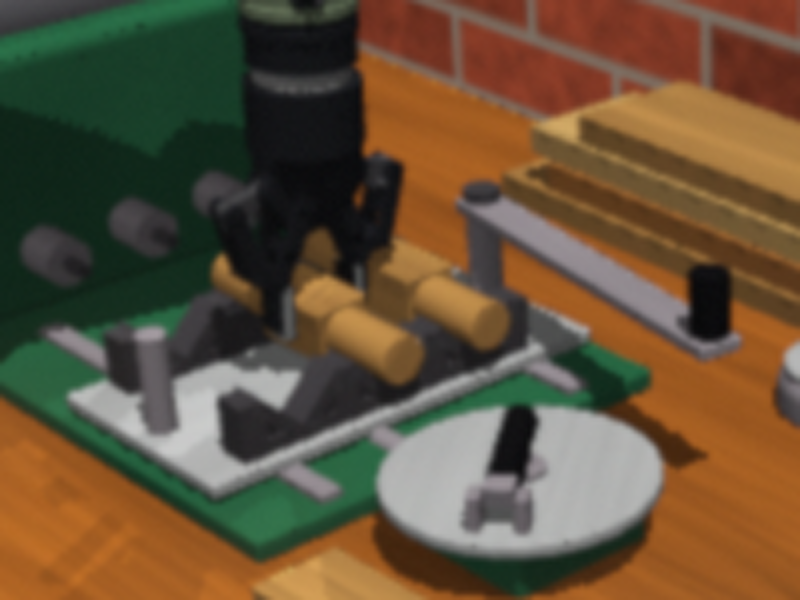

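```bash
python3 -m inch '[[[0,-8,-0.3],0],[[0,-15,-0.5],0],[[0,-25,-1],0],[[0,-40,-1.5],0],[[0,-40,-1.5],0],[[0,-15,0],0],[[30,0,-20],0],[[35,0,-30],0],[[35,0,-30],0],[[35,0,-30],0]]'; python3 -m inch '[[[35,0,-20],0],[[35,0,0],0],[[0,0,0],0],[[0,0,0],0]]' 255 60
python3 - <<'E'
from h import *
go(.61,-.07,.2)
s=cam('side');crop(s['pixels'],140,130,340,280,4,'pics/s21.png')
t=cam('top');crop(t['pixels'],140,160,300,280,5,'pics/t21.png');cv2.imwrite('pics/t21f.png',t['pixels'])
E
```

```text
t: 21.43
tool_pos: [0.4204, 0.063, 0.2005]
tcp_rot: [[0.022, -0.031, 0.999], [-1.0, 0.015, 0.023], [-0.015, -0.999, -0.03]]
wrist_force: [0.4, -0.3, 0.6]
finger_gap: 0.554
t: 21.77
tool_pos: [0.4034, -0.008, 0.2003]
tcp_rot: [[0.017, -0.03, 0.999], [-1.0, 0.015, 0.017], [-0.016, -0.999, -0.03]]
wrist_force: [0.1, 0.6, 0.4]
finger_gap: 0.004
t21.77 pos [ 0.4034 -0.008   0.2003] jaw 1.0 gap 0.004 F [0.1 0.6 0.4] tilt [-0.03   0.015]
shift now [ 65.4  -6.7 205.5]
```

View pics/s21.png

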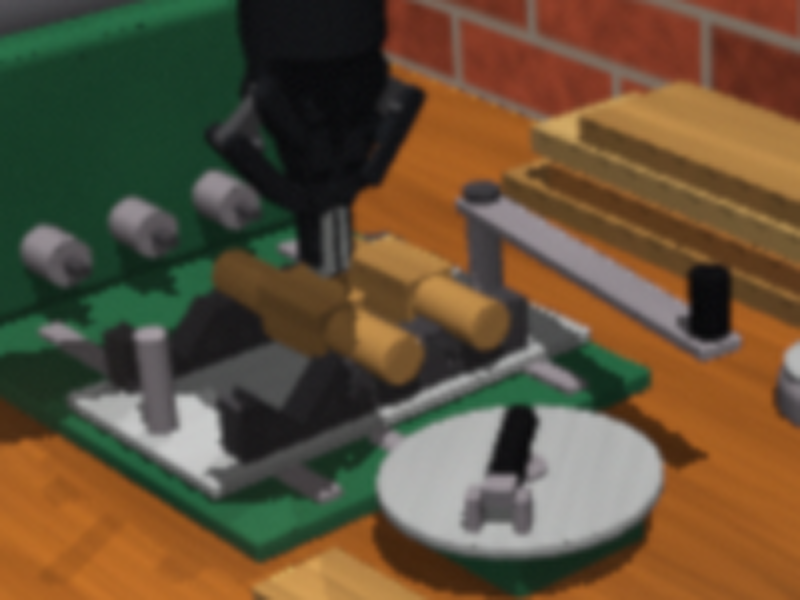

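View pics/t21.png

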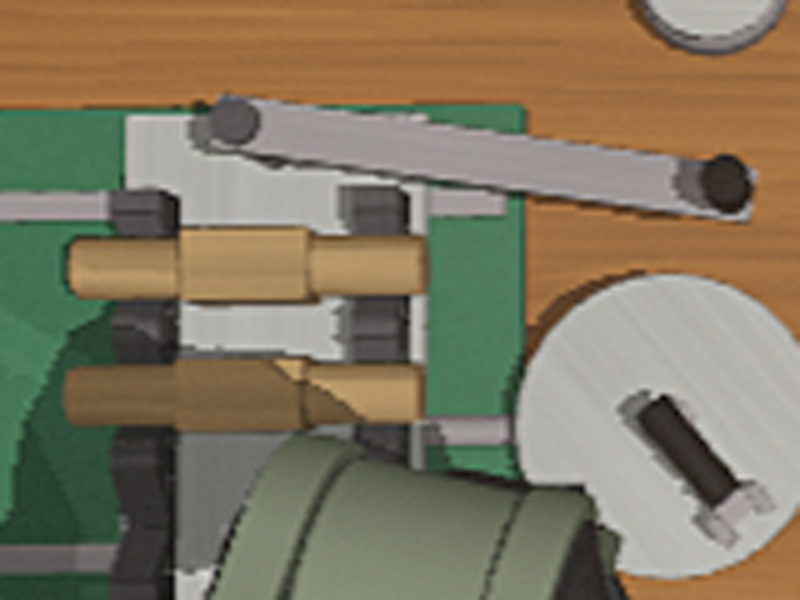

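Both spindles sit parallel and level in grooves 1 and 2. Next is the strap knob, at crop (726,183).

Run:
```python
from h import *
np.set_printoptions(precision=4,suppress=True)
t=cam('top');s=cam('side')
u=(140+726/5-.4,160+181/5-.4); us=(140+709/4-.375,130+272/4-.375)
k=onplane(t,u,.15);print(k,tri(t,u,s,us))
pv=np.array([.663,.195]); d=k[:2]-pv; print(np.linalg.norm(d),np.degrees(np.arctan2(d[1],d[0]))%360)
go(k[0],k[1],.2,50)
```

```text
[ 0.6274 -0.0697  0.15  ] (array([ 0.6279, -0.0696,  0.1472]), np.float64(0.000157953146919729))
0.26711379699266097 262.33844566944026
t21.97 pos [ 0.4033 -0.0056  0.1997] jaw 1.3 gap -0.003 F [-0.2  0.3  0.1] tilt [-0.031  0.015]
shift now [ 69.2  -8.3 222.4]
twist -48.7 then shift [212.7  -8.3  94.9]
```

```bash
python3 -m inch '[[[0,0,0],-7],[[0,0,0],-7],[[0,0,0],-7],[[0,0,0],-7],[[0,0,0],-7],[[0,0,0],-7],[[0,0,0],-6.5],[[0,0,0],0]]' 60; python3 -m inch '[[[35,0,16],0],[[35,0,16],0],[[35,0,16],0],[[35,0,16],0],[[35,0,16],0],[[35,0,15],0],[[0,0,0],0],[[0,0,0],0]]'
python3 - <<'E'
from h import *
go(.627,-.0695,.119,50)
s=cam('side');crop(s['pixels'],230,100,400,240,4,'pics/s22.png')
E
```

```text
t: 22.63
tool_pos: [0.4032, -0.0053, 0.1995]
tcp_rot: [[0.765, -0.032, 0.643], [-0.643, 0.015, 0.766], [-0.034, -0.999, -0.009]]
wrist_force: [0.4, 0.1, -0.0]
finger_gap: 0.763
t: 23.3
tool_pos: [0.6257, -0.0691, 0.1895]
tcp_rot: [[0.761, -0.034, 0.647], [-0.647, 0.016, 0.762], [-0.036, -0.999, -0.01]]
wrist_force: [-0.2, -0.5, -0.1]
finger_gap: 0.763
t23.30 pos [ 0.6257 -0.0691  0.1895] jaw 49.6 gap 0.763 F [-0.2 -0.5 -0.1] tilt [-0.034  0.016]
shift now [ 3.8 70.4  1.3]
twist -0.4 then shift [ 3.8 70.4  1.2]
```

View pics/s22.png

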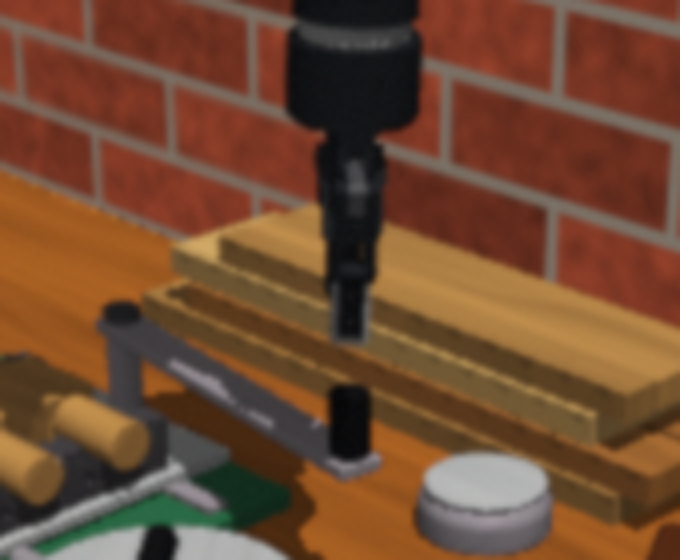

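```bash
python3 -m inch '[[[1,15,0],0],[[1,20,0],0],[[1,20,0],0],[[0,12,0],0],[[0,0,0],0],[[0,0,0],0]]';python3 -m inch '[[[0,0,0],0],[[0,0,0],0],[[0,0,0],0],[[0,0,0],0],[[0,0,0],0],[[0,0,0],0],[[0,0,0],0]]' 255 30
python3 - <<'E'
from h import *
go(.627,-.0695,.121,50)
s=cam('side');crop(s['pixels'],230,100,400,240,4,'pics/s23.png')
E
```

```text
t: 23.85
tool_pos: [0.6234, -0.0696, 0.1249]
tcp_rot: [[0.762, -0.033, 0.646], [-0.646, 0.015, 0.763], [-0.035, -0.999, -0.01]]
wrist_force: [1.1, 0.4, 0.3]
finger_gap: 0.765
t: 24.43
tool_pos: [0.626, -0.0687, 0.1263]
tcp_rot: [[0.763, -0.028, 0.646], [-0.645, 0.019, 0.764], [-0.034, -0.999, -0.004]]
wrist_force: [-0.0, 4.3, 4.1]
finger_gap: 0.291
t24.43 pos [ 0.626  -0.0687  0.1263] jaw 49.8 gap 0.291 F [-0.   4.3  4.1] tilt [-0.028  0.019]
shift now [1.4 5.3 0. ]
twist -0.2 then shift [1.5 5.3 0. ]
```

View pics/s23.png

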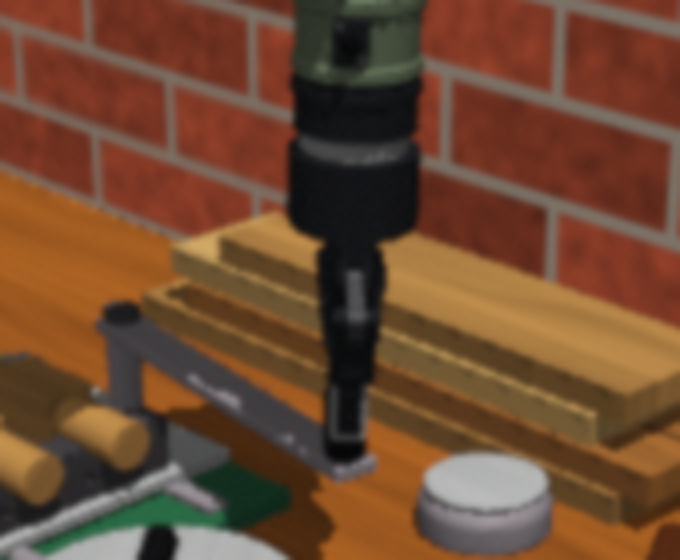

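```bash
python3 -m inch '[[[-20,0.8,-11.6],5],[[-20,0.8,-11.6],5],[[-20,0.8,-11.6],5],[[-20,0.8,-11.6],5],[[-20,0.8,-11.6],5],[[-20,0.8,-11.6],5],[[0,0,0],0],[[0,0,0],0]]'
python3 - <<'E'
from h import *
go(.627,-.0695,.124)
p=np.array(sense()['tool_pos'][:2])-[.663,.195];print(np.linalg.norm(p),np.degrees(np.arctan2(p[1],p[0]))%360)
E
```

```text
t: 25.15
tool_pos: [0.4996, -0.0157, 0.1263]
tcp_rot: [[0.339, -0.026, 0.941], [-0.941, 0.018, 0.339], [-0.026, -0.999, -0.018]]
wrist_force: [1.9, 3.5, 0.5]
finger_gap: 0.292
t25.15 pos [ 0.4996 -0.0157  0.1263] jaw 19.8 gap 0.292 F [1.9 3.5 0.5] tilt [-0.026  0.018]
shift now [ 93.8  -1.9 101.6]
0.26661367742170977 232.2015822194325
```

```bash
python3 -m inch '[[[-20,0.8,-11.6],5],[[-20,0.8,-11.6],5],[[-20,0.8,-11.6],5],[[-20,0.8,-11.6],5],[[-20,0.8,-11.6],5],[[-20,0.8,-11.6],5],[[-20,0.8,-11.6],5],[[0,0,0],0],[[0,0,0],0]]'
python3 - <<'E'
from h import *
go(.627,-.0695,.124)
p=np.array(sense()['tool_pos'][:2])-[.663,.195];print(np.linalg.norm(p),np.degrees(np.arctan2(p[1],p[0]))%360)
s=cam('side');crop(s['pixels'],100,100,360,290,3,'pics/s24.png')
E
```

```text
t: 25.9
tool_pos: [0.4088, 0.1144, 0.1262]
tcp_rot: [[-0.261, -0.026, 0.965], [-0.965, 0.016, -0.261], [-0.008, -1.0, -0.029]]
wrist_force: [-2.4, 0.3, 13.2]
finger_gap: 0.289
t25.90 pos [0.4088 0.1144 0.1262] jaw -15.1 gap 0.289 F [-2.4  0.3 13.2] tilt [-0.026  0.016]
shift now [120.5  -6.3 258.6]
0.2666983607014155 197.5985659912638
```

View pics/s24.png

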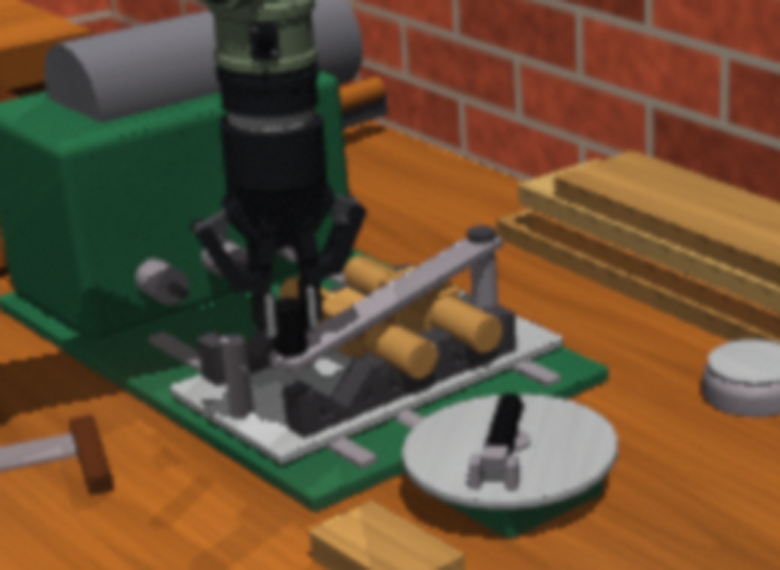

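```bash
python3 -m inch '[[[-20,-1,-11.6],5],[[-20,-0.5,-11.6],5],[[-20,0,-11.6],5],[[-8,0,-4.6],2],[[0,0,0],0],[[0,0,0],0]]'
python3 - <<'E'
from h import *
go(.627,-.0695,.124)
p=np.array(sense()['tool_pos'][:2])-[.663,.195];print(np.linalg.norm(p),np.degrees(np.arctan2(p[1],p[0]))%360)
s=cam('side');crop(s['pixels'],100,100,360,290,3,'pics/s25.png')
E
```

```text
t: 26.45
tool_pos: [0.3968, 0.1876, 0.1266]
tcp_rot: [[-0.535, -0.028, 0.844], [-0.845, 0.006, -0.535], [0.01, -1.0, -0.027]]
wrist_force: [5.4, -9.8, -8.4]
finger_gap: 0.298
t26.45 pos [0.3968 0.1876 0.1266] jaw -32.4 gap 0.298 F [ 5.4 -9.8 -8.4] tilt [-0.028  0.006]
shift now [ 93.9  -5.4 332.1]
0.26634036454690285 181.5923025304793
```

View pics/s25.png

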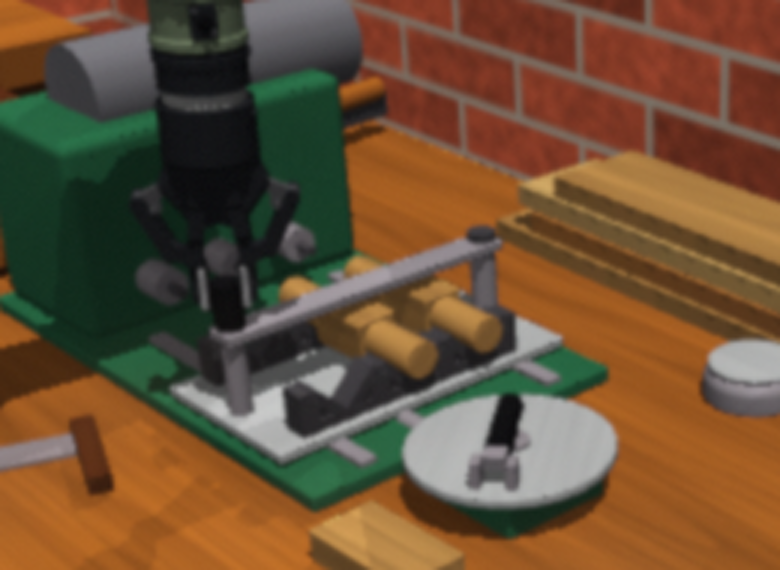

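Strap is shut against its stop. Releasing and looking at the crank.

```bash
python3 -m inch '[[[0,0,0],0],[[0,0,0],0],[[0,0,0],0],[[0,0,0],0]]' 90; python3 -m inch '[[[0,-15,0],0],[[0,-35,0],0],[[0,-35,0],0],[[0,-20,0],0],[[0,0,0],6],[[0,0,0],6],[[0,0,0],6],[[0,0,0],0]]'
python3 - <<'E'
from h import *
go(.5,-.04,.2)
t=cam('top');s=cam('side');cv2.imwrite('pics/s26.png',s['pixels'])
crop(t['pixels'],235,205,315,275,9,"pics/t26.png")
crop(s['pixels'],225,225,315,280,8,"pics/s26c.png")
E
```

```text
t: 26.83
tool_pos: [0.3955, 0.1906, 0.1273]
tcp_rot: [[-0.534, -0.031, 0.845], [-0.845, 0.016, -0.534], [0.003, -0.999, -0.034]]
wrist_force: [-1.1, 1.1, -0.2]
finger_gap: 0.646
t: 27.5
tool_pos: [0.3986, 0.189, 0.2322]
tcp_rot: [[-0.77, -0.031, 0.637], [-0.638, 0.015, -0.77], [0.014, -0.999, -0.031]]
wrist_force: [-0.4, -0.4, -0.1]
finger_gap: 0.65
t27.50 pos [0.3986 0.189  0.2322] jaw -50.4 gap 0.650 F [-0.4 -0.4 -0.1] tilt [-0.031  0.015]
shift now [ 67.6  25.6 242. ]
```

View pics/s26.png

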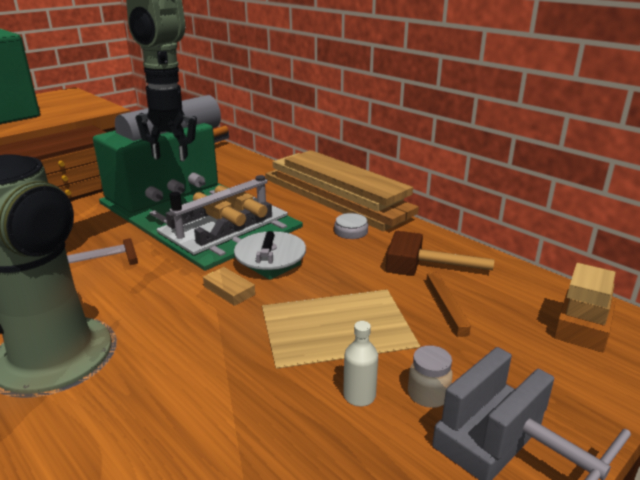

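View pics/t26.png

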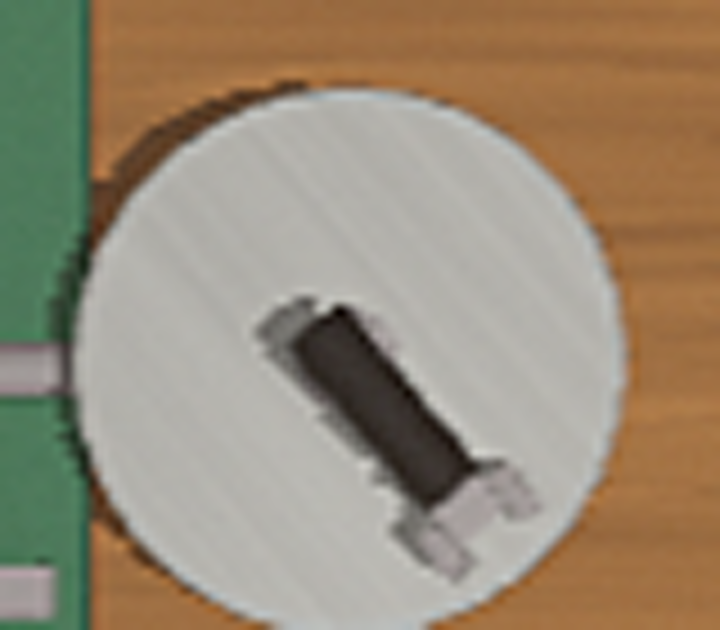

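View pics/s26c.png

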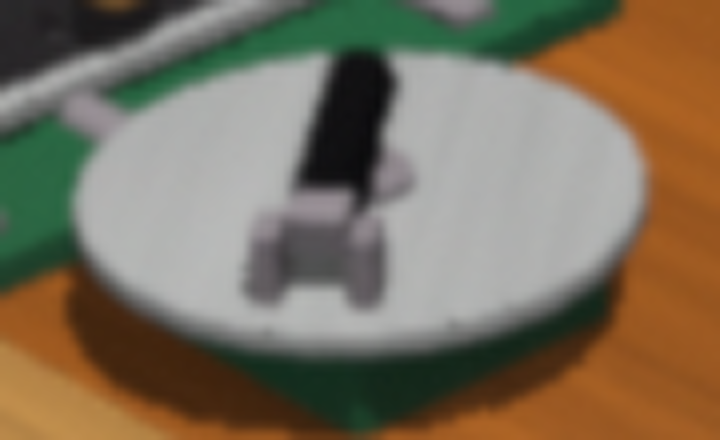

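Run:
```python
from h import *
np.set_printoptions(precision=4,suppress=True)
t=cam('top');s=cam('side')
c4=lambda x,y:(235+x/9-.44,205+y/9-.44); s2=lambda x,y:(225+x/8-.44,225+y/8-.44)
A=onplane(t,c4(351,360),.046)
H=onplane(t,c4(476,520),.072); B=onplane(t,c4(451,487),.07)
for z in (.066,.08,.09): E=onplane(t,c4(322,320),z); print(z,E,np.degrees(np.arctan2(*(E-B)[1::-1])),np.linalg.norm(E[:2]-B[:2]))
print(A,H,B,np.linalg.norm((H-A)[:2]),np.degrees(np.arctan2(*(A-H)[1::-1])))
print("end tri",tri(t,c4(322,320),s,s2(363,62)))
print("base tri",tri(t,c4(451,487),s,s2(335,195)))
```

```text
0.066 [ 0.5189 -0.0267  0.066 ] 38.87369026889618 0.06422766379642701
0.08 [ 0.518  -0.0281  0.08  ] 38.39529358979631 0.06261595849988352
0.09 [ 0.5173 -0.0291  0.09  ] 38.038239323477924 0.061467533135132625
[ 0.508  -0.0339  0.046 ] [ 0.459  -0.0749  0.072 ] [ 0.4689 -0.067   0.07  ] 0.06385873111982647 39.9257276232468
end tri (array([ 0.517 , -0.0272,  0.0788]), np.float64(0.0025332931298656363))
base tri (array([ 0.47  , -0.0678,  0.0688]), np.float64(0.002666307755932197))
```

```bash
python3 -c "
from h import *
go(.5026,-.0384,.13)"; python3 -m inch '[[[12,0,40],0],[[12,0,40],0],[[12,10,40],0],[[12,20,40],0],[[12,30,40],0],[[6,30,38],0],[[0,0,0],0],[[0,0,0],0]]'
python3 - <<'E'
from h import *
go(.5026,-.0384,.056,-50.5)
s=cam('side');crop(s['pixels'],200,170,340,280,5,"pics/s27.png")
E
```

```text
t27.70 pos [0.3985 0.1889 0.2318] jaw -50.2 gap 0.649 F [ 0.6 -0.3 -0.5] tilt [-0.032  0.015]
shift now [ 64.2  95.  244.4]
t: 28.37
tool_pos: [0.4883, -0.0189, 0.1465]
tcp_rot: [[-0.77, -0.035, 0.637], [-0.638, 0.016, -0.77], [0.017, -0.999, -0.035]]
wrist_force: [-0.1, 0.5, 0.3]
finger_gap: 0.649
t28.37 pos [ 0.4883 -0.0189  0.1465] jaw -50.4 gap 0.649 F [-0.1  0.5  0.3] tilt [-0.035  0.016]
shift now [-0.  89.6 27.3]
twist 0.1 then shift [-0.1 89.6 27.3]
```

View pics/s27.png

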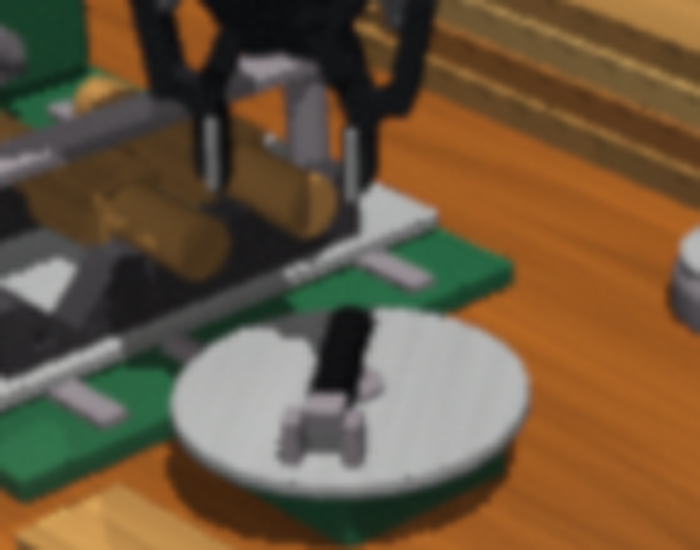

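```bash
python3 -m inch '[[[0,0,14],0],[[0,0,13],0],[[0,20,0],0],[[0,20,0],0],[[0,20,0],0],[[0,0,0],0],[[0,0,0],0]]'
python3 - <<'E'
from h import *
go(.5026,-.0384,.056,-50.5)
s=cam('side');crop(s['pixels'],200,170,340,280,5,"pics/s28.png")
E
```

```text
t: 29.0
tool_pos: [0.5047, -0.0375, 0.0876]
tcp_rot: [[-0.768, -0.032, 0.639], [-0.64, 0.015, -0.768], [0.015, -0.999, -0.032]]
wrist_force: [0.3, -0.4, -0.1]
finger_gap: 0.647
t29.00 pos [ 0.5047 -0.0375  0.0876] jaw -50.2 gap 0.647 F [ 0.3 -0.4 -0.1] tilt [-0.032  0.015]
shift now [ 1.7 31.7  0.4]
twist 0.3 then shift [ 1.7 31.7  0.4]
```

View pics/s28.png

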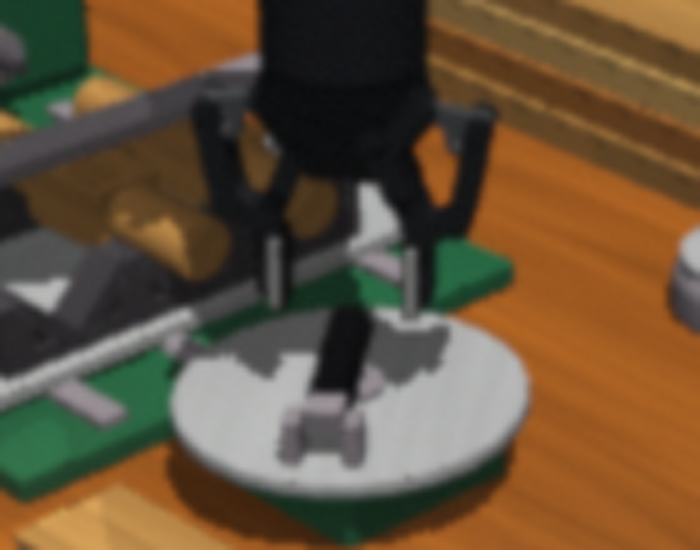

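Centred on the handle. Descend and grip lightly.

```bash
python3 -m inch '[[[1,12,0],0],[[1,11,0],0],[[0,8,0],0],[[0,0,0],0],[[0,0,0],0]]';python3 -m inch '[[[0,0,0],0],[[0,0,0],0],[[0,0,0],0],[[0,0,0],0],[[0,0,0],0],[[0,0,0],0],[[0,0,0],0]]' 255 30
python3 - <<'E'
from h import *
go(.5026,-.0384,.056,-50.5)
s=cam('side');crop(s['pixels'],200,170,340,280,5,"pics/s29.png")
E
```

```text
t: 29.47
tool_pos: [0.5026, -0.0385, 0.0571]
tcp_rot: [[-0.769, -0.031, 0.639], [-0.639, 0.015, -0.769], [0.014, -0.999, -0.031]]
wrist_force: [1.0, -0.4, 0.2]
finger_gap: 0.647
t: 30.05
tool_pos: [0.5025, -0.0381, 0.0567]
tcp_rot: [[-0.769, -0.03, 0.639], [-0.639, 0.016, -0.769], [0.013, -0.999, -0.032]]
wrist_force: [0.6, 3.6, 2.9]
finger_gap: 0.244
t30.05 pos [ 0.5025 -0.0381  0.0567] jaw -50.3 gap 0.244 F [0.6 3.6 2.9] tilt [-0.03   0.016]
shift now [0.1 0.7 0.3]
twist 0.2 then shift [0.1 0.7 0.3]
```

View pics/s29.png

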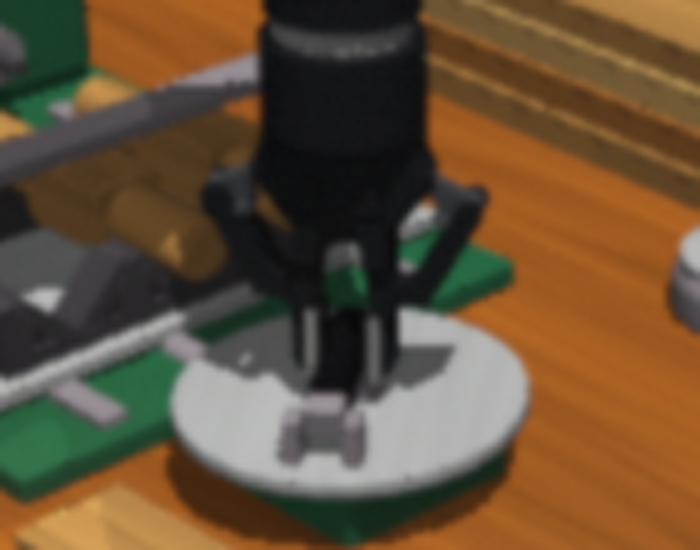

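```bash
python3 -m inch '[[[1.5,-11,0],0],[[3.5,-10.5,0],0],[[5.5,-9.7,0],0],[[7.2,-8.5,0],0],[[0,0,0],0],[[0,0,0],0]]'
python3 - <<'E'
from h import *
go()
s=cam('side');crop(s['pixels'],200,170,340,280,5,"pics/s30.png")
E
```

```text
t: 30.6
tool_pos: [0.4876, -0.0514, 0.0966]
tcp_rot: [[-0.77, -0.034, 0.637], [-0.638, 0.014, -0.77], [0.018, -0.999, -0.032]]
wrist_force: [-6.9, -2.1, -1.3]
finger_gap: 0.247
t30.60 pos [ 0.4876 -0.0514  0.0966] jaw -50.4 gap 0.247 F [-6.9 -2.1 -1.3] tilt [-0.034  0.014]
shift now [0. 0. 0.]
```

View pics/s30.png

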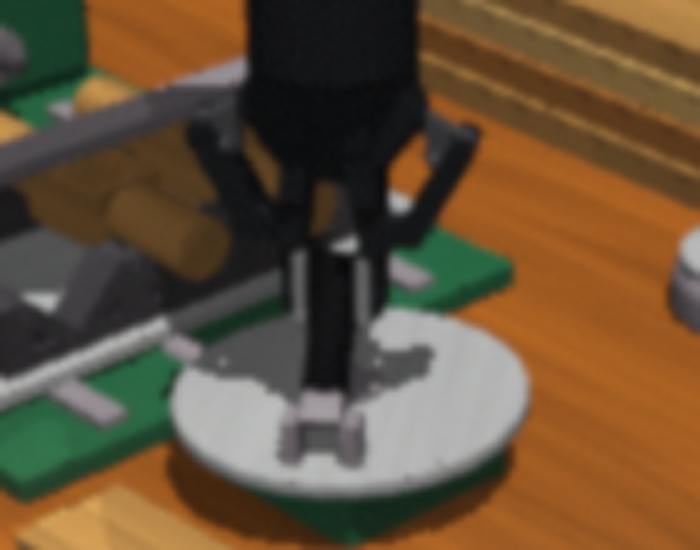

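```bash
python3 -m inch '[[[9,-6.9,0],0],[[10.2,-5.1,0],0],[[11,-3.2,0],0],[[11.1,-1.1,0],0],[[0,0,0],0],[[0,0,0],0]]'
python3 - <<'E'
from h import *
go(.4578,-.0753,.113)
s=cam('side');crop(s['pixels'],200,170,340,280,5,"pics/s31.png")
E
```

```text
t: 31.15
tool_pos: [0.4576, -0.0772, 0.1143]
tcp_rot: [[-0.77, -0.031, 0.638], [-0.638, 0.016, -0.77], [0.013, -0.999, -0.032]]
wrist_force: [-3.3, 3.9, -0.1]
finger_gap: 0.234
t31.15 pos [ 0.4576 -0.0772  0.1143] jaw -50.4 gap 0.234 F [-3.3  3.9 -0.1] tilt [-0.031  0.016]
shift now [-1.4  1.3 -1.3]
```

View pics/s31.png

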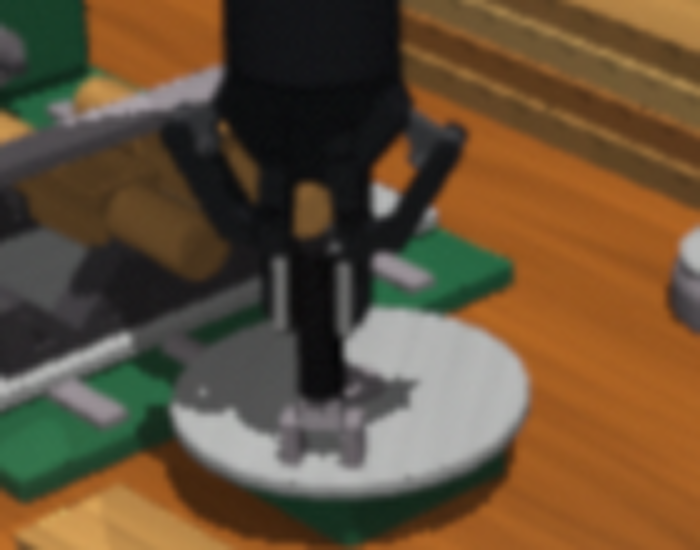

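```bash
python3 -m inch '[[[2,0,0],0],[[1,0,0],0],[[0,0,0],0],[[0,0,0],0],[[-1.5,0,0],0],[[0,0,0],0]]'
python3 - <<'E'
from h import *
go(.508-.065*.7716,-.034-.065*.636)
for k in range(24):
    f=np.radians(172.4-15*k); print(k,"[[%.1f,0,%.1f],0]"%(-16.97*np.sin(f),16.97*np.cos(f)))
E
```

```text
t: 31.7
tool_pos: [0.4577, -0.0777, 0.1143]
tcp_rot: [[-0.769, -0.03, 0.639], [-0.639, 0.016, -0.769], [0.012, -0.999, -0.031]]
wrist_force: [-1.9, 4.6, 0.5]
finger_gap: 0.234
t31.70 pos [ 0.4577 -0.0777  0.1143] jaw -50.3 gap 0.234 F [-1.9  4.6  0.5] tilt [-0.03   0.016]
shift now [-1.6  0.  -1.8]
0 [[-2.2,0,-16.8],0]
1 [[-6.5,0,-15.7],0]
2 [[-10.4,0,-13.4],0]
3 [[-13.5,0,-10.3],0]
4 [[-15.7,0,-6.5],0]
5 [[-16.8,0,-2.2],0]
6 [[-16.8,0,2.2],0]
7 [[-15.7,0,6.5],0]
8 [[-13.4,0,10.4],0]
9 [[-10.3,0,13.5],0]
10 [[-6.5,0,15.7],0]
11 [[-2.2,0,16.8],0]
12 [[2.2,0,16.8],0]
13 [[6.5,0,15.7],0]
14 [[10.4,0,13.4],0]
15 [[13.5,0,10.3],0]
16 [[15.7,0,6.5],0]
17 [[16.8,0,2.2],0]
18 [[16.8,0,-2.2],0]
19 [[15.7,0,-6.5],0]
20 [[13.4,0,-10.4],0]
21 [[10.3,0,-13.5],0]
22 [[6.5,0,-15.7],0]
23 [[2.2,0,-16.8],0]
```

```bash
python3 -m inch '[[[-2.2,0,-16.8],0],[[-6.5,0,-15.7],0],[[-10.4,0,-13.4],0],[[-13.5,0,-10.3],0],[[-15.7,0,-6.5],0],[[-16.8,0,-2.2],0],[[0,0,0],0]]'
python3 - <<'E'
from h import *
go()
p=np.array(sense()['tool_pos'][:2])-[.508,-.034];print(np.linalg.norm(p),np.degrees(np.arctan2(p[1],p[0]))%360)
s=cam('side');crop(s['pixels'],160,150,320,280,5,"pics/s32.png")
E
```

```text
t: 32.28
tool_pos: [0.4682, 0.0131, 0.1157]
tcp_rot: [[-0.768, -0.028, 0.639], [-0.64, 0.012, -0.768], [0.013, -1.0, -0.027]]
wrist_force: [-3.1, -4.2, 4.7]
finger_gap: 0.163
t32.28 pos [0.4682 0.0131 0.1157] jaw -50.2 gap 0.163 F [-3.1 -4.2  4.7] tilt [-0.028  0.012]
shift now [0. 0. 0.]
0.06162224465073213 130.18811005904504
```

View pics/s32.png

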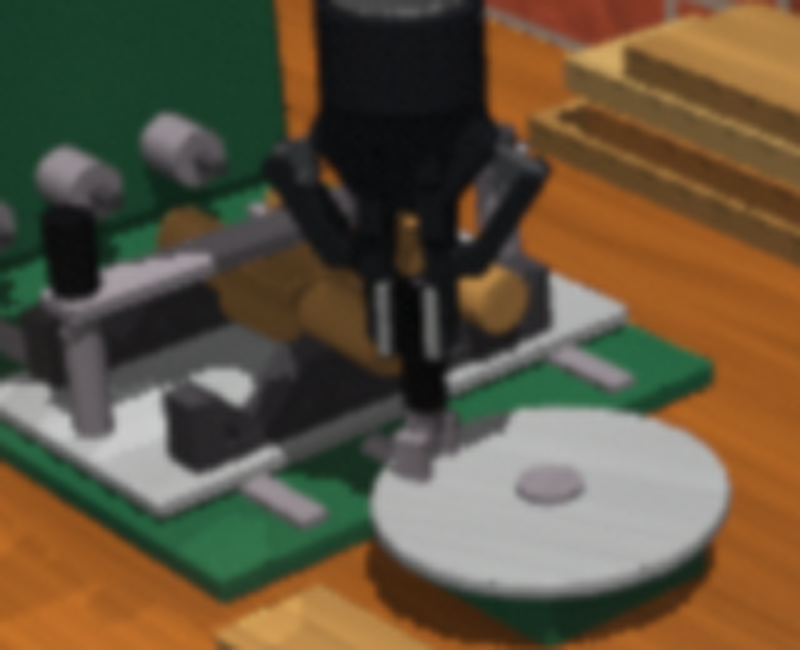

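The handle has slipped to the pad edge (gap of 14 mm instead of 21). Re-centring the grip.

```bash
python3 -m inch '[[[0,0,0],0],[[0,0,0],0],[[0,0,0],0],[[0,0,0],0]]' 150
python3 - <<'E'
from h import *
go()
t=cam('top');s=cam('side');crop(s['pixels'],220,190,290,260,9,"pics/s33.png")
E
```

```text
t: 32.67
tool_pos: [0.4661, 0.0131, 0.1146]
tcp_rot: [[-0.769, -0.031, 0.638], [-0.638, 0.015, -0.769], [0.014, -0.999, -0.031]]
wrist_force: [-0.2, -0.9, 0.9]
finger_gap: 0.411
t32.67 pos [0.4661 0.0131 0.1146] jaw -50.3 gap 0.411 F [-0.2 -0.9  0.9] tilt [-0.031  0.015]
shift now [0. 0. 0.]
```

View pics/s33.png

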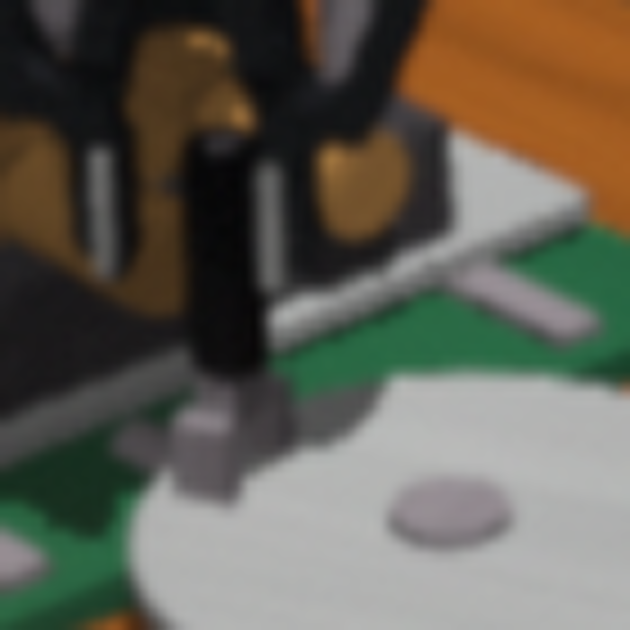

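```bash
cat > hl.py <<'E'
from h import *
def loc(c,uv,z):
    P=onplane(c,uv,z); d=P[:2]-[.508,-.034]; print(P,"r %.4f ang %.1f"%(np.linalg.norm(d),np.degrees(np.arctan2(d[1],d[0]))%360)); return P
E
python3 - <<'E'
from hl import *
s=cam('side')
f=lambda x,y:(220+x/9-.44,190+y/9-.44)
loc(s,f(222,150),.144);P=loc(s,f(227,370),.078)
go(P[0],P[1])
E
```

```text
[0.47901179 0.01748585 0.144     ] r 0.0591 ang 119.4
[0.47906703 0.02267724 0.078     ] r 0.0636 ang 117.0
t32.82 pos [0.466  0.0133 0.1144] jaw -50.3 gap 0.407 F [0.3 0.  0.2] tilt [-0.031  0.015]
shift now [-16.1  -0.3   1.2]
```

```bash
cat >> hl.py <<'E'
def oncircle(c,uv,C=(.508,-.034),r=.065):
    o,d=ray(c,uv); o=o[:2]-np.array(C); d=d[:2]/np.linalg.norm(d[:2]); b=o@d; q=b*b-(o@o-r*r)
    for s in (-1,1):
        p=o+d*(-b+s*np.sqrt(max(q,0))); print("circle pt",p+C,"ang %.1f"%(np.degrees(np.arctan2(p[1],p[0]))%360), "disc",q)
E
python3 - <<'E'
from hl import *
s=cam('side')
f=lambda x,y:(220+x/9-.44,190+y/9-.44)
oncircle(s,f(224,260))
oncircle(s,f(222,200))
print(proj(s,[.466,.0133,.1144]),f(184,260))
E
```

```text
circle pt [ 0.44306094 -0.03118609] ang 177.5 disc 0.0012182992122329317
circle pt [0.48306131 0.02602551] ang 112.6 disc 0.0012182992122329317
circle pt [ 0.44302263 -0.0322849 ] ang 178.5 disc 0.0012855935073432523
circle pt [0.48414383 0.0264639 ] ang 111.5 disc 0.0012855935073432523
[[241.6512983 219.9919758]] (240.00444444444446, 218.4488888888889)
```

```bash
python3 -m inch '[[[-8,0,1],0],[[-8,0,1],0],[[0,0,0],0],[[0,0,0],0]]'
python3 - <<'E'
from hl import *
go()
s=cam('side');crop(s['pixels'],220,190,290,260,9,"pics/s34.png")
E
```

```text
t: 33.2
tool_pos: [0.4801, 0.0225, 0.114]
tcp_rot: [[-0.768, -0.031, 0.639], [-0.64, 0.015, -0.768], [0.014, -0.999, -0.031]]
wrist_force: [-1.1, -0.5, -0.0]
finger_gap: 0.413
t33.20 pos [0.4801 0.0225 0.114 ] jaw -50.2 gap 0.413 F [-1.1 -0.5 -0. ] tilt [-0.031  0.015]
shift now [0. 0. 0.]
```

View pics/s34.png

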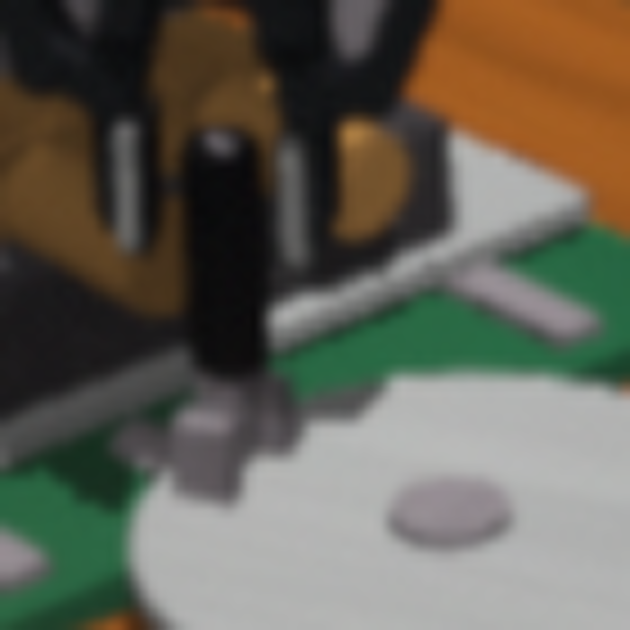

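```bash
python3 -m inch '[[[-4,0,1.5],0],[[0,0,0],0]]'; python3 -m inch '[[[0,0,0],0],[[0,0,0],0],[[0,0,0],0],[[0,0,0],0],[[0,0,0],0]]' 255 20
python3 - <<'E'
from hl import *
go()
s=cam('side');crop(s['pixels'],220,190,290,260,9,"pics/s35.png")
E
```

```text
t: 33.42
tool_pos: [0.4842, 0.0237, 0.114]
tcp_rot: [[-0.769, -0.031, 0.639], [-0.639, 0.015, -0.769], [0.014, -0.999, -0.031]]
wrist_force: [0.1, 0.7, -1.4]
finger_gap: 0.413
t: 33.83
tool_pos: [0.4833, 0.0239, 0.114]
tcp_rot: [[-0.769, -0.032, 0.639], [-0.639, 0.016, -0.769], [0.014, -0.999, -0.032]]
wrist_force: [-1.6, 1.4, 2.6]
finger_gap: 0.249
t33.83 pos [0.4833 0.0239 0.114 ] jaw -50.3 gap 0.249 F [-1.6  1.4  2.6] tilt [-0.032  0.016]
shift now [0. 0. 0.]
```

View pics/s35.png

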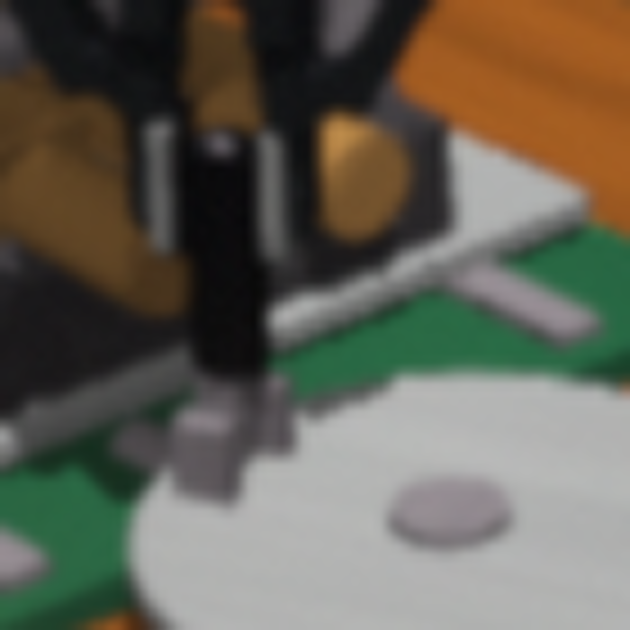

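```bash
python3 -m inch '[[[0,0,0],0],[[0,0,0],0],[[-15.7,0,6.5],0],[[-13.4,0,10.4],0],[[-10.3,0,13.5],0],[[-6.5,0,15.7],0],[[-2.2,0,16.8],0],[[0,0,0],0]]' 255 70
python3 - <<'E'
from hl import *
go()
p=np.array(sense()['tool_pos'][:2])-[.508,-.034];print(np.linalg.norm(p),np.degrees(np.arctan2(p[1],p[0]))%360)
E
```

```text
t: 34.55
tool_pos: [0.5628, 0.0011, 0.114]
tcp_rot: [[-0.77, -0.029, 0.637], [-0.637, 0.006, -0.771], [0.019, -1.0, -0.023]]
wrist_force: [-5.8, -7.3, 21.7]
finger_gap: 0.235
t34.55 pos [0.5628 0.0011 0.114 ] jaw -50.4 gap 0.235 F [-5.8 -7.3 21.7] tilt [-0.029  0.006]
shift now [0. 0. 0.]
0.0650556958506703 32.66366388184353
```

```bash
cat >> hl.py <<'E'
def rows(C=(.508,-.034),n=8,step=15,r=.065,al=None):
    s=sense();R=np.array(s['tcp_rot']);R0=R.copy(); p=np.array(s['tool_pos'])
    a=np.degrees(np.arctan2(p[1]-C[1],p[0]-C[0])) if al is None else al
    cur=p.copy()
    for k in range(n):
        a-=step; q=np.array([C[0]+r*np.cos(np.radians(a)),C[1]+r*np.sin(np.radians(a)),.116])
        d=R.T@(q-cur)*1e3; cur=q; print("%.0f"%(a%360),"[[%.1f,%.1f,%.1f],0]"%tuple(d))
E
python3 - <<'E'
from hl import *
rows(n=24)
E
```

```text
18 [[4.3,-2.3,16.4],0]
3 [[8.3,-0.2,14.8],0]
348 [[11.9,-0.1,12.1],0]
333 [[14.6,0.1,8.6],0]
318 [[16.3,0.2,4.6],0]
303 [[17.0,0.3,0.2],0]
288 [[16.4,0.4,-4.2],0]
273 [[14.8,0.5,-8.3],0]
258 [[12.1,0.5,-11.9],0]
243 [[8.6,0.5,-14.6],0]
228 [[4.6,0.5,-16.3],0]
213 [[0.2,0.4,-17.0],0]
198 [[-4.2,0.3,-16.4],0]
183 [[-8.3,0.2,-14.8],0]
168 [[-11.9,0.1,-12.1],0]
153 [[-14.6,-0.1,-8.6],0]
138 [[-16.3,-0.2,-4.6],0]
123 [[-17.0,-0.3,-0.2],0]
108 [[-16.4,-0.4,4.2],0]
93 [[-14.8,-0.5,8.3],0]
78 [[-12.1,-0.5,11.9],0]
63 [[-8.6,-0.5,14.6],0]
48 [[-4.6,-0.5,16.3],0]
33 [[-0.2,-0.4,17.0],0]
```

```bash
python3 -m inch '[[[4.3,-2.3,16.4],0],[[8.3,-0.2,14.8],0],[[11.9,-0.1,12.1],0],[[0,0,0],0]]' 255 45
python3 - <<'E'
from hl import *
go()
p=np.array(sense()['tool_pos'][:2])-[.508,-.034];print(np.linalg.norm(p),np.degrees(np.arctan2(p[1],p[0]))%360)
s=cam('side');crop(s['pixels'],200,170,320,270,6,"pics/s36.png")
E
```

```text
t: 34.88
tool_pos: [0.5715, -0.0463, 0.1142]
tcp_rot: [[-0.771, -0.027, 0.637], [-0.637, 0.011, -0.771], [0.014, -1.0, -0.026]]
wrist_force: [0.3, -2.2, 6.3]
finger_gap: 0.234
t34.88 pos [ 0.5715 -0.0463  0.1142] jaw -50.4 gap 0.234 F [ 0.3 -2.2  6.3] tilt [-0.027  0.011]
shift now [0. 0. 0.]
0.06467966062636313 349.0555582778067
```

View pics/s36.png

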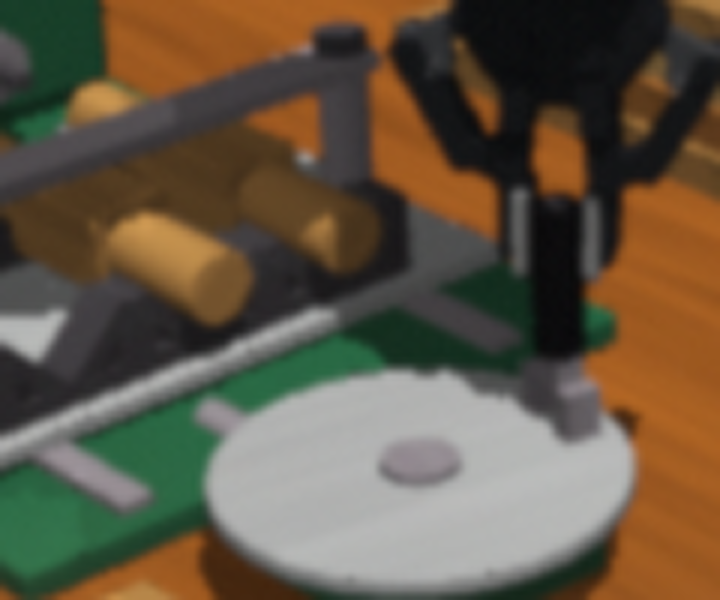

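```bash
python3 -m inch '[[[14.6,0.1,8.6],0],[[16.3,0.2,4.6],0],[[17.0,0.3,0.2],0],[[16.4,0.4,-4.2],0],[[0,0,0],0]]'
python3 - <<'E'
from hl import *
go()
p=np.array(sense()['tool_pos'][:2])-[.508,-.034];print(np.linalg.norm(p),np.degrees(np.arctan2(p[1],p[0]))%360)
s=cam('side');crop(s['pixels'],200,170,320,270,6,"pics/s37.png")
E
```

```text
t: 35.35
tool_pos: [0.528, -0.0961, 0.1143]
tcp_rot: [[-0.771, -0.025, 0.637], [-0.637, 0.006, -0.771], [0.016, -1.0, -0.021]]
wrist_force: [1.5, -6.9, 1.7]
finger_gap: 0.23
t35.35 pos [ 0.528  -0.0961  0.1143] jaw -50.5 gap 0.230 F [ 1.5 -6.9  1.7] tilt [-0.025  0.006]
shift now [0. 0. 0.]
0.06519767216144617 287.82841488390255
```

View pics/s37.png

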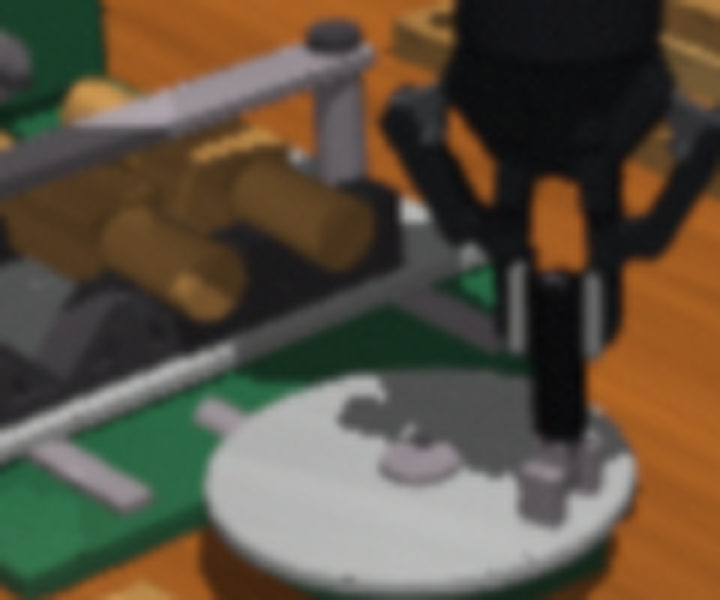

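Run:
```python
from hl import *
s=cam('side')
f=lambda x,y:(200+x/6-.42,170+y/6-.42)
oncircle(s,f(557,360)); loc(s,f(559,435),.078)
rows(n=16)
```

```text
circle pt [ 0.52646923 -0.09632084] ang 286.5 disc 0.001266534809458486
circle pt [ 0.57250169 -0.04203317] ang 352.9 disc 0.001266534809458486
[ 0.52454542 -0.09845997  0.078     ] r 0.0665 ang 284.4
273 [[14.8,-1.3,-8.4],0]
258 [[12.2,0.5,-11.8],0]
243 [[8.7,0.5,-14.6],0]
228 [[4.6,0.4,-16.3],0]
213 [[0.3,0.4,-17.0],0]
198 [[-4.1,0.3,-16.5],0]
183 [[-8.3,0.2,-14.8],0]
168 [[-11.8,0.1,-12.2],0]
153 [[-14.6,-0.1,-8.7],0]
138 [[-16.3,-0.2,-4.6],0]
123 [[-17.0,-0.3,-0.3],0]
108 [[-16.5,-0.4,4.1],0]
93 [[-14.8,-0.4,8.2],0]
78 [[-12.2,-0.5,11.8],0]
63 [[-8.7,-0.5,14.6],0]
48 [[-4.6,-0.4,16.3],0]
```

```bash
python3 -m inch '[[[0,0,0],0],[[1.5,0,0],0],[[1.5,0,-0.5],0],[[0,0,0],0]]' 170; python3 -m inch '[[[0,0,0],0],[[0,0,0],0],[[0,0,0],0],[[0,0,0],0]]' 255 45
python3 - <<'E'
from hl import *
go()
rows(n=6)
E
```

```text
t: 35.78
tool_pos: [0.5241, -0.0936, 0.1128]
tcp_rot: [[-0.769, -0.03, 0.638], [-0.639, 0.013, -0.769], [0.014, -0.999, -0.029]]
wrist_force: [3.0, -2.5, 1.5]
finger_gap: 0.33
t: 36.12
tool_pos: [0.5251, -0.0944, 0.1132]
tcp_rot: [[-0.769, -0.028, 0.638], [-0.639, 0.011, -0.769], [0.015, -1.0, -0.027]]
wrist_force: [3.6, -5.5, 1.5]
finger_gap: 0.249
t36.12 pos [ 0.5251 -0.0944  0.1132] jaw -50.3 gap 0.249 F [ 3.6 -5.5  1.5] tilt [-0.028  0.011]
shift now [0. 0. 0.]
271 [[15.4,-2.4,-6.9],0]
256 [[11.7,0.5,-12.3],0]
241 [[8.1,0.5,-14.9],0]
226 [[4.0,0.5,-16.5],0]
211 [[-0.4,0.4,-17.0],0]
196 [[-4.8,0.4,-16.3],0]
```

Gap is .249, so the handle is centred again. Continuing in part-circles with checks.

```bash
python3 -m inch '[[[14.4,-1.4,-7.5],0],[[11.7,0.5,-12.3],0],[[8.1,0.5,-14.9],0],[[4.0,0.5,-16.5],0],[[-0.4,0.4,-17],0],[[-4.8,0.4,-16.3],0],[[0,0,0],0]]'
python3 - <<'E'
from hl import *
go()
p=np.array(sense()['tool_pos'][:2])-[.508,-.034];print(np.linalg.norm(p),np.degrees(np.arctan2(p[1],p[0]))%360)
s=cam('side');crop(s['pixels'],200,170,320,270,6,"pics/s38.png")
rows(n=12)
E
```

```text
t: 36.7
tool_pos: [0.4415, -0.0462, 0.1137]
tcp_rot: [[-0.768, -0.034, 0.64], [-0.641, 0.018, -0.768], [0.015, -0.999, -0.036]]
wrist_force: [-0.7, 3.5, -7.6]
finger_gap: 0.241
t36.70 pos [ 0.4415 -0.0462  0.1137] jaw -50.2 gap 0.241 F [-0.7  3.5 -7.6] tilt [-0.034  0.018]
shift now [0. 0. 0.]
0.06757078257645821 190.42135396691324
176 [[-12.4,-2.0,-12.4],0]
161 [[-13.3,0.2,-10.5],0]
146 [[-15.6,0.0,-6.7],0]
131 [[-16.8,-0.2,-2.4],0]
116 [[-16.8,-0.3,2.0],0]
101 [[-15.8,-0.5,6.3],0]
86 [[-13.6,-0.6,10.1],0]
71 [[-10.5,-0.7,13.3],0]
56 [[-6.7,-0.7,15.6],0]
41 [[-2.4,-0.7,16.8],0]
26 [[2.0,-0.6,16.8],0]
11 [[6.3,-0.5,15.8],0]
```

View pics/s38.png

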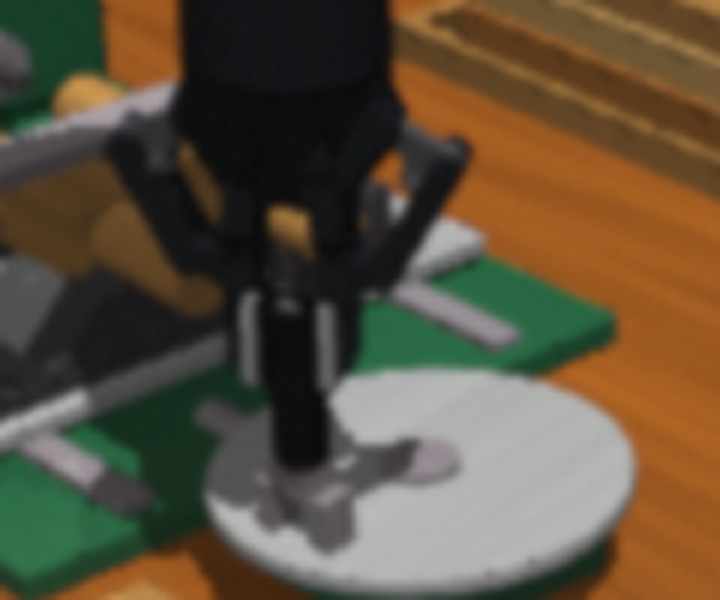

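Run:
```python
from hl import *
s=cam('side')
f=lambda x,y:(200+x/6-.42,170+y/6-.42)
loc(s,f(304,465),.078); loc(s,f(289,312),.144);oncircle(s,f(304,465));oncircle(s,f(289,312))
```

```text
[ 0.4401555  -0.04961311  0.078     ] r 0.0696 ang 193.0
[ 0.43724223 -0.05111569  0.144     ] r 0.0728 ang 193.6
circle pt [ 0.44384109 -0.04442278] ang 189.2 disc 0.0020834010680865767
circle pt [0.49669444 0.03000925] ang 100.0 disc 0.0020834010680865767
circle pt [ 0.44352477 -0.04224286] ang 187.3 disc 0.0019347328394616614
circle pt [0.49436078 0.0295529 ] ang 102.1 disc 0.0019347328394616614
```

Run:
```python
from hl import *
rows(C=(.5065,-.0345),n=12)
```

```text
176 [[-10.9,-2.0,-13.3],0]
161 [[-13.3,0.2,-10.6],0]
146 [[-15.6,0.0,-6.8],0]
131 [[-16.8,-0.2,-2.5],0]
116 [[-16.9,-0.3,1.9],0]
101 [[-15.8,-0.5,6.2],0]
86 [[-13.6,-0.6,10.1],0]
71 [[-10.6,-0.7,13.3],0]
56 [[-6.8,-0.7,15.5],0]
41 [[-2.5,-0.7,16.8],0]
26 [[1.9,-0.6,16.8],0]
11 [[6.2,-0.5,15.8],0]
```

```bash
python3 -m inch '[[[-10.9,-1,-13.3],0],[[-13.3,0.2,-10.6],0],[[-15.6,0,-6.8],0],[[-16.8,-0.2,-2.5],0],[[0,0,0],0]]'
python3 - <<'E'
from hl import *
go()
p=np.array(sense()['tool_pos'][:2])-[.5065,-.0345];print(np.linalg.norm(p),np.degrees(np.arctan2(p[1],p[0]))%360)
s=cam('side');crop(s['pixels'],180,170,300,270,6,"pics/s39.png")
E
```

```text
t: 37.22
tool_pos: [0.4653, 0.0139, 0.1142]
tcp_rot: [[-0.768, -0.036, 0.64], [-0.641, 0.016, -0.768], [0.018, -0.999, -0.035]]
wrist_force: [0.4, 0.3, -12.0]
finger_gap: 0.24
t37.22 pos [0.4653 0.0139 0.1142] jaw -50.2 gap 0.240 F [  0.4   0.3 -12. ] tilt [-0.036  0.016]
shift now [0. 0. 0.]
0.06358566548670275 130.3626067203974
```

View pics/s39.png

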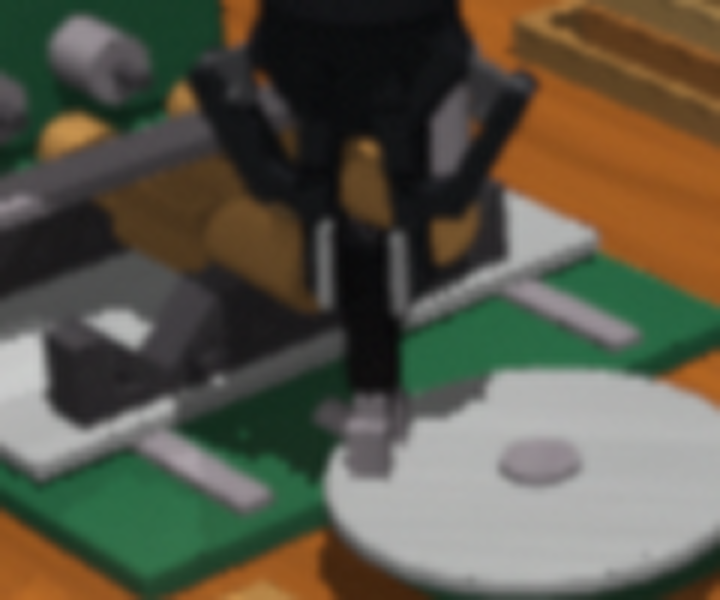

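```bash
python3 -m inch '[[[-16.9,0.5,1.9],0],[[-15.8,0,6.2],0],[[-13.6,-0.3,10.1],0],[[-10.6,-0.7,13.3],0],[[0,0,0],0]]'
python3 - <<'E'
from hl import *
go()
p=np.array(sense()['tool_pos'][:2])-[.5065,-.0345];print(np.linalg.norm(p),np.degrees(np.arctan2(p[1],p[0]))%360)
rows(C=(.5075,-.034),n=18)
E
```

```text
t: 37.68
tool_pos: [0.5319, 0.0236, 0.1142]
tcp_rot: [[-0.769, -0.031, 0.638], [-0.639, 0.014, -0.769], [0.015, -0.999, -0.031]]
wrist_force: [2.1, -0.4, -6.1]
finger_gap: 0.24
t37.68 pos [0.5319 0.0236 0.1142] jaw -50.3 gap 0.240 F [ 2.1 -0.4 -6.1] tilt [-0.031  0.014]
shift now [0. 0. 0.]
0.06339923890677022 66.41496490239514
52 [[-7.9,-2.4,14.8],0]
37 [[-1.4,-0.5,16.9],0]
22 [[3.0,-0.5,16.7],0]
7 [[7.2,-0.4,15.4],0]
352 [[10.9,-0.2,13.0],0]
337 [[13.9,-0.1,9.7],0]
322 [[16.0,0.1,5.8],0]
307 [[16.9,0.2,1.5],0]
292 [[16.7,0.3,-3.0],0]
277 [[15.4,0.4,-7.2],0]
262 [[13.0,0.5,-10.9],0]
247 [[9.7,0.6,-13.9],0]
232 [[5.8,0.6,-15.9],0]
217 [[1.4,0.5,-16.9],0]
202 [[-3.0,0.5,-16.7],0]
187 [[-7.2,0.4,-15.4],0]
172 [[-10.9,0.2,-13.0],0]
157 [[-13.9,0.1,-9.7],0]
```

```bash
python3 -m inch '[[[-6.9,-0.5,15],0],[[-1.4,-0.5,16.9],0],[[3,-0.5,16.7],0],[[7.2,-0.4,15.4],0],[[10.9,-0.2,13],0],[[0,0,0],0]]'
python3 - <<'E'
from hl import *
go()
p=np.array(sense()['tool_pos'][:2])-[.507,-.034];print(np.linalg.norm(p),np.degrees(np.arctan2(p[1],p[0]))%360)
s=cam('side');crop(s['pixels'],180,170,300,270,6,"pics/s40.png")
E
```

```text
t: 38.18
tool_pos: [0.5701, -0.0454, 0.1142]
tcp_rot: [[-0.771, -0.03, 0.636], [-0.637, 0.014, -0.771], [0.014, -0.999, -0.03]]
wrist_force: [2.7, -3.0, -11.0]
finger_gap: 0.242
t38.18 pos [ 0.5701 -0.0454  0.1142] jaw -50.5 gap 0.242 F [  2.7  -3.  -11. ] tilt [-0.03   0.014]
shift now [0. 0. 0.]
0.06411447882967543 349.7986254350941
```

View pics/s40.png

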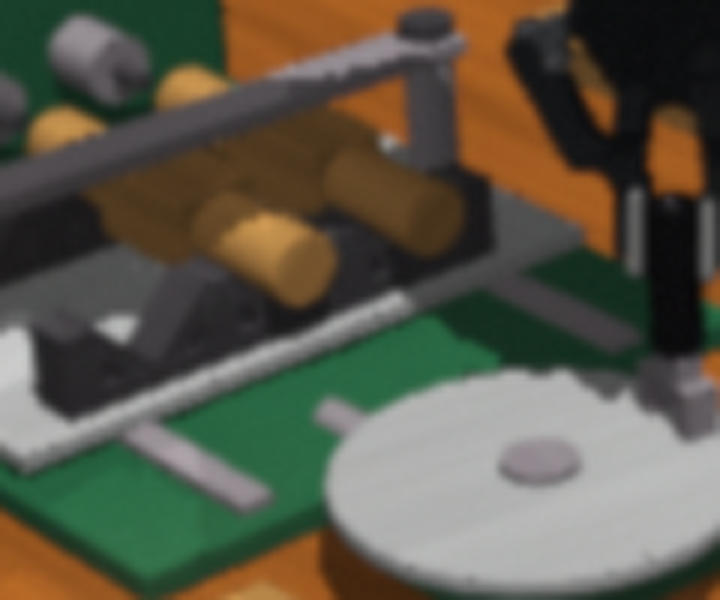

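```bash
python3 -m inch '[[[13.9,0.5,9.7],0],[[16,0.3,5.8],0],[[16.9,0.3,1.5],0],[[0,0,0],0]]'
python3 - <<'E'
from hl import *
go()
p=np.array(sense()['tool_pos'][:2])-[.507,-.034];print(np.linalg.norm(p),np.degrees(np.arctan2(p[1],p[0]))%360)
rows(C=(.507,-.034),n=14,step=10)
E
```

```text
t: 38.57
tool_pos: [0.5442, -0.0875, 0.1143]
tcp_rot: [[-0.77, -0.029, 0.637], [-0.637, 0.012, -0.77], [0.015, -0.999, -0.028]]
wrist_force: [1.7, -5.2, -9.8]
finger_gap: 0.242
t38.57 pos [ 0.5442 -0.0875  0.1143] jaw -50.4 gap 0.242 F [ 1.7 -5.2 -9.8] tilt [-0.029  0.012]
shift now [0. 0. 0.]
0.0652256369197594 304.82515468043505
295 [[11.2,-1.5,-2.2],0]
285 [[10.7,0.3,-3.8],0]
275 [[9.8,0.3,-5.6],0]
265 [[8.7,0.3,-7.2],0]
255 [[7.3,0.4,-8.6],0]
245 [[5.7,0.4,-9.8],0]
235 [[3.9,0.4,-10.6],0]
225 [[2.0,0.3,-11.1],0]
215 [[0.0,0.3,-11.3],0]
205 [[-1.9,0.3,-11.2],0]
195 [[-3.8,0.2,-10.7],0]
185 [[-5.6,0.2,-9.8],0]
175 [[-7.2,0.1,-8.7],0]
165 [[-8.7,0.1,-7.3],0]
```

```bash
python3 -m inch '[[[11.2,0.4,-1.5],0],[[10.7,0.4,-3.8],0],[[0,0,0],0]]';python3 -c "
from hl import *
go()"; python3 -m inch '[[[9.8,0.3,-5.6],0],[[8.7,0.3,-7.2],0],[[0,0,0],0]]'
python3 - <<'E'
from hl import *
go()
p=np.array(sense()['tool_pos'][:2])-[.507,-.034];print(np.linalg.norm(p),np.degrees(np.arctan2(p[1],p[0]))%360)
s=cam('side');crop(s['pixels'],180,170,300,270,6,"pics/s41.png")
E
```

```text
t: 38.82
tool_pos: [0.5249, -0.0972, 0.1143]
tcp_rot: [[-0.77, -0.028, 0.638], [-0.638, 0.01, -0.77], [0.015, -1.0, -0.026]]
wrist_force: [3.3, -5.2, -9.6]
finger_gap: 0.241
t38.82 pos [ 0.5249 -0.0972  0.1143] jaw -50.4 gap 0.241 F [ 3.3 -5.2 -9.6] tilt [-0.028  0.01 ]
shift now [0. 0. 0.]
t: 39.07
tool_pos: [0.5059, -0.0997, 0.1147]
tcp_rot: [[-0.77, -0.022, 0.638], [-0.638, 0.009, -0.77], [0.011, -1.0, -0.021]]
wrist_force: [11.3, -7.2, -15.8]
finger_gap: 0.245
t39.07 pos [ 0.5059 -0.0997  0.1147] jaw -50.3 gap 0.245 F [ 11.3  -7.2 -15.8] tilt [-0.022  0.009]
shift now [0. 0. 0.]
0.06567806268341284 269.0682613885926
```

View pics/s41.png

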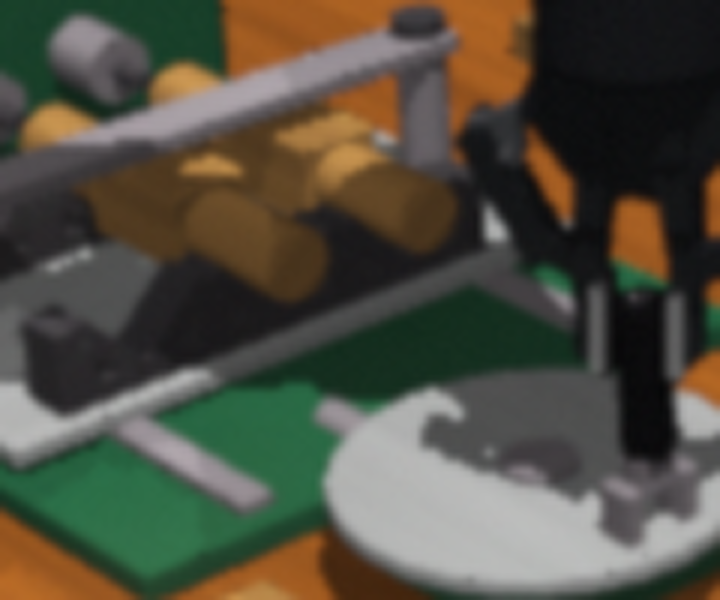

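```bash
python3 -m inch '[[[4,0.6,-4.5],0],[[0,0,0],0],[[0,0,0],0]]'
python3 - <<'E'
from hl import *
go()
p=np.array(sense()['tool_pos'][:2])-[.507,-.034];print(np.linalg.norm(p),np.degrees(np.arctan2(p[1],p[0]))%360)
s=cam('side');crop(s['pixels'],250,200,320,260,9,"pics/s42.png")
E
```

```text
t: 39.37
tool_pos: [0.5047, -0.0997, 0.1147]
tcp_rot: [[-0.769, -0.014, 0.639], [-0.639, 0.008, -0.769], [0.006, -1.0, -0.015]]
wrist_force: [20.6, -8.0, -22.2]
finger_gap: 0.239
t39.37 pos [ 0.5047 -0.0997  0.1147] jaw -50.3 gap 0.239 F [ 20.6  -8.  -22.2] tilt [-0.014  0.008]
shift now [0. 0. 0.]
0.06570916617349135 267.97447815257806
```

View pics/s42.png

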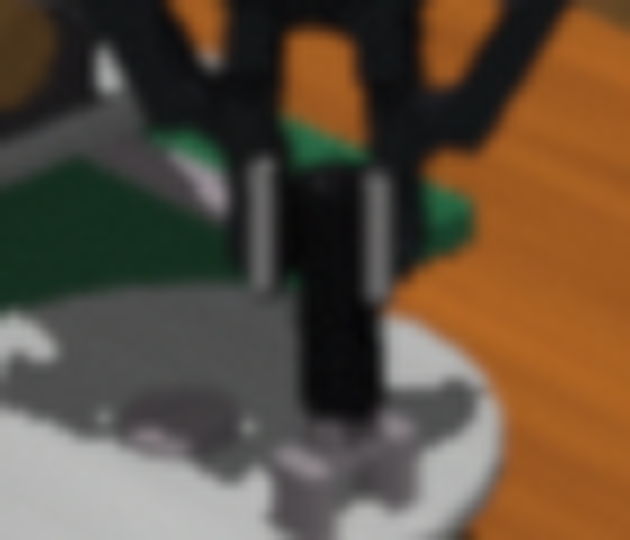

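Tangential force is climbing with almost no motion, so the crank is at its stop. Easing off, releasing, lifting and looking.

```bash
python3 -m inch '[[[-4,0,4],0],[[0,-2,1],0],[[0,0,0],0]]'; python3 -m inch '[[[0,0,0],0],[[0,0,0],0],[[0,0,0],0],[[0,0,0],0]]' 120; python3 -c "
from hl import *
go()"; python3 -m inch '[[[0,-15,-0.5],0],[[0,-35,-1],0],[[0,-40,-1],0],[[0,-35,0],0],[[-20,0,-40],0],[[-20,0,-36],0],[[-20,0,-36],0],[[-10,0,-36],0],[[0,0,-36],0],[[0,0,0],0]]'
python3 - <<'E'
from hl import *
go()
t=cam('top');s=cam('side')
crop(t['pixels'],235,205,315,275,9,"pics/t43.png");cv2.imwrite('pics/t43f.png',t['pixels'])
crop(s['pixels'],130,150,330,290,4,"pics/s43.png")
E
```

```text
t: 39.67
tool_pos: [0.506, -0.0996, 0.1147]
tcp_rot: [[-0.769, -0.025, 0.638], [-0.639, 0.01, -0.769], [0.013, -1.0, -0.024]]
wrist_force: [10.5, -6.8, -19.5]
finger_gap: 0.241
t: 40.0
tool_pos: [0.502, -0.0971, 0.1154]
tcp_rot: [[-0.769, -0.031, 0.639], [-0.64, 0.015, -0.769], [0.014, -0.999, -0.032]]
wrist_force: [-0.1, -0.7, -0.0]
finger_gap: 0.53
t40.00 pos [ 0.502  -0.0971  0.1154] jaw -50.3 gap 0.530 F [-0.1 -0.7 -0. ] tilt [-0.031  0.015]
shift now [0. 0. 0.]
t: 40.83
tool_pos: [0.437, 0.0898, 0.245]
tcp_rot: [[-0.765, -0.034, 0.643], [-0.644, 0.017, -0.765], [0.015, -0.999, -0.035]]
wrist_force: [-0.5, 0.5, -0.7]
finger_gap: 0.526
t40.83 pos [0.437  0.0898 0.245 ] jaw -49.9 gap 0.526 F [-0.5  0.5 -0.7] tilt [-0.034  0.017]
shift now [0. 0. 0.]
```

View pics/t43f.png

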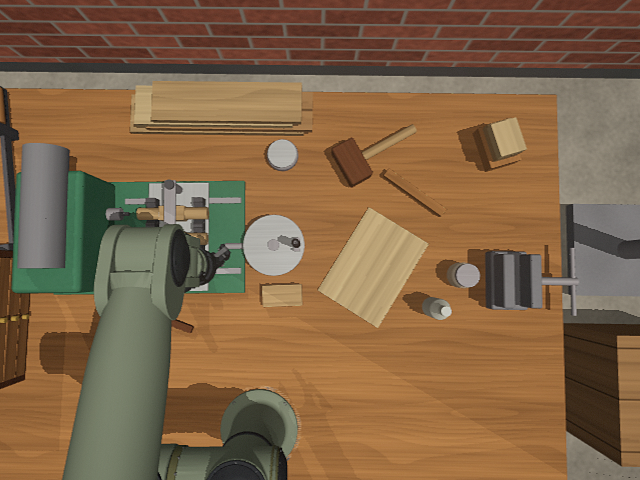

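View pics/t43.png

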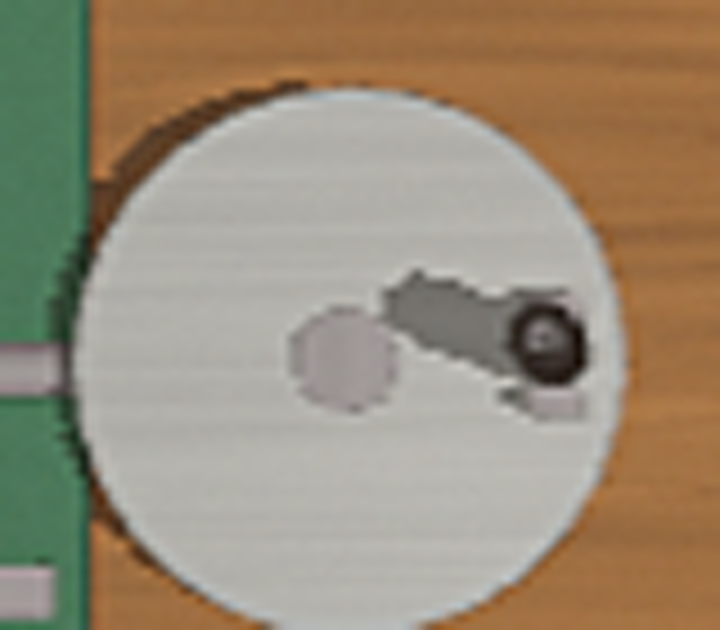

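View pics/s43.png

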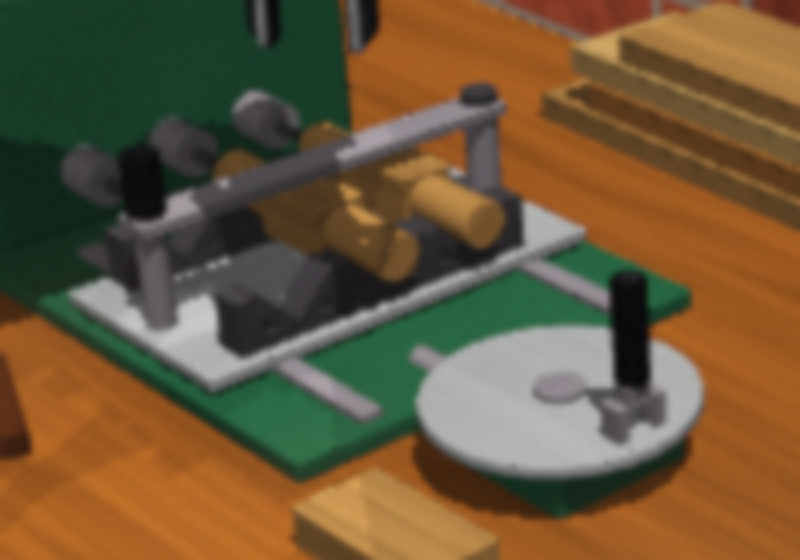

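Run:
```python
from hl import *
t=cam('top');s=cam('side')
c4=lambda x,y:(235+x/9-.44,205+y/9-.44)
f=lambda x,y:(130+x/4-.4,150+y/4-.4)
A=onplane(t,c4(345,360),.047);print("hub",A, onplane(t,c4(351,360),.046))
P=onplane(t,c4(548,343),.144);print("top",P,"tri",tri(t,c4(548,343),s,f(628,279)))
lug=(onplane(t,c4(548,297),.07)+onplane(t,c4(545,405),.07))/2;print("lug",lug)
for C in ([.508,-.034],[.507,-.034]):
  d=P[:2]-C;print(np.linalg.norm(d),np.degrees(np.arctan2(d[1],d[0]))%360)
img=t['pixels'];
for n in ('pics/top0.png','pics/t43f.png'):
  g=cv2.imread(n); row=g[186]; print(n,[ (c,tuple(row[c])) for c in range(200,232,2)])
```

```text
hub [ 0.50793739 -0.03212364  0.047     ] [ 0.50802058 -0.03387216  0.046     ]
top [ 0.50809748 -0.09882332  0.144     ] tri (array([ 0.50828853, -0.0987816 ,  0.14194991]), np.float64(0.00016743600364476784))
lug [ 0.51024258 -0.095004    0.07      ]
0.06482339693463786 270.08616330814243
0.06483261337670834 270.9699466981861
pics/top0.png [(200, (np.uint8(144), np.uint8(146), np.uint8(153))), (202, (np.uint8(144), np.uint8(146), np.uint8(154))), (204, (np.uint8(142), np.uint8(146), np.uint8(152))), (206, (np.uint8(146), np.uint8(148), np.uint8(153))), (208, (np.uint8(147), np.uint8(149), np.uint8(156))), (210, (np.uint8(149), np.uint8(151), np.uint8(157))), (212, (np.uint8(148), np.uint8(150), np.uint8(157))), (214, (np.uint8(151), np.uint8(152), np.uint8(160))), (216, (np.uint8(150), np.uint8(151), np.uint8(158))), (218, (np.uint8(147), np.uint8(149), np.uint8(157))), (220, (np.uint8(146), np.uint8(148), np.uint8(155))), (222, (np.uint8(144), np.uint8(146), np.uint8(154))), (224, (np.uint8(144), np.uint8(145), np.uint8(152))), (226, (np.uint8(145), np.uint8(146), np.uint8(154))),
[... 265 characters left out ...]
2), np.uint8(174))), (206, (np.uint8(169), np.uint8(175), np.uint8(175))), (208, (np.uint8(132), np.uint8(134), np.uint8(142))), (210, (np.uint8(83), np.uint8(116), np.uint8(68))), (212, (np.uint8(84), np.uint8(114), np.uint8(71))), (214, (np.uint8(85), np.uint8(116), np.uint8(73))), (216, (np.uint8(86), np.uint8(116), np.uint8(72))), (218, (np.uint8(84), np.uint8(116), np.uint8(72))), (220, (np.uint8(85), np.uint8(116), np.uint8(75))), (222, (np.uint8(86), np.uint8(118), np.uint8(74))), (224, (np.uint8(87), np.uint8(118), np.uint8(76))), (226, (np.uint8(87), np.uint8(118), np.uint8(75))), (228, (np.uint8(83), np.uint8(115), np.uint8(72))), (230, (np.uint8(86), np.uint8(116), np.uint8(75)))]
```

```bash
python3 -m inch '[[[0,0,0],-7],[[0,0,0],-7],[[0,0,0],-7],[[0,0,0],-7],[[0,0,0],-7],[[0,0,0],-7],[[0,0,0],-7.1],[[0,0,0],-1],[[0,0,0],0]]'; python3 -c "
from hl import *
go(.508,-.0985,.2,0)"
```

```text
t: 41.78
tool_pos: [0.4421, 0.0846, 0.2444]
tcp_rot: [[-0.008, -0.031, 0.999], [-1.0, 0.015, -0.007], [-0.015, -0.999, -0.032]]
wrist_force: [0.2, 0.1, -1.1]
finger_gap: 0.529
t41.78 pos [0.4421 0.0846 0.2444] jaw -0.4 gap 0.529 F [ 0.2  0.1 -1.1] tilt [-0.031  0.015]
shift now [183.3  39.5  68.6]
twist -0.4 then shift [183.8  39.5  67.3]
```

```bash
python3 -m inch '[[[36,8,14],0],[[36,8,14],0],[[36,8,14],0],[[36,8,14],0],[[36,8,12],0],[[3,0,0],0],[[0,0,0],0],[[0,0,0],0]]'; python3 -c "
from hl import *
go(.508,-.0985,.114,0)
s=cam('side');crop(s['pixels'],220,160,330,260,6,'pics/s44.png')"
```

```text
t: 42.45
tool_pos: [0.5072, -0.0972, 0.1994]
tcp_rot: [[-0.006, -0.032, 0.999], [-1.0, 0.016, -0.006], [-0.016, -0.999, -0.032]]
wrist_force: [-0.2, 0.2, 1.1]
finger_gap: 0.531
t42.45 pos [ 0.5072 -0.0972  0.1994] jaw -0.3 gap 0.531 F [-0.2  0.2  1.1] tilt [-0.032  0.016]
shift now [ 2.6 85.3  3.6]
twist -0.3 then shift [ 2.7 85.3  3.6]
```

View pics/s44.png

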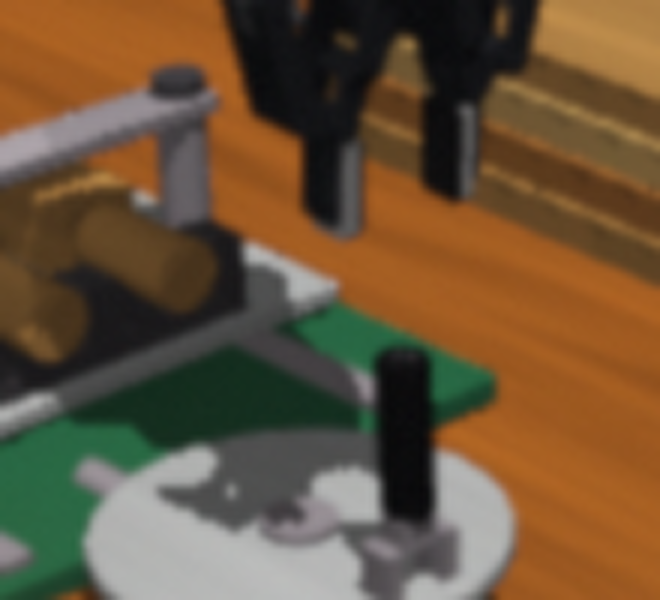

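```bash
python3 -m inch '[[[1.5,20,2],0],[[1,25,1.5],0],[[0,22,0],0],[[0,17,0],0],[[0,0,0],0],[[0,0,0],0]]';python3 -m inch '[[[0,0,0],0],[[0,0,0],0],[[0,0,0],0],[[0,0,0],0],[[0,0,0],0],[[0,0,0],0]]' 255 30; python3 -c "
from hl import *
go(.508,-.0985,.114,0)
s=cam('side');crop(s['pixels'],220,160,330,260,6,'pics/s45.png')"
```

```text
t: 43.0
tool_pos: [0.5078, -0.0968, 0.1156]
tcp_rot: [[-0.002, -0.033, 0.999], [-1.0, 0.016, -0.002], [-0.016, -0.999, -0.033]]
wrist_force: [0.5, -0.7, 0.5]
finger_gap: 0.529
t: 43.5
tool_pos: [0.5097, -0.0982, 0.1173]
tcp_rot: [[-0.003, -0.028, 1.0], [-1.0, 0.015, -0.003], [-0.015, -0.999, -0.028]]
wrist_force: [-0.3, 1.7, 7.1]
finger_gap: 0.247
t43.50 pos [ 0.5097 -0.0982  0.1173] jaw -0.2 gap 0.247 F [-0.3  1.7  7.1] tilt [-0.028  0.015]
shift now [ 0.3  3.3 -1.6]
twist -0.2 then shift [ 0.3  3.3 -1.6]
```

View pics/s45.png

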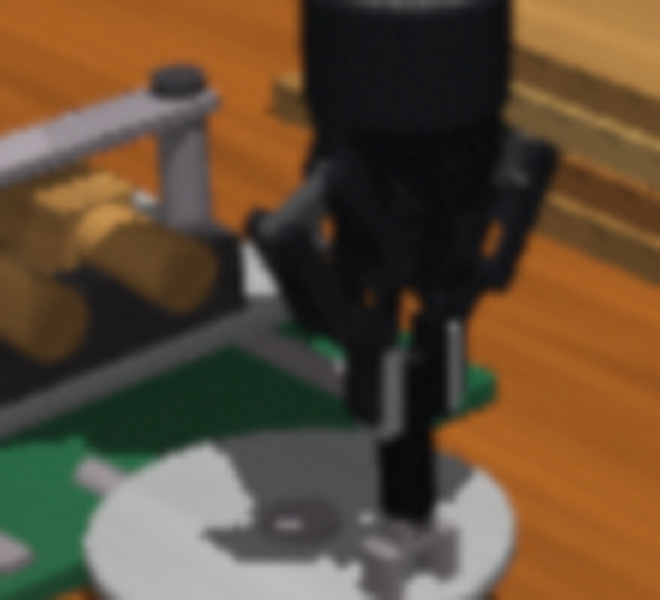

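Stop check: push tangentially (−x) with a firm grip.

```bash
for i in 1; do python3 -m inch '[[[0,0,-3],0],[[0,0,-3],0],[[0,0,0],0]]' 255 50; done; python3 -m inch '[[[0,0,-4],0],[[0,0,0],0],[[0,0,0],0]]'; python3 -c "
from hl import *
go()"
```

```text
t: 43.8
tool_pos: [0.5083, -0.0983, 0.1175]
tcp_rot: [[-0.003, -0.019, 1.0], [-1.0, 0.016, -0.003], [-0.016, -1.0, -0.019]]
wrist_force: [11.9, 2.6, -4.6]
finger_gap: 0.241
t: 44.05
tool_pos: [0.5075, -0.0985, 0.1177]
tcp_rot: [[-0.002, -0.013, 1.0], [-1.0, 0.016, -0.002], [-0.016, -1.0, -0.013]]
wrist_force: [20.3, 2.5, -12.4]
finger_gap: 0.235
t44.05 pos [ 0.5075 -0.0985  0.1177] jaw -0.1 gap 0.235 F [ 20.3   2.5 -12.4] tilt [-0.013  0.016]
shift now [0. 0. 0.]
```

```bash
python3 -m inch '[[[0,0,5],0],[[0,0,4],0],[[0,0,0],0]]' 255 30;  python3 -m inch '[[[-11.1,1.1,0],0],[[-10.7,3.2,0],0],[[-9.9,5.1,0],0],[[-8.7,6.9,0],0],[[0,0,0],0]]'; python3 -c "
from hl import *
go()
s=cam('side');crop(s['pixels'],220,160,330,260,6,'pics/s46.png')"
```

```text
t: 44.3
tool_pos: [0.5097, -0.0983, 0.1173]
tcp_rot: [[-0.003, -0.027, 1.0], [-1.0, 0.015, -0.003], [-0.015, -1.0, -0.027]]
wrist_force: [1.3, 1.2, 6.3]
finger_gap: 0.24
t: 44.72
tool_pos: [0.509, -0.0575, 0.1017]
tcp_rot: [[-0.002, -0.027, 1.0], [-1.0, 0.013, -0.001], [-0.013, -1.0, -0.027]]
wrist_force: [-0.1, 1.1, 8.6]
finger_gap: 0.243
t44.72 pos [ 0.509  -0.0575  0.1017] jaw -0.1 gap 0.243 F [-0.1  1.1  8.6] tilt [-0.027  0.013]
shift now [0. 0. 0.]
```

View pics/s46.png

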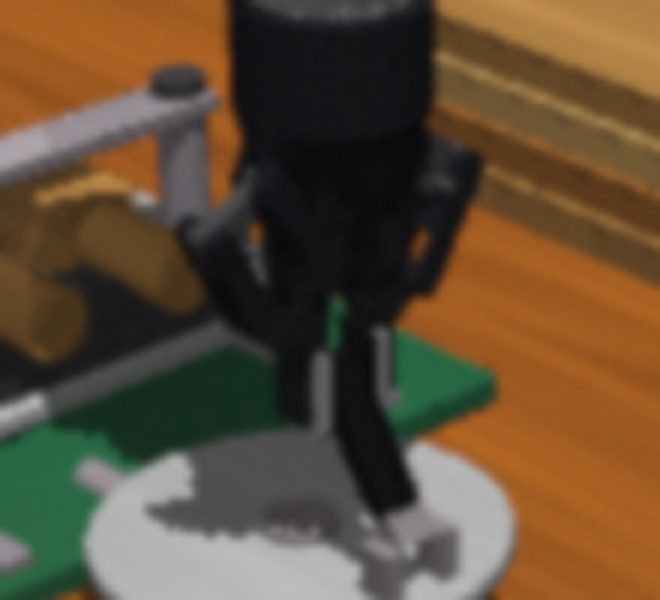

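```bash
python3 -m inch '[[[-7.2,8.5,0],0],[[-5.5,9.7,0],0],[[-3.5,10.5,0],0],[[-1,10,0],0],[[0,0,0],0],[[0,0,0],0]]'; python3 -c "
from hl import *
go()
s=cam('side');crop(s['pixels'],220,160,330,260,6,'pics/s47.png')"
```

```text
t: 45.27
tool_pos: [0.5078, -0.0374, 0.0627]
tcp_rot: [[-0.001, -0.027, 1.0], [-1.0, 0.02, 0.0], [-0.02, -0.999, -0.027]]
wrist_force: [2.2, 9.4, 4.2]
finger_gap: 0.238
t45.27 pos [ 0.5078 -0.0374  0.0627] jaw 0.0 gap 0.238 F [2.2 9.4 4.2] tilt [-0.027  0.02 ]
shift now [0. 0. 0.]
```

View pics/s47.png

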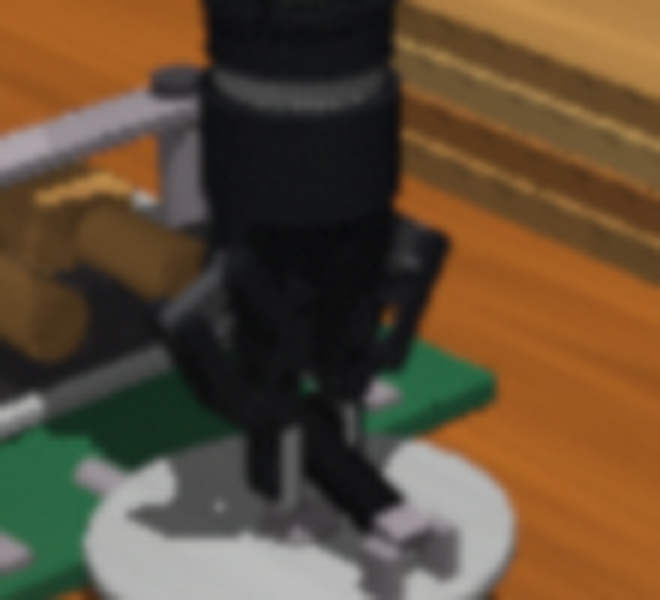

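```bash
python3 -m inch '[[[0,4,0],0],[[0,4,0],0],[[0,0,0],0],[[0,0,0],0]]'; python3 -c "
from hl import *
go()"; python3 -m inch '[[[0,0,0],0],[[0,0,0],0],[[0,0,0],0],[[0,0,0],0]]' 110; python3 -m inch '[[[0,-12,0],0],[[0,-30,0],0],[[0,-30,0],0],[[0,-30,0],0],[[0,0,0],0]]'; python3 -c "
from hl import *
go()
s=cam('side');crop(s['pixels'],220,200,320,280,7,'pics/s48.png')"
```

```text
t: 45.65
tool_pos: [0.5077, -0.0369, 0.055]
tcp_rot: [[-0.001, -0.027, 1.0], [-1.0, 0.021, 0.0], [-0.021, -0.999, -0.027]]
wrist_force: [2.4, 10.5, 6.2]
finger_gap: 0.237
t45.65 pos [ 0.5077 -0.0369  0.055 ] jaw 0.0 gap 0.237 F [ 2.4 10.5  6.2] tilt [-0.027  0.021]
shift now [0. 0. 0.]
t: 45.98
tool_pos: [0.5054, -0.04, 0.0534]
tcp_rot: [[-0.004, -0.032, 0.999], [-1.0, 0.015, -0.003], [-0.015, -0.999, -0.032]]
wrist_force: [0.1, -0.0, 0.2]
finger_gap: 0.572
t: 46.4
tool_pos: [0.5124, -0.0424, 0.1607]
tcp_rot: [[-0.004, -0.023, 1.0], [-1.0, 0.013, -0.003], [-0.013, -1.0, -0.023]]
wrist_force: [1.5, -0.3, -0.5]
finger_gap: 0.57
t46.40 pos [ 0.5124 -0.0424  0.1607] jaw -0.2 gap 0.570 F [ 1.5 -0.3 -0.5] tilt [-0.023  0.013]
shift now [0. 0. 0.]
```

View pics/s48.png

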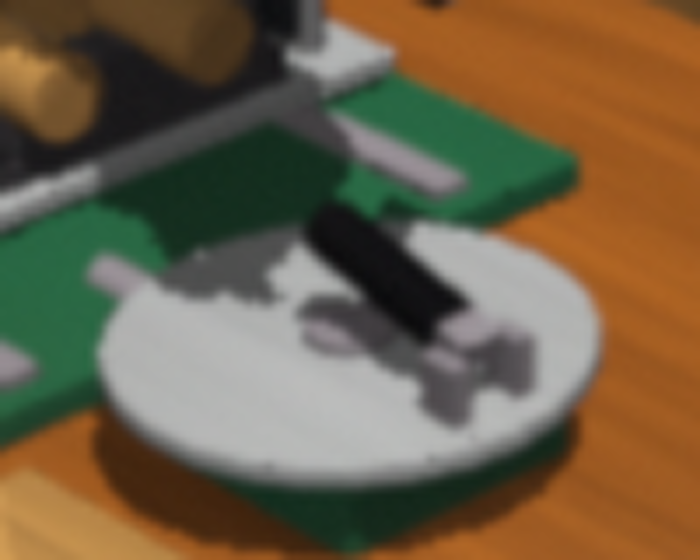

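Handle still stands about 30° up. I'll press it flat from above with closed fingers.

```bash
python3 -m inch '[[[0,0,0],0],[[0,0,0],0],[[0,0,0],0],[[0,0,0],0],[[0,0,0],0],[[0,0,0],0]]' 255 30; python3 -c "
from hl import *
go(.508,-.035,.105)"
```

```text
t: 46.95
tool_pos: [0.5085, -0.0411, 0.1548]
tcp_rot: [[-0.003, -0.033, 0.999], [-1.0, 0.015, -0.003], [-0.015, -0.999, -0.033]]
wrist_force: [-0.7, 0.1, -0.1]
finger_gap: -0.001
t46.95 pos [ 0.5085 -0.0411  0.1548] jaw -0.2 gap -0.001 F [-0.7  0.1 -0.1] tilt [-0.033  0.015]
shift now [-5.4 49.9  1.1]
```

```bash
python3 -m inch '[[[-3,20,1],0],[[-3,20,0],0],[[0,8,0],0],[[0,8,0],0],[[0,8,0],0],[[0,6,0],0],[[0,5,0],0],[[0,0,0],0]]'; python3 -c "
from hl import *
go(.508,-.036,.075)
s=cam('side');crop(s['pixels'],220,200,320,280,7,'pics/s49.png')"
```

```text
t: 47.62
tool_pos: [0.5074, -0.034, 0.08]
tcp_rot: [[-0.003, -0.032, 0.999], [-1.0, 0.015, -0.003], [-0.015, -0.999, -0.032]]
wrist_force: [-0.1, -1.1, -0.0]
finger_gap: 0.003
t47.62 pos [ 0.5074 -0.034   0.08  ] jaw -0.2 gap 0.003 F [-0.1 -1.1 -0. ] tilt [-0.032  0.015]
shift now [2.1 5.  0.7]
```

View pics/s49.png

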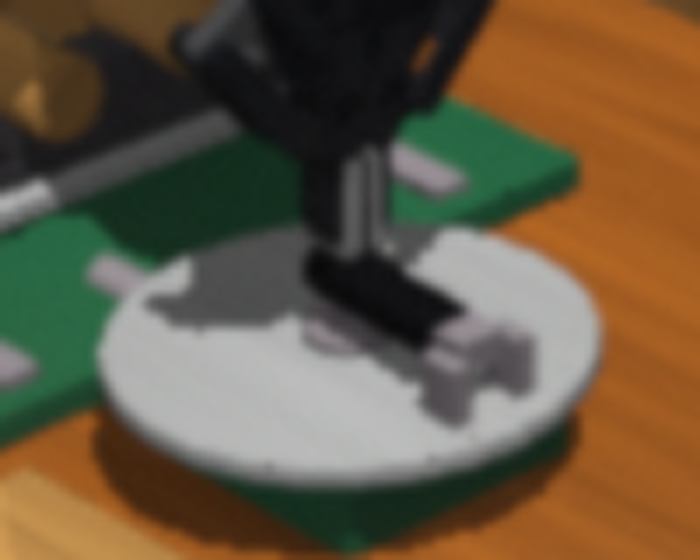

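```bash
python3 -m inch '[[[0,3,0],0],[[0,2,0],0],[[0,0,0],0]]'; python3 -m inch '[[[0,2,0],0],[[0,0,0],0],[[0,0,0],0]]'; python3 -c "
from hl import *
go()"
```

```text
t: 47.92
tool_pos: [0.5081, -0.0339, 0.0761]
tcp_rot: [[-0.003, -0.03, 1.0], [-1.0, 0.015, -0.003], [-0.015, -0.999, -0.03]]
wrist_force: [-0.3, 2.1, 5.3]
finger_gap: 0.001
t: 48.17
tool_pos: [0.509, -0.0337, 0.0751]
tcp_rot: [[-0.003, -0.028, 1.0], [-1.0, 0.016, -0.003], [-0.016, -0.999, -0.028]]
wrist_force: [0.3, 1.6, 10.4]
finger_gap: 0.005
t48.17 pos [ 0.509  -0.0337  0.0751] jaw -0.1 gap 0.005 F [ 0.3  1.6 10.4] tilt [-0.028  0.016]
shift now [0. 0. 0.]
```

```bash
python3 -m inch '[[[0,-20,0],0],[[0,-40,0],0],[[0,-40,0],0],[[0,-40,0],0],[[-30,0,-20],0],[[-36,0,-15],0],[[-36,0,-10],0],[[-20,0,-10],0],[[0,0,0],0],[[0,0,0],0]]'
python3 - <<'E'
from hl import *
go()
t=cam('top');s=cam('side')
crop(t['pixels'],130,160,330,300,4,"pics/t50.png")
crop(s['pixels'],130,150,330,290,4,"pics/s50.png")
cv2.imwrite("pics/t50f.png",t['pixels'])
E
```

```text
t: 49.0
tool_pos: [0.4568, 0.0866, 0.2172]
tcp_rot: [[-0.001, -0.031, 1.0], [-1.0, 0.014, -0.001], [-0.014, -0.999, -0.031]]
wrist_force: [0.5, 0.1, 0.6]
finger_gap: -0.005
t49.00 pos [0.4568 0.0866 0.2172] jaw -0.0 gap -0.005 F [0.5 0.1 0.6] tilt [-0.031  0.014]
shift now [0. 0. 0.]
```

View pics/t50.png

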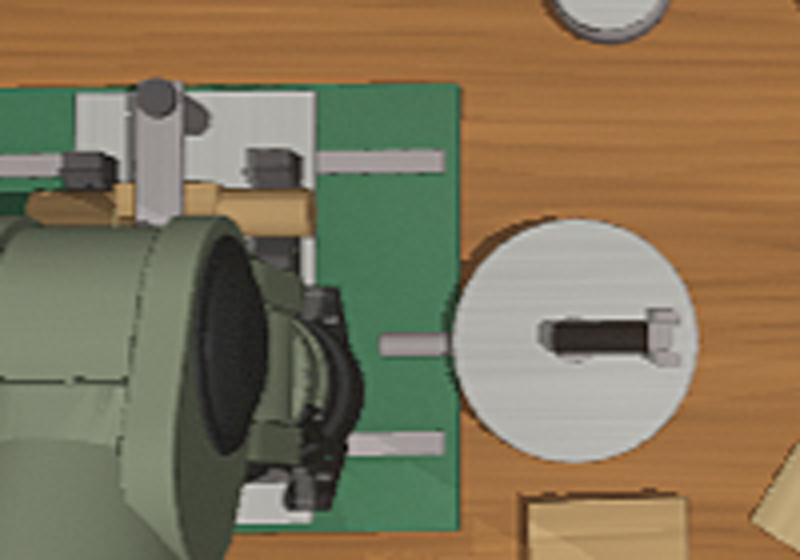

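View pics/s50.png

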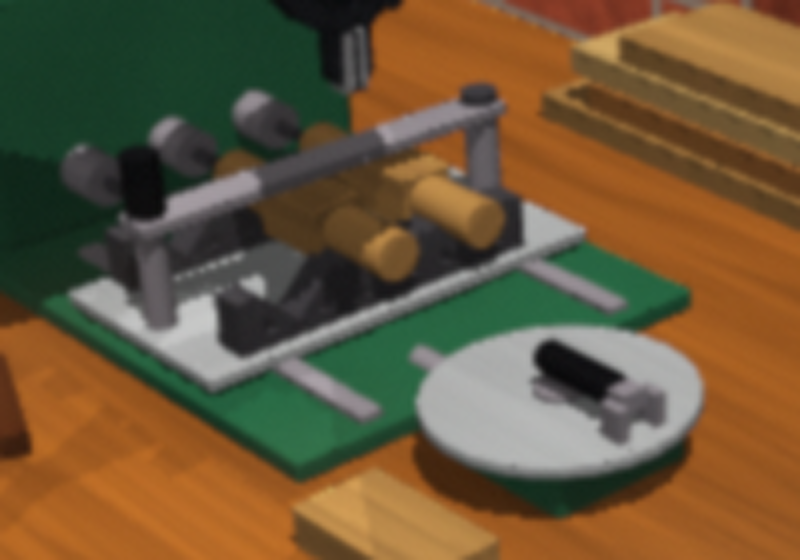

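Run:
```python
from hl import *
t=cam('top');s=cam('side')
g=lambda P:(proj(s,P)[0]-[130,150]+.4)*4
u=np.array([0,1,0]);H=np.array([.5082,-.099,.066])
for a in (0,.1,.2,.3):
    d=np.array([0,np.cos(a),np.sin(a)]); up=np.array([0,-np.sin(a),np.cos(a)])
    print(a,"end centre",g(H+.078*d),"end top",g(H+.078*d+.011*up),"base top",g(H+.014*d+.011*up))
crop(s['pixels'],250,220,310,270,10,"pics/s51.png")
print(tri(t,(130+556/4-.4,160+337/4-.4),s,(130+545/4-.4,150+345/4-.4)))
```

```text
0 end centre [546.19675497 351.1304991 ] end top [545.29567652 334.74043295] base top [615.57017829 372.81979422]
0.1 end centre [545.97393157 339.76648023] end top [546.2464149  323.99501326] base top [616.81577763 371.48186747]
0.2 end centre [546.58351032 328.89756774] end top [548.03936813 313.89388534] base top [618.21697804 370.40892235]
0.3 end centre [548.02826659 318.62705849] end top [550.66767415 304.53726951] base top [619.76032106 369.61252475]
(array([ 0.5076934 , -0.02220359,  0.07081519]), np.float64(0.0016611182661364948))
```

View pics/s51.png

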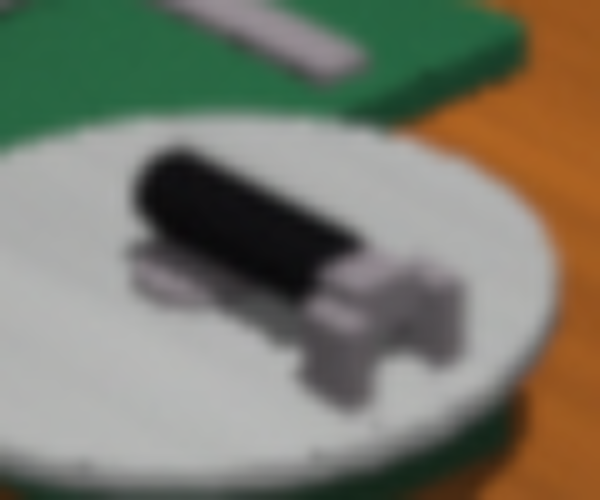

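```bash
python3 -m inch '[[[36,-5,-10],0],[[36,-5,-10],0],[[36,-5,-10],0],[[36,0,-10],0],[[36,0,-10],0],[[36,0,-10],0],[[36,0,-10],0],[[36,0,0],0],[[0,0,0],0],[[0,0,0],0]]'
python3 - <<'E'
from hl import *
go()
t=cam('top');s=cam('side')
crop(t['pixels'],100,160,300,310,4,"pics/t52.png")
cv2.imwrite("pics/s52.png",s['pixels'])
E
```

```text
t: 50.03
tool_pos: [0.3863, -0.2045, 0.2296]
tcp_rot: [[-0.009, -0.031, 0.999], [-1.0, 0.015, -0.009], [-0.015, -0.999, -0.031]]
wrist_force: [0.4, 0.6, -0.9]
finger_gap: -0.003
t50.03 pos [ 0.3863 -0.2045  0.2296] jaw -0.5 gap -0.003 F [ 0.4  0.6 -0.9] tilt [-0.031  0.015]
shift now [0. 0. 0.]
```

View pics/t52.png

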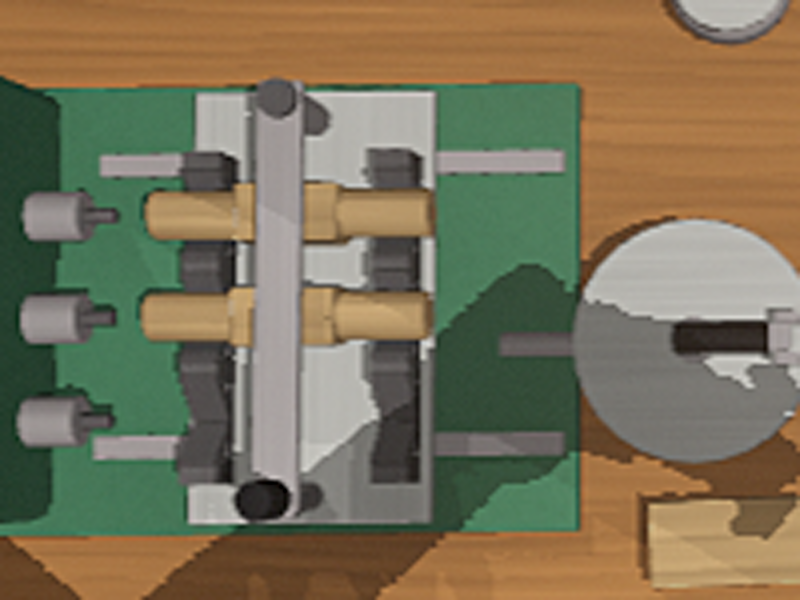

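View pics/s52.png

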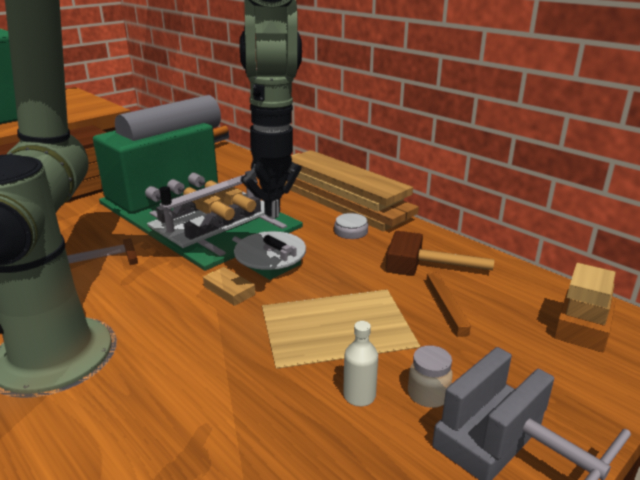

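Run:
```python
from hl import *
t=cam('top')
f=lambda x,y:(100+x/4-.4,160+y/4-.4)
k=onplane(t,f(263,498),.15);p=onplane(t,f(276,97),.11);d=k-p;print(k,p,np.degrees(np.arctan2(d[1],d[0]))%360-181.2)
for a,b in (((147,215),(433,214)),((143,317),(431,315))):
    A=onplane(t,f(*a),.066);B=onplane(t,f(*b),.066);print((A+B)/2,np.linalg.norm(A-B),np.degrees(np.arctan2(*(A-B)[1::-1])))
print("Rblk out z.03",onplane(t,f(421,320),.03)[1]+.0775)
hand_in()
```

```text
[0.39829969 0.22736476 0.15      ] [0.66181883 0.24248011 0.11      ] 2.0828649192469015
[0.58883463 0.2442514  0.066     ] 0.19628883228092664 90.99988125777953
[0.51914488 0.24358904 0.066     ] 0.19679081776197976 91.21864169884577
Rblk out z.03 0.2382740658871425
the job is handed in; nothing more can be done
```

The job is handed in. Both spindles on the board (only two were present) went into grooves 1 and 2. I swung the strap shut, unfolded the handle upright, wound the crank to its stop and folded the handle flat again.

**Last checks**
- **Spindles:** both lie within about 6 mm of centre along the groove and are aligned with it. Their x positions are within 2 mm of the groove estimates. Their height I judged only by eye.
- **Crank:** at the stop, about 20 N on the handle moved it only about 2 mm. The carriage travelled about 46 mm, which matches the 11.7 rad I turned from a part-wound start.
- **Handle:** its free end measures flat, at about 0 rad.
- **Strap:** the last picture reads 2° (0.036 rad) off shut, inside the 0.08 limit. It was pressed against its stop earlier.
- **Bystanders:** none look moved in the last pictures; I did not measure their positions.
- **End state:** the arm was clear of everything, at about 50 s of the 210 s.

**What went wrong on the way**
- Turning the wrist early met a joint limit. That left the tool tilted by about 2° for the rest of the run.
- Opening the fingers at groove 2 brushed the strap or its pivot with about 11 N, nudging the strap slightly further open.
- In the first quarter turn the handle slid to the edge of the finger pads. I gripped it again, centred, and kept the gripping check going after that.
- The first fold left the handle about 30° up, so I pressed it flat from above with closed fingers.

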